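# Change the treating bench over from plates to bottles

## Task

Change the treating bench over from plates to bottles: lift the sprung clamp arm until it stays open by itself and leave it open, then take out the metal plate it held and lay it flat in the open tray. Stand every fallen bottle upright on the round table, its whole base on the disc, and turn the dial clockwise from its long home mark by one click for each bottle. Leave the jar, the brass nozzle and the wrench where they are.

Things in the scene. Friction and masses are not known exactly. Their poses are not given: they have to be found in the camera images.
- clamp (a joint): Angle of the clamp arm, rad: 0 lies level on the plate (may read slightly below), 1.4 is fully open, nearly upright (its stop). A toggle spring pulls it shut below about 0.75 (about 5 N to lift at the knob, falling to nothing at 0.75) and throws it open to the stop above that, where it stays by itself. The arm is a steel bar 14 mm wide and 10 mm thick running from the hinge towards the jig's -x end.
- clamp_knob (a point): Centre of the black ball knob, 26 mm across, on the upper side of the clamp arm's free end. Shut, it lies 130 mm from the hinge along the jig's -x and 23 mm above the hinge; 40 mm above the plate's top. It swings up and over towards the jig's +x on an arc about the hinge.
- clamp_hinge (a point): Centre of the clamp's hinge, between two upright lugs at the jig's +x end, 55 mm above the bench. The hinge axis is along the jig's y.
- jig: Fixed jig: dark steel base 200 x 70 x 12 mm with an aluminium rest 100 x 30 mm, its top 30 mm above the bench, on which the plate lies; the clamp's hinge is at its +x end (lugs 62 mm high, at x +63 to +93 mm). Origin: centre of the underside of the base; x along its length, pointing roughly away from the robot.
- plate: Loose flat aluminium plate 120 x 50 x 8 mm (130 g) held on the jig's rest under the clamp, its long side along the jig's x; it overhangs the rest by 10 mm on each long side, with 18 mm of free height below. Its centre lies 30 mm from the jig's centre towards -x. Origin: centre of the underside; x along the 120 mm.
- tray: Fixed open grey tray, 168 (x) x 118 (y) x 20 mm outside, walls and floor 4 mm. Origin: centre of the underside; x along its length.
- round_table: Fixed round aluminium disc 250 mm across, its flat top 22 mm above the bench, with no posts or rim. Origin: on its axis at bench level.
- dial (a joint): Angle of the click dial, rad, growing clockwise seen from above; 0 at the start, with its white pointer at the long home mark. Click stops every 0.393 rad (1/16 turn), marked by short ticks, five of them after home; end stops just outside the first and last. It snaps to the nearest stop when let go and takes about 0.07 N m to click on.
- dial_grip (a point): Point on the dial's axis at the height to grip: middle of its black bar grip, 42 mm long, 14 mm thick, top 14 mm above this point and 76 mm above the bench; 20 mm of bar below this point. The bar's thickness (the way to pinch it) is along this point's y; its x axis lies along the bar and the white pointer is on the -x half.
- dial_box: Fixed aluminium control box 90 x 90 x 35 mm carrying the dial at its centre. Origin: centre of its underside; its -x side faces roughly to the robot and has the home mark.
- bottle1: Loose black plastic bottle with a grey cap, standing height 108 mm: square body 40 x 40 mm, 72 mm high with rounded edges; round cap 26 mm across from 78 to 108 mm above the base. About 80 g, its centre of mass about 45 mm above the base. Origin: centre of the underside of its base; its z axis runs from base to cap (up when it stands). At the start it lies on a flat side on the bench (origin 20 mm high), cap roughly towards the robot. May be absent.
- bottle2: Loose black plastic bottle with a grey cap, standing height 108 mm: square body 40 x 40 mm, 72 mm high with rounded edges; round cap 26 mm across from 78 to 108 mm above the base. About 80 g, its centre of mass about 45 mm above the base. Origin: centre of the underside of its base; its z axis runs from base to cap (up when it stands). At the start it lies on a flat side on the bench (origin 20 mm high), cap roughly towards the robot. May be absent.
- bottle3: Loose black plastic bottle with a grey cap, standing height 108 mm: square body 40 x 40 mm, 72 mm high with rounded edges; round cap 26 mm across from 78 to 108 mm above the base. About 80 g, its centre of mass about 45 mm above the base. Origin: centre of the underside of its base; its z axis runs from base to cap (up when it stands). At the start it lies on a flat side on the bench (origin 20 mm high), cap roughly towards the robot. May be absent.
- jar: Bystander: small amber jar, 64 mm across, 75 mm high, beyond the round table. Origin: centre of its underside.
- nozzle: Bystander: brass burner nozzle, 44 mm across, 66 mm high, beyond the round table. Origin: centre of its underside.
- wrench: Bystander: steel wrench 180 mm long lying beyond the tray and the jig. Origin: centre of its underside.
Mind the look-alikes: they are no part of the job. What is shaped like the bottle3 but pink is not meant.

How it is judged:
By the outcome, as a careful person would: the job done as asked, in the order asked, and still so for the second after the job is handed in, with the robot touching nothing.
Of bottle1, bottle2, bottle3 only 2 to 3 are there at a start; the rules pass over those that are not, and their reading is None.
At some moment in a run one of bottle1, bottle2, bottle3 may be knocked a few centimetres aside while the robot is not near it.
It also fails if it takes over 210 s, if anything falls off the work surface, if the arm or the gripper's body presses on something with over 40 N, if the wrist force passes 120 N, or if a joint passes its speed limit or range.

## Robot

A 6-joint arm with a two-finger parallel gripper is mounted at the origin on the work surface. World frame = base frame: x ahead of the robot, y to its left, z up, the work surface at z = 0. Lengths are in m, angles in rad, forces in N, time in s.
With the tool pointing down it reaches from about 0.325 to 0.925 m from the base axis. Payload 3.1 kg.
Tool frame: the origin (TCP) lies midway between the tips of the shut fingers; the grasp point (between the pads) lies 19 mm behind it (grasp_offset is the distance from the TCP to the grasp point, in m); y points along the fingers, x is the direction in which the jaws open and shut, and the axes are right-handed (so a half turn about y gives the same grasp; the last joint's range is limited). The gripper opens to 85 mm and grips with 20 to 120 N. Pads are 22 mm wide; open, the fingers measure 114 mm over their backs; the gripper's body (76 mm by 85 mm) begins 54 mm behind the grasp point. The pads swing forward as they close: fully open they stand 13 mm farther back than shut.
Start: joints at [-1.392, 0.217, 1.613, -0, 1.311, -0.112], TCP at [0.179, -0.599, 0.231] pointing down, gripper open.
Joint ranges: [-2.75, 2.75], [-0.78, 2.1], [0.31, 2.55], [-1.13, 4.27], [0.13, 2.63], [-2.58, 2.58]. Speed limits (rad/s): [2.79, 2.79, 3.14, 3.14, 3.14, 3.14].

## Interface

Orientations are given as [roll, pitch, yaw] about the fixed x, y, z axes, in that order (R = Rz(yaw) Ry(pitch) Rx(roll)).
In Python, from cell import state, get_image, hand_in, boxes_of, masks_of, spot_point, grasp_offset gives the robot as it stands.
- The arm moves only by the tool move_arm, never from a script. Its argument "moves" is a list of rows, each an object with "jaw": the gripper command: -1 is fully open, 1 is shut, values between are in proportion; "translation": the shift along the tool's x, y, z in mm, a list of three; "yaw": the turn about the tool's y in rad. A call has 1 to 10 rows; each row shifts and turns the commanded pose from where the row before left it, along the tool's axes as they then stand; what a row does not reach is not made up. A row lasts 1/12 s, in which the tool goes at most 41.7 mm and 7.16 degrees, less where a joint would pass 70% of its speed; a pose out of reach is approached as far as the arm can. A call with a gripper value outside its range is refused whole. The fingers move at their own pace and stop on an object; "newtons" is the grip in N (left out, the last holds). Time passes only in rows, so rows that do not move let the fingers close. It gives the time, the measured TCP pose, the force and the opening at its end, in the units of the state.
- state(): the state, without advancing time (a new reading comes with each control period).
- get_image(name): name is "side" or "top" or "wrist"; returns a dict with "pixels" (420x560x3 uint8, red, green, blue), "K" (3x3 intrinsics, pixels), "k1" (the pictures are not rectified: a ray, as slopes to the right and down, at radius r is drawn at 1 + k1 r^2 times it, then the intrinsics apply), "rvec" (rotation vector, rad) and "tvec" (3), from world to camera coordinates, as OpenCV has them. Camera axes: x right, y down, z forward; pixel columns grow to the right and rows downward; lengths in m; the calibration is good to about 2 mm. A picture is of the moment at which its call begins. There is no depth.
- hand_in(): hands the job in, once; it reports no verdict.
Trained networks look in a picture, given as the dict that the camera call returned (one of the last four; its "shot" number tells which), for a name from the list of things; names that differ only in an ending like _2 or _b are one class to them, and where a whole thing is asked for, a point or a joint stands for the part that bears it (a point fixed in the world has none). Each returns a list of dicts, best first, with "score" (0 to 1); they miss things now and then, are a little off and sometimes report something else, mostly with a low value. They report only what shows in the picture. A call takes as long as a camera call. They do not tell look-alikes from the thing itself.
- boxes_of(label, picture): "location" ([column, row] in pixels, amid what is visible of it).
- masks_of(label, picture): "region" (420x560 bool, what is visible of it) and "location" ([column, row] in pixels, amid what is visible of it).
- spot_point(label, picture): "location" ([column, row] in pixels: a listed point, or the origin of a listed thing).
The state is a dict: "time": time; "joint_positions": joint angles; "qd": joint speeds; "tau": joint torques, N m; "position": TCP position; "tool_rot": TCP orientation; "wrist_force": force on the tool from outside, world axes, zero at the start; "torque": the same for the moment, N m; "finger_gap": opening from 0.0 (shut) to 1.0 (fully open).
Only numpy, scipy, OpenCV 4.12 (cv2) and the standard library are available. Lean on these libraries where they do the work, as an engineer would, in place of code of your own. Each camera call takes 0.05 s, during which the arm holds its last target.

## Working session

There is one attempt and no reset: what is moved stays moved. The work goes in short steps, Python scripts to look and compute and a tool call to move; the robot and the scene stay as the last step left them, time stands still between calls to the robot, and variables do not carry over. Pictures are saved under pics/ and viewed, and the job is handed in when it is done.

Besides the shell and the picture viewer there is one more tool, called after "Request:" by a JSON object that holds its "api" and its "payload", one argument or row to a line. move_arm: Moves the arm, as the interface text tells. Its arguments: {"type":"object","properties":{"moves":{"type":"array"},"newtons":{"type":"number"}},"required":["moves"]}

```bash
ls -la; mkdir -p pics
cat > h.py <<'E'
import numpy as np, cv2
from cell import *
from scipy.spatial.transform import Rotation as R
def save(p,name): cv2.imwrite('pics/'+name+'.png', p['pixels'][:,:,::-1])
def ray(p,uv):
    K=np.array(p['K'],float); d=np.array([(uv[0]-K[0,2])/K[0,0],(uv[1]-K[1,2])/K[1,1]])
    s=d.copy()
    for _ in range(20): s=d/(1+p['k1']*(s@s))
    Rm,_=cv2.Rodrigues(np.array(p['rvec'],float)); t=np.array(p['tvec'],float).ravel()
    o=-Rm.T@t; v=Rm.T@np.array([s[0],s[1],1.]); return o,v
def atz(p,uv,z):
    o,v=ray(p,uv); return o+v*(z-o[2])/v[2]
def proj(p,X):
    Rm,_=cv2.Rodrigues(np.array(p['rvec'],float)); c=Rm@np.array(X,float)+np.array(p['tvec'],float).ravel()
    s=c[:2]/c[2]; s=s*(1+p['k1']*(s@s)); K=np.array(p['K'],float); return np.array([K[0,0]*s[0]+K[0,2],K[1,1]*s[1]+K[1,2]])
def tri(p1,u1,p2,u2):
    o1,v1=ray(p1,u1);o2,v2=ray(p2,u2)
    A=np.stack([v1,-v2],1); x=np.linalg.lstsq(A,o2-o1,rcond=None)[0]
    a=o1+v1*x[0];b=o2+v2*x[1]; return (a+b)/2,np.linalg.norm(a-b)
E
python3 - <<'E'
from h import *
np.set_printoptions(precision=4,suppress=True)
s=state();print(s);print(grasp_offset)
for n in ['side','top','wrist']:
    p=get_image(n); save(p,n+'0'); o,v=ray(p,[280,210]); print(n,p['K'],p['k1'],o,v)
E
```

```text
total 12
drwxr-xr-x  3 agent agent 4096 Dec  7 13:32 .
drwxr-xr-x 23 root  root  4096 Dec  7 13:32 ..
drwxr-xr-x  2 agent agent 4096 Dec  7 13:32 pics
{'time': 0.0, 'joint_positions': array([-1.3922,  0.2178,  1.6149, -0.    ,  1.3113, -0.1122]), 'qd': array([ 0.0022, -0.001 , -0.0015,  0.0001,  0.0007,  0.0005]), 'tau': array([ -0.0003, -39.6847, -30.3852,  -0.0001,   0.0097,  -0.    ]), 'position': array([ 0.1791, -0.5979,  0.2299]), 'tool_rot': array([-1.5705,  0.0024, -1.28  ]), 'wrist_force': array([ 0.1023, -0.1881, -0.7639]), 'torque': array([ 0.0235,  0.0357, -0.0098]), 'finger_gap': 0.9983024437033015}
0.0187
side [[385.9133   0.     279.4652]
 [  0.     385.9133 207.1304]
 [  0.       0.       1.    ]] 0.024842621665890366 [0.4354 0.9663 0.6323] [ 0.1166 -0.8647 -0.4886]
top [[493.013    0.     279.286 ]
 [  0.     493.013  206.0565]
 [  0.       0.       1.    ]] -0.01830443348867857 [ 0.3903 -0.0504  1.3243] [ 0.1568  0.001  -0.9877]
wrist [[324.6552   0.     279.0396]
 [  0.     324.6552 208.9362]
 [  0.       0.       1.    ]] -0.03127653439222026 [ 0.2516 -0.5767  0.372 ] [-0.2797 -0.085  -0.9563]
```

View pics/top0.png

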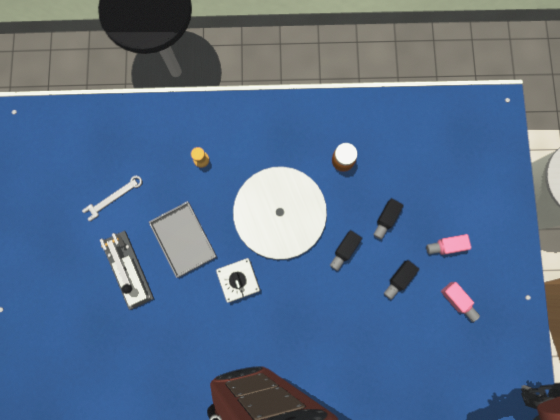

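View pics/side0.png

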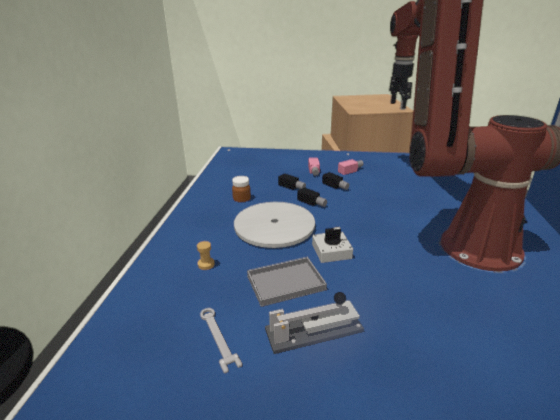

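View pics/wrist0.png

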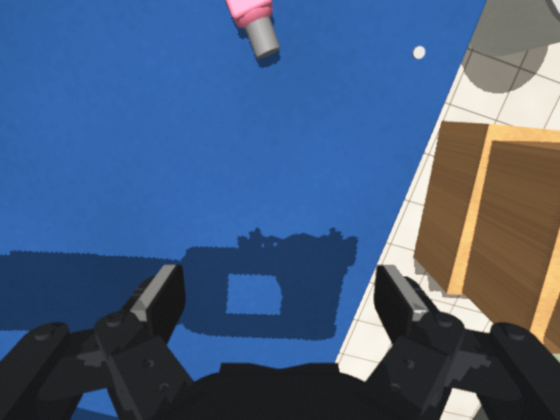

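Run:
```python
from h import *
np.set_printoptions(precision=3,suppress=True)
T=get_image('top');S=get_image('side')
for l in ['clamp_knob','clamp_hinge','jig','plate','tray','round_table','dial_grip','dial_box','bottle1','jar','nozzle','wrench']:
    a=spot_point(l,T);b=spot_point(l,S)
    print(l,'T',[(np.round(x['location'],1),round(x['score'],2)) for x in a],'S',[(np.round(x['location'],1),round(x['score'],2)) for x in b])
    if a and b: print('   tri',*tri(T,a[0]['location'],S,b[0]['location']))
    z={'clamp_knob':.078,'clamp_hinge':.055,'plate':.03,'dial_grip':.062,'bottle1':.02}.get(l,0)
    print('   z:',[atz(T,x['location'],z)[:2] for x in a if x['score']>.3],[atz(S,x['location'],z)[:2] for x in b if x['score']>.3])
import pickle; pickle.dump((T,S),open('p0.pkl','wb'))
for p,n in((T,'t'),(S,'s')):
    im=p['pixels'][:,:,::-1]
    if n=='t': im=np.vstack([np.hstack([im[200:320,80:280],im[170:290,300:500]])])
    else: im=im[140:360,200:400]
    cv2.imwrite(f'pics/{n}z.png',cv2.resize(im,None,fx=800/im.shape[1] if n=='t' else 600/im.shape[0],fy=800/im.shape[1] if n=='t' else 600/im.shape[0],interpolation=cv2.INTER_CUBIC))
```

```text
clamp_knob T [(array([125.5, 285.6]), 0.73)] S [(array([338.6, 295.9]), 0.63)]
   tri [0.402 0.341 0.082] 0.006349470281088608
   z: [array([0.406, 0.342])] [array([0.399, 0.337])]
clamp_hinge T [(array([108.8, 242. ]), 0.96), (array([235.9, 277.9]), 0.24)] S [(array([279.8, 315.8]), 0.59)]
   tri [0.517 0.393 0.063] 0.0016470931120106903
   z: [array([0.518, 0.396])] [array([0.517, 0.385])]
jig T [(array([123.9, 269.7]), 0.75), (array([392.8, 203. ]), 0.56), (array([185.8, 237. ]), 0.25)] S [(array([314.5, 326.3]), 0.87)]
   tri [0.447 0.367 0.016] 0.0021808872520692204
   z: [array([0.449, 0.372]), array([ 0.613, -0.357])] [array([0.446, 0.351])]
plate T [(array([129.9, 280.7]), 0.79)] S [(array([327.7, 318.4]), 0.56)]
   tri [0.419 0.348 0.023] 8.459881562209435e-05
   z: [array([0.418, 0.346])] [array([0.419, 0.355])]
tray T [(array([184.1, 238.2]), 0.9), (array([414.3, 264.3]), 0.74)] S [(array([287.1, 282.1]), 0.87), (array([339.5, 295.6]), 0.32)]
   tri [ 0.526  0.211 -0.001] 0.00808957620691535
   z: [array([0.53 , 0.211]), array([ 0.445, -0.404])] [array([0.521, 0.212]), arr
[... 1297 characters left out ...]
])] [array([ 0.602, -0.378]), array([ 0.538, -0.249]), array([ 0.498, -0.542]), array([ 0.39 , -0.507]), array([ 0.44 , -0.384])]
jar T [(array([342.4, 159.4]), 0.92)] S [(array([240.6, 198.5]), 0.97)]
   tri [ 0.738 -0.225 -0.002] 0.0013726507952691576
   z: [array([ 0.738, -0.225])] [array([ 0.736, -0.221])]
nozzle T [(array([199.5, 157.6]), 0.68)] S [(array([205.4, 266.1]), 0.65)]
   tri [ 0.75   0.17  -0.001] 0.00711175286488952
   z: [array([0.753, 0.171])] [array([0.745, 0.172])]
wrench T [(array([117.7, 198.3]), 0.96), (array([184.8, 238.6]), 0.24)] S [(array([216.6, 337.8]), 0.69)]
   tri [ 0.649  0.399 -0.01 ] 0.00665077075211408
   z: [array([0.643, 0.395])] [array([0.649, 0.408])]
```

View pics/tz.png

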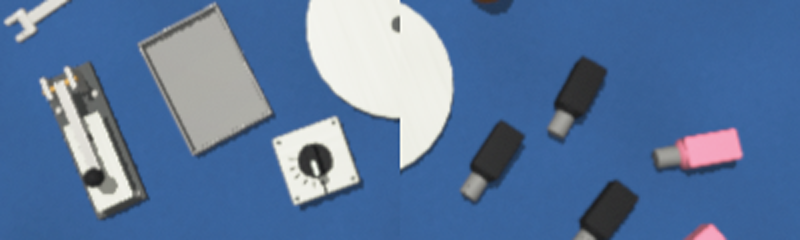

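View pics/sz.png

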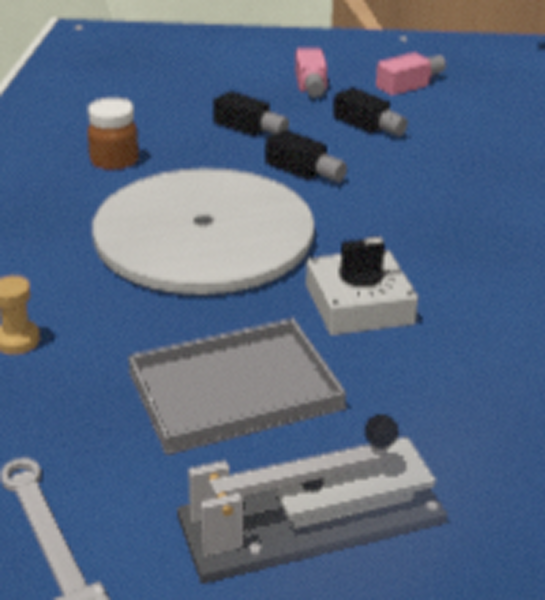

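Run:
```python
from h import *
np.set_printoptions(precision=3,suppress=True)
T=get_image('top')
def rect(m,z):
    ys,xs=np.nonzero(m); c=max(cv2.findContours(m.astype(np.uint8),cv2.RETR_EXTERNAL,cv2.CHAIN_APPROX_NONE)[0],key=cv2.contourArea)[:,0]
    P=np.array([atz(T,u,z)[:2] for u in c])*1000
    return cv2.minAreaRect(P.astype(np.float32))
for l,z in [('jig',.012),('tray',.02),('dial_box',.035),('round_table',.022),('plate',.038),('bottle1',.03)]:
    for m in masks_of(l,T):
        if m['score']>.5:
            r=rect(m['region'],z); print(l,round(m['score'],2),np.array(r[0]),np.array(r[1]),r[2])
```

```text
jig 0.79 [451.476 360.701] [206.427  73.541] 24.5933780670166
tray 0.93 [524.758 212.766] [170.391 120.38 ] 26.320329666137695
dial_box 0.87 [414.446  65.477] [88.453 89.498] 17.700090408325195
round_table 0.87 [589.485 -47.408] [243.482 245.939] 88.61404418945312
plate 0.73 [421.697 346.363] [121.206  51.402] 22.972389221191406
bottle1 0.95 [ 493.737 -487.886] [ 40.748 114.214] 7.950657844543457
bottle1 0.85 [ 346.512 -511.082] [111.202  44.834] 42.387351989746094
bottle1 0.82 [ 406.29 -356.76] [ 42.372 107.784] 47.88576126098633
bottle1 0.63 [ 484.016 -215.982] [ 39.047 110.023] 54.238651275634766
```

Request:
{"api": "move_arm", "payload": {
  "moves": [
    {"jaw": -1,"translation": [-29,-9,26.5],"yaw": 0},
    {"jaw": -1,"translation": [-29,-9,26.5],"yaw": 0},
    {"jaw": -1,"translation": [-29,-9,26.5],"yaw": 0},
    {"jaw": -1,"translation": [-29,-9,26.5],"yaw": 0},
    {"jaw": -1,"translation": [-29,-9,26.5],"yaw": 0},
    {"jaw": -1,"translation": [-29,-9,26.5],"yaw": 0},
    {"jaw": -1,"translation": [-29,-9,26.5],"yaw": 0},
    {"jaw": -1,"translation": [-29,-9,26.5],"yaw": 0},
    {"jaw": -1,"translation": [-29,-9,26.5],"yaw": 0},
    {"jaw": -1,"translation": [-29,-9,26.5],"yaw": 0}
  ]
}}

```text
time: 2.63
position: [0.3503, -0.2432, 0.3221]
tool_rot: [-1.57, -0.001, -1.281]
wrist_force: [1.2, 0.6, -0.0]
finger_gap: 0.995
```

Request:
{"api": "move_arm", "payload": {
  "moves": [
    {"jaw": -1,"translation": [-29,0,26.5],"yaw": -0.12},
    {"jaw": -1,"translation": [0,0,0],"yaw": -0.12},
    {"jaw": -1,"translation": [0,0,0],"yaw": -0.12},
    {"jaw": -1,"translation": [0,0,0],"yaw": -0.12},
    {"jaw": -1,"translation": [0,0,0],"yaw": -0.12},
    {"jaw": -1,"translation": [0,0,0],"yaw": -0.12},
    {"jaw": -1,"translation": [0,0,0],"yaw": -0.12},
    {"jaw": -1,"translation": [0,0,0],"yaw": -0.12},
    {"jaw": -1,"translation": [0,0,0],"yaw": -0.12},
    {"jaw": -1,"translation": [0,0,0],"yaw": -0.12}
  ]
}}

```text
time: 3.47
position: [0.367, -0.2095, 0.3214]
tool_rot: [-1.571, -0.0, -0.074]
wrist_force: [0.4, -0.1, 0.3]
finger_gap: 1.001
```

```bash
cat >> h.py <<'E'
def to(x,y,z,yaw,step=40):
    s=state(); p=s['position']; Rm=R.from_euler('xyz',s['tool_rot']).as_matrix()
    w=np.array([x,y,z])-p; t=Rm.T@w*1000
    cy=np.arctan2(Rm[1,0],Rm[0,0]); dy=-(yaw-cy); dy=(dy+np.pi)%(2*np.pi)-np.pi
    n=int(np.ceil(np.linalg.norm(t)/step)); 
    print('t',round(s['time'],2),'pos',p.round(4),'yaw',round(cy,3),'F',s['wrist_force'].round(1),'gap',round(s['finger_gap'],3),'j',s['joint_positions'].round(2))
    print('  tool shift',t.round(1),'rows',n,'per',(t/max(n,1)).round(1),'turn',round(dy,3))
E
python3 -c "
from h import *
to(.4025,.342,.25,1.99)"
```

```text
t 3.47 pos [ 0.367  -0.2095  0.3214] yaw -0.074 F [ 0.4 -0.1  0.3] gap 1.001 j [-0.69 -0.3   1.95  0.    1.5  -0.61]
  tool shift [ -5.4  71.3 552.7] rows 14 per [-0.4  5.1 39.5] turn -2.064
```

Request:
{"api": "move_arm", "payload": {
  "moves": [
    {"jaw": -1,"translation": [0,0,39.5],"yaw": 0},
    {"jaw": -1,"translation": [0,0,39.5],"yaw": 0},
    {"jaw": -1,"translation": [0,0,39.5],"yaw": 0},
    {"jaw": -1,"translation": [0,0,39.5],"yaw": 0},
    {"jaw": -1,"translation": [0,0,39.5],"yaw": 0},
    {"jaw": -1,"translation": [0,0,39.5],"yaw": 0},
    {"jaw": -1,"translation": [0,0,39.5],"yaw": 0},
    {"jaw": -1,"translation": [0,0,39.5],"yaw": 0},
    {"jaw": -1,"translation": [0,0,39.5],"yaw": 0},
    {"jaw": -1,"translation": [0,0,39.5],"yaw": 0}
  ]
}}

```text
time: 4.3
position: [0.3982, 0.1863, 0.3218]
tool_rot: [-1.57, -0.001, -0.08]
wrist_force: [0.3, -0.3, 0.3]
finger_gap: 1.001
```

Request:
{"api": "move_arm", "payload": {
  "moves": [
    {"jaw": -1,"translation": [0,0,39.5],"yaw": 0},
    {"jaw": -1,"translation": [0,0,39.5],"yaw": -0.12},
    {"jaw": -1,"translation": [0,0,0],"yaw": -0.12},
    {"jaw": -1,"translation": [0,0,0],"yaw": -0.12},
    {"jaw": -1,"translation": [0,0,0],"yaw": -0.12},
    {"jaw": -1,"translation": [0,0,0],"yaw": -0.12},
    {"jaw": -1,"translation": [0,0,0],"yaw": -0.12},
    {"jaw": -1,"translation": [0,0,0],"yaw": -0.12},
    {"jaw": -1,"translation": [0,0,0],"yaw": -0.12},
    {"jaw": -1,"translation": [0,0,0],"yaw": -0.12}
  ]
}}

```text
time: 5.13
position: [0.4048, 0.2629, 0.3214]
tool_rot: [-1.571, -0.0, 1.006]
wrist_force: [-1.0, 0.4, -0.7]
finger_gap: 1.002
```

Request:
{"api": "move_arm", "payload": {
  "moves": [
    {"jaw": -1,"translation": [0,0,0],"yaw": -0.12},
    {"jaw": -1,"translation": [0,0,0],"yaw": -0.12},
    {"jaw": -1,"translation": [0,0,0],"yaw": -0.12},
    {"jaw": -1,"translation": [0,0,0],"yaw": -0.12},
    {"jaw": -1,"translation": [0,0,0],"yaw": -0.12},
    {"jaw": -1,"translation": [0,0,0],"yaw": -0.12},
    {"jaw": -1,"translation": [0,0,0],"yaw": -0.12},
    {"jaw": -1,"translation": [0,0,0],"yaw": -0.12}
  ]
}}

```text
time: 5.8
position: [0.4049, 0.2629, 0.3214]
tool_rot: [-1.571, -0.0, 1.966]
wrist_force: [0.1, -0.6, 1.1]
finger_gap: 0.998
```

```bash
python3 -c "
from h import *
to(.4025,.342,.25,1.99)
p=get_image('wrist');save(p,'w1')
for l,z in (('clamp_knob',.078),('clamp_hinge',.055),('jig',0),('plate',.03),('tray',0)):
  for b in spot_point(l,p): print(l,b['location'],round(b['score'],2),atz(p,b['location'],z).round(4))
"
```

```text
t 5.8 pos [0.4049 0.2629 0.3214] yaw 1.966 F [ 0.1 -0.6  1.1] gap 0.998 j [ 0.43 -0.16  1.83  0.    1.47 -1.54]
  tool shift [ 73.9  71.4 -28.3] rows 3 per [24.6 23.8 -9.4] turn -0.024
clamp_knob [338.7, 191.1] 0.91 [0.3971 0.338  0.078 ]
clamp_hinge [337.8, 279.3] 0.75 [0.5162 0.3985 0.055 ]
jig [329.0, 215.6] 0.71 [0.4485 0.3618 0.    ]
plate [330.9, 199.1] 0.75 [0.4187 0.3458 0.03  ]
```

View pics/w1.png

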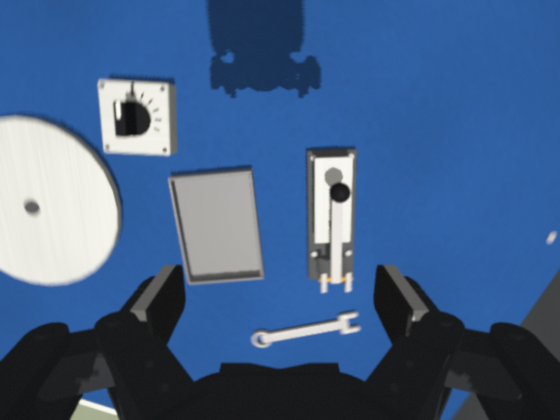

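Request:
{"api": "move_arm", "payload": {
  "moves": [
    {"jaw": -1,"translation": [25,30,-9],"yaw": 0},
    {"jaw": -1,"translation": [25,30,-9],"yaw": 0},
    {"jaw": -1,"translation": [24,30,-10],"yaw": -0.03},
    {"jaw": -1,"translation": [0,0,0],"yaw": 0},
    {"jaw": -1,"translation": [0,0,0],"yaw": 0}
  ]
}}

```text
time: 6.52
position: [0.401, 0.3418, 0.2284]
tool_rot: [-1.565, 0.001, 1.991]
wrist_force: [0.5, -0.7, 0.4]
finger_gap: 1.001
```

```bash
cat >> h.py <<'E'
def rectm(p,m,z):
    c=max(cv2.findContours(m.astype(np.uint8),cv2.RETR_EXTERNAL,cv2.CHAIN_APPROX_NONE)[0],key=cv2.contourArea)[:,0]
    P=np.array([atz(p,u,z)[:2] for u in c])*1000
    r=cv2.minAreaRect(P.astype(np.float32)); b=cv2.boxPoints(r)
    e=b[1]-b[0];f=b[2]-b[1]; e=e if np.linalg.norm(e)>np.linalg.norm(f) else f
    return np.array(r[0]).round(1),sorted(np.round(r[1],1)),round(float(np.arctan2(e[1],e[0])%np.pi),3)
E
python3 -c "
from h import *
to(.4025,.342,.25,1.99)
p=get_image('wrist');save(p,'w2')
for l,z in (('clamp_knob',.078),('clamp_hinge',.055),('jig',0),('plate',.03),('tray',0)):
  for b in spot_point(l,p): print(l,b['location'],round(b['score'],2),atz(p,b['location'],z).round(4))
for l,z in (('jig',.012),('plate',.038),('tray',.02)):
  for m in masks_of(l,p): print(l,m['score'],rectm(p,m['region'],z))
"
```

```text
t 6.52 pos [0.401  0.3418 0.2284] yaw 1.991 F [ 0.5 -0.7  0.4] gap 1.001 j [ 0.57  0.01  1.84 -0.    1.29 -1.42]
  tool shift [ -0.5 -21.6  -1.3] rows 1 per [ -0.5 -21.6  -1.3] turn 0.001
clamp_knob [277.8, 189.0] 0.84 [0.3983 0.3386 0.078 ]
clamp_hinge [279.8, 300.5] 0.68 [0.5178 0.3941 0.055 ]
jig [277.5, 219.2] 0.56 [0.4489 0.3603 0.    ]
plate [275.8, 198.6] 0.69 [0.4191 0.3452 0.03  ]
tray [141.8, 229.4] 0.78 [0.5285 0.2144 0.    ]
jig 0.74 (array([461.5, 368. ]), [np.float64(70.7), np.float64(226.7)], 0.419)
plate 0.89 (array([420.2, 348.1]), [np.float64(49.7), np.float64(118.8)], 0.416)
tray 0.73 (array([524. , 217.2]), [np.float64(123.7), np.float64(169.6)], 0.476)
```

View pics/w2.png

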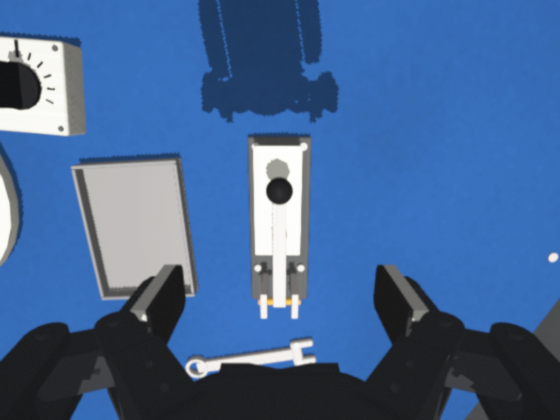

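Request:
{"api": "move_arm", "payload": {
  "newtons": 40,
  "moves": [
    {"jaw": -1,"translation": [-2,35,3],"yaw": 0},
    {"jaw": -1,"translation": [0,35,0],"yaw": 0},
    {"jaw": -0.2,"translation": [0,35,0],"yaw": 0},
    {"jaw": -0.2,"translation": [0,35,0],"yaw": 0},
    {"jaw": -0.2,"translation": [0,33,0],"yaw": 0},
    {"jaw": 1,"translation": [0,0,0],"yaw": 0},
    {"jaw": 1,"translation": [0,0,0],"yaw": 0},
    {"jaw": 1,"translation": [0,0,0],"yaw": 0},
    {"jaw": 1,"translation": [0,0,0],"yaw": 0},
    {"jaw": 1,"translation": [0,0,0],"yaw": 0}
  ]
}}

```text
time: 7.8
position: [0.3977, 0.34, 0.0594]
tool_rot: [-1.566, -0.004, 1.989]
wrist_force: [-8.7, 4.2, -4.1]
finger_gap: 0.276
```

```bash
python3 -c "
from h import *
to(.399,.3388,.055,1.99)
p=get_image('wrist');save(p,'w3')
"
```

```text
t 7.8 pos [0.3977 0.34   0.0594] yaw 1.989 F [-8.7  4.2 -4.1] gap 0.276 j [ 0.57  0.22  1.97  0.01  0.96 -1.42]
  tool shift [-1.7  4.4 -0.7] rows 1 per [-1.7  4.4 -0.7] turn -0.001
```

View pics/w3.png

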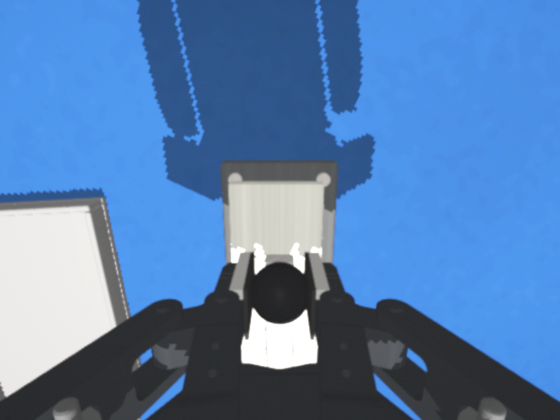

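Request:
{"api": "move_arm", "payload": {
  "moves": [
    {"jaw": 1,"translation": [0,-13,-2.5],"yaw": 0},
    {"jaw": 1,"translation": [0,-12.4,-4.7],"yaw": 0},
    {"jaw": 1,"translation": [0,-12,-5.5],"yaw": 0},
    {"jaw": 1,"translation": [0,-11.4,-6.5],"yaw": 0},
    {"jaw": 1,"translation": [0,-10.8,-7.7],"yaw": 0},
    {"jaw": 1,"translation": [0,-9.8,-8.8],"yaw": 0},
    {"jaw": 1,"translation": [0,-9,-9.7],"yaw": 0},
    {"jaw": 1,"translation": [0,-7.9,-10.5],"yaw": 0},
    {"jaw": 1,"translation": [0,-6.8,-11.2],"yaw": 0},
    {"jaw": 1,"translation": [0,-5.7,-12],"yaw": 0}
  ]
}}

```text
time: 8.68
position: [0.4741, 0.3741, 0.1612]
tool_rot: [-1.577, -0.005, 1.99]
wrist_force: [-0.3, 5.1, -5.9]
finger_gap: 0.275
```

```bash
python3 -c "
from h import *
to(.399,.3388,.055,1.99)
p=get_image('side');save(p,'s4')
im=cv2.resize(p['pixels'][200:380,200:440,::-1],None,fx=3,fy=3);cv2.imwrite('pics/s4.png',im)
"
```

```text
t 8.68 pos [0.4741 0.3741 0.1612] yaw 1.99 F [-0.3  5.1 -5.9] gap 0.275 j [ 0.55  0.24  1.73  0.    1.17 -1.44]
  tool shift [ -2.3 105.7  83.6] rows 4 per [-0.6 26.4 20.9] turn -0.0
```

View pics/s4.png

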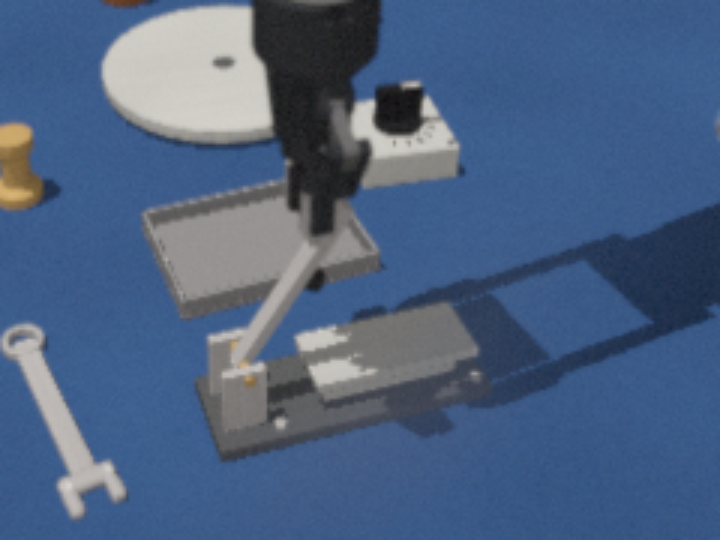

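Request:
{"api": "move_arm", "payload": {
  "moves": [
    {"jaw": 1,"translation": [0,-4.5,-12.4],"yaw": 0},
    {"jaw": 1,"translation": [0,-3.2,-12.8],"yaw": 0},
    {"jaw": 1,"translation": [0,-1.5,-9],"yaw": 0},
    {"jaw": -0.3,"translation": [0,0,0],"yaw": 0},
    {"jaw": -0.3,"translation": [0,0,0],"yaw": 0},
    {"jaw": -0.3,"translation": [0,0,0],"yaw": 0},
    {"jaw": -0.3,"translation": [0,-20,0],"yaw": 0},
    {"jaw": -0.3,"translation": [0,-30,0],"yaw": 0},
    {"jaw": -0.3,"translation": [0,-30,10],"yaw": 0},
    {"jaw": -0.3,"translation": [0,0,40],"yaw": 0}
  ]
}}

```text
time: 9.57
position: [0.4656, 0.3677, 0.256]
tool_rot: [-1.59, -0.002, 1.989]
wrist_force: [0.6, 0.2, 3.1]
finger_gap: 0.648
```

```bash
python3 -c "
from h import *
to(.415,.345,.25,1.99)
p=get_image('side')
im=cv2.resize(p['pixels'][180:380,180:440,::-1],None,fx=3,fy=3);cv2.imwrite('pics/s5.png',im)
p=get_image('wrist');save(p,'w5')
for m in masks_of('plate',p): print(m['score'],rectm(p,m['region'],.038))
"
```

```text
t 9.57 pos [0.4656 0.3677 0.256 ] yaw 1.989 F [0.6 0.2 3.1] gap 0.648 j [ 0.55  0.12  1.68 -0.    1.32 -1.44]
  tool shift [-0.2  5.  55.6] rows 2 per [-0.1  2.5 27.8] turn -0.001
0.59 (array([420.4, 348.5]), [np.float64(50.1), np.float64(119.2)], 0.419)
0.37 (array([500. , 385.7]), [np.float64(64.8), np.float64(304.8)], 0.422)
```

View pics/s5.png

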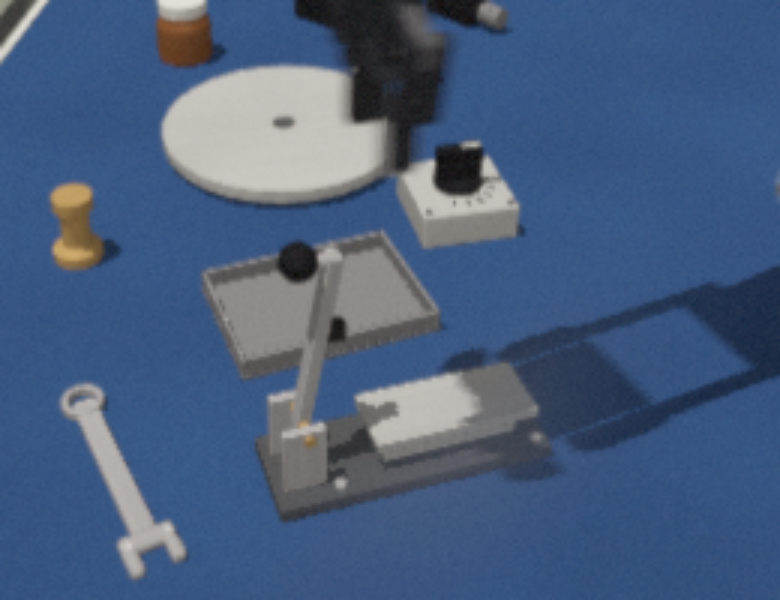

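View pics/w5.png

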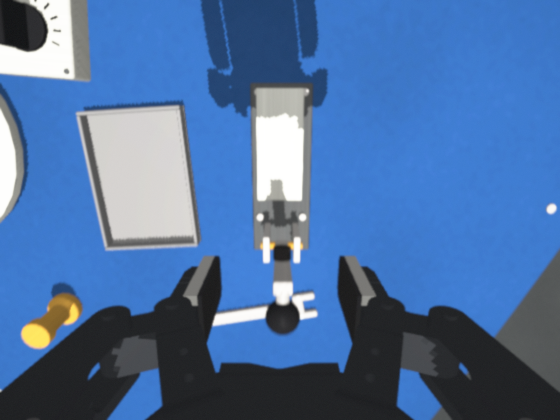

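```bash
python3 -c "
from h import *
to(.4195,.3477,.015,1.988)
"
```

```text
t 9.72 pos [0.456  0.3633 0.2471] yaw 1.991 F [1.  0.4 0.2] gap 0.651 j [ 0.55  0.12  1.7  -0.    1.33 -1.44]
  tool shift [  0.7 232.2  39.6] rows 6 per [ 0.1 38.7  6.6] turn 0.003
```

Request:
{"api": "move_arm", "payload": {
  "newtons": 60,
  "moves": [
    {"jaw": -1,"translation": [0,0,39.5],"yaw": 0},
    {"jaw": -1,"translation": [0,39,0],"yaw": 0},
    {"jaw": -1,"translation": [0,39,0],"yaw": 0},
    {"jaw": -1,"translation": [0,39,0],"yaw": 0},
    {"jaw": -1,"translation": [0,39,0],"yaw": 0},
    {"jaw": -1,"translation": [0,39,0],"yaw": 0},
    {"jaw": -1,"translation": [0,20,0],"yaw": 0},
    {"jaw": -1,"translation": [0,10,0],"yaw": 0},
    {"jaw": -1,"translation": [0,0,0],"yaw": 0}
  ]
}}

```text
time: 10.47
position: [0.4214, 0.3476, 0.0191]
tool_rot: [-1.566, 0.001, 1.99]
wrist_force: [-0.6, 0.3, 0.1]
finger_gap: 1.001
```

```bash
python3 -c "
from h import *
to(.4195,.3477,.015,1.988)
p=get_image('wrist');save(p,'w6')
"
```

```text
t 10.47 pos [0.4214 0.3476 0.0191] yaw 1.99 F [-0.6  0.3  0.1] gap 1.001 j [ 0.56  0.34  1.92 -0.    0.89 -1.43]
  tool shift [0.9 4.1 1.7] rows 1 per [0.9 4.1 1.7] turn 0.002
```

View pics/w6.png

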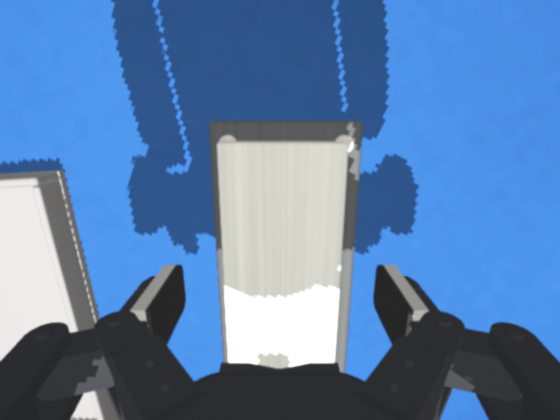

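Request:
{"api": "move_arm", "payload": {
  "newtons": 60,
  "moves": [
    {"jaw": 1,"translation": [0,0,0],"yaw": 0},
    {"jaw": 1,"translation": [0,0,0],"yaw": 0},
    {"jaw": 1,"translation": [0,0,0],"yaw": 0},
    {"jaw": 1,"translation": [0,0,0],"yaw": 0},
    {"jaw": 1,"translation": [0,0,0],"yaw": 0},
    {"jaw": 1,"translation": [0,0,0],"yaw": 0},
    {"jaw": 1,"translation": [0,-10,0],"yaw": 0},
    {"jaw": 1,"translation": [0,-15,0],"yaw": 0},
    {"jaw": 1,"translation": [0,-15,0],"yaw": 0},
    {"jaw": 1,"translation": [0,0,0],"yaw": 0}
  ]
}}

```text
time: 11.35
position: [0.4246, 0.35, 0.0648]
tool_rot: [-1.577, -0.001, 1.99]
wrist_force: [0.2, -0.3, -1.1]
finger_gap: 0.566
```

```bash
python3 -c "
from h import *
to(.4195,.3477,.15,1.988)
p=get_image('wrist');save(p,'w7')
p=get_image('side')
im=cv2.resize(p['pixels'][200:380,200:440,::-1],None,fx=3,fy=3);cv2.imwrite('pics/s7.png',im)
"
```

```text
t 11.35 pos [0.4246 0.35   0.0648] yaw 1.99 F [ 0.2 -0.3 -1.1] gap 0.566 j [ 0.56  0.26  1.91 -0.    0.97 -1.43]
  tool shift [  0.  -85.2   5.1] rows 3 per [  0.  -28.4   1.7] turn 0.002
```

View pics/s7.png

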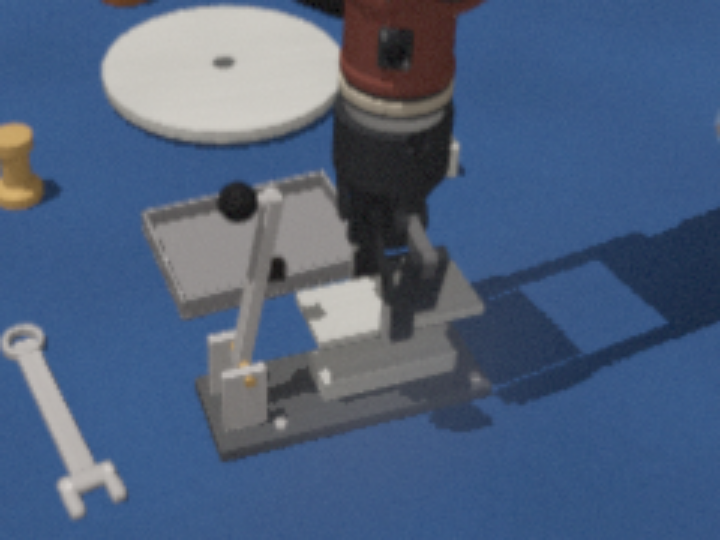

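Request:
{"api": "move_arm", "payload": {
  "newtons": 60,
  "moves": [
    {"jaw": 1,"translation": [0,20,0],"yaw": 0},
    {"jaw": 1,"translation": [0,20,0],"yaw": 0},
    {"jaw": 1,"translation": [0,0,0],"yaw": 0},
    {"jaw": -0.6,"translation": [0,0,0],"yaw": 0},
    {"jaw": -0.6,"translation": [0,0,0],"yaw": 0},
    {"jaw": -0.6,"translation": [0,-6,0],"yaw": 0},
    {"jaw": 1,"translation": [0,0,0],"yaw": 0},
    {"jaw": 1,"translation": [0,0,0],"yaw": 0},
    {"jaw": 1,"translation": [0,0,0],"yaw": 0},
    {"jaw": 1,"translation": [0,0,0],"yaw": 0}
  ]
}}

```text
time: 12.28
position: [0.4234, 0.3492, 0.0285]
tool_rot: [-1.573, -0.0, 1.99]
wrist_force: [-0.6, -0.6, 6.1]
finger_gap: 0.563
```

Request:
{"api": "move_arm", "payload": {
  "newtons": 60,
  "moves": [
    {"jaw": 1,"translation": [0,0,0],"yaw": 0},
    {"jaw": 1,"translation": [0,-10,0],"yaw": 0},
    {"jaw": 1,"translation": [0,-30,0],"yaw": 0},
    {"jaw": 1,"translation": [0,-30,0],"yaw": 0},
    {"jaw": 1,"translation": [0,-30,0],"yaw": 0},
    {"jaw": 1,"translation": [0,0,0],"yaw": 0}
  ]
}}

```text
time: 12.78
position: [0.4265, 0.3513, 0.1344]
tool_rot: [-1.583, -0.002, 1.99]
wrist_force: [0.7, 1.2, 0.7]
finger_gap: 0.555
```

```bash
python3 -c "
from h import *
p=get_image('wrist');save(p,'w8')
to(.524,.214,.12,2.036)
for l,z in (('tray',.02),('plate',.13)):
  for m in masks_of(l,p): print(l,m['score'],rectm(p,m['region'],z))
"
```

```text
t 12.83 pos [0.4252 0.3504 0.1317] yaw 1.99 F [ 0.4  1.  -0.4] gap 0.555 j [ 0.56  0.16  1.88  0.    1.09 -1.43]
  tool shift [-164.8   11.8  -34.6] rows 5 per [-33.    2.4  -6.9] turn -0.046
tray 0.59 (array([524.1, 218.1]), [np.float64(125.1), np.float64(168.7)], 0.472)
plate 0.66 (array([426.6, 351. ]), [np.float64(54.9), np.float64(130.1)], 0.421)
```

View pics/w8.png

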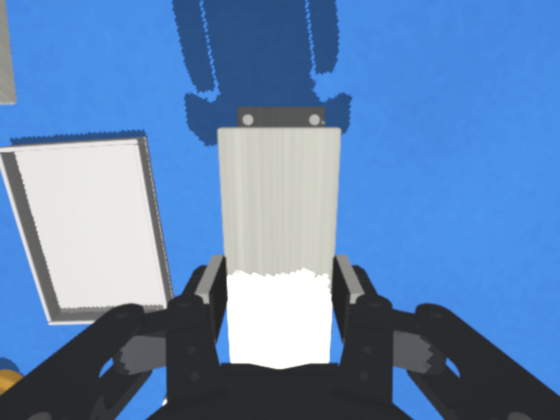

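Request:
{"api": "move_arm", "payload": {
  "moves": [
    {"jaw": 1,"translation": [-33,0,0],"yaw": 0},
    {"jaw": 1,"translation": [-33,0,0],"yaw": 0},
    {"jaw": 1,"translation": [-33,0,-5],"yaw": 0},
    {"jaw": 1,"translation": [-33,0,-10],"yaw": 0},
    {"jaw": 1,"translation": [-33,0,-20],"yaw": 0},
    {"jaw": 1,"translation": [0,25,0],"yaw": -0.048},
    {"jaw": 1,"translation": [0,20,0],"yaw": 0},
    {"jaw": 1,"translation": [0,20,0],"yaw": 0},
    {"jaw": 1,"translation": [0,0,0],"yaw": 0}
  ]
}}

```text
time: 13.68
position: [0.5155, 0.21, 0.0552]
tool_rot: [-1.557, -0.003, 2.037]
wrist_force: [-1.3, -0.2, -2.2]
finger_gap: 0.564
```

```bash
python3 -c "
from h import *
p=get_image('wrist');save(p,'w9')
to(.524,.215,.0,2.036)
p=get_image('top')
for l,z in (('tray',.02),('plate',.08)):
  for m in masks_of(l,p): print(l,m['score'],rectm(p,m['region'],z))
"
```

```text
t 13.73 pos [0.5169 0.2107 0.0574] yaw 2.038 F [ 0.2 -0.5 -1.2] gap 0.563 j [ 0.26  0.3   1.88  0.    0.98 -1.78]
  tool shift [ 0.5 57.3 -8.9] rows 2 per [ 0.3 28.6 -4.5] turn 0.002
tray 0.78 (array([497.5, 179.4]), [np.float64(84.1), np.float64(90.0)], 0.5)
plate 0.68 (array([487.2, 178.7]), [np.float64(33.1), np.float64(65.8)], 0.15)
plate 0.24 (array([ 530.8, -312.5]), [np.float64(40.7), np.float64(107.5)], 2.609)
```

View pics/w9.png

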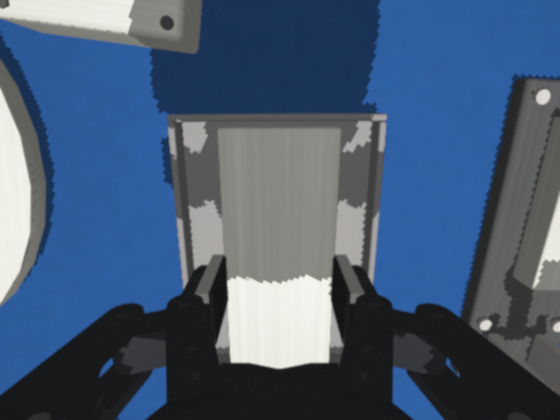

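Request:
{"api": "move_arm", "payload": {
  "moves": [
    {"jaw": 1,"translation": [0,20,-9],"yaw": 0},
    {"jaw": 1,"translation": [0,20,0],"yaw": 0},
    {"jaw": 1,"translation": [0,8,0],"yaw": 0},
    {"jaw": 1,"translation": [0,0,0],"yaw": 0},
    {"jaw": 1,"translation": [0,0,0],"yaw": 0}
  ]
}}

```text
time: 14.3
position: [0.5296, 0.2164, 0.0148]
tool_rot: [-1.571, -0.0, 2.038]
wrist_force: [-0.1, -0.6, -1.4]
finger_gap: 0.565
```

Request:
{"api": "move_arm", "payload": {
  "moves": [
    {"jaw": 1,"translation": [0,3,0],"yaw": 0},
    {"jaw": 1,"translation": [0,0,0],"yaw": 0}
  ]
}}

```text
time: 14.47
position: [0.5305, 0.2165, 0.0124]
tool_rot: [-1.573, 0.0, 2.038]
wrist_force: [-1.1, 0.6, -1.5]
finger_gap: 0.563
```

Request:
{"api": "move_arm", "payload": {
  "moves": [
    {"jaw": 1,"translation": [0,3,0],"yaw": 0},
    {"jaw": 1,"translation": [0,0,0],"yaw": 0}
  ]
}}

```text
time: 14.63
position: [0.5299, 0.2163, 0.0086]
tool_rot: [-1.571, 0.0, 2.038]
wrist_force: [-0.1, 1.1, -0.9]
finger_gap: 0.563
```

Request:
{"api": "move_arm", "payload": {
  "moves": [
    {"jaw": 1,"translation": [0,3,5],"yaw": 0},
    {"jaw": 1,"translation": [0,2,0],"yaw": 0},
    {"jaw": 1,"translation": [0,0,0],"yaw": 0}
  ]
}}

```text
time: 14.88
position: [0.5245, 0.2137, 0.0029]
tool_rot: [-1.57, -0.0, 2.038]
wrist_force: [-0.7, -0.0, -1.0]
finger_gap: 0.557
```

Request:
{"api": "move_arm", "payload": {
  "moves": [
    {"jaw": 1,"translation": [0,2,0],"yaw": 0},
    {"jaw": 1,"translation": [0,0,0],"yaw": 0}
  ]
}}

```text
time: 15.05
position: [0.5248, 0.2138, 0.0026]
tool_rot: [-1.568, -0.0, 2.038]
wrist_force: [-4.4, -0.8, 8.6]
finger_gap: 0.559
```

Request:
{"api": "move_arm", "payload": {
  "moves": [
    {"jaw": 1,"translation": [0,2,0],"yaw": 0},
    {"jaw": 1,"translation": [0,0,0],"yaw": 0}
  ]
}}

```text
time: 15.22
position: [0.5249, 0.2138, 0.0025]
tool_rot: [-1.567, -0.0, 2.039]
wrist_force: [-10.2, -3.2, 20.9]
finger_gap: 0.561
```

Request:
{"api": "move_arm", "payload": {
  "newtons": 40,
  "moves": [
    {"jaw": 1,"translation": [0,-2.5,0],"yaw": 0},
    {"jaw": -0.55,"translation": [0,0,0],"yaw": 0},
    {"jaw": -0.55,"translation": [0,0,0],"yaw": 0},
    {"jaw": -0.55,"translation": [0,0,0],"yaw": 0},
    {"jaw": -0.55,"translation": [0,-20,0],"yaw": 0},
    {"jaw": -0.55,"translation": [0,-40,0],"yaw": 0},
    {"jaw": -0.55,"translation": [0,-40,0],"yaw": 0},
    {"jaw": -0.55,"translation": [0,-40,0],"yaw": 0},
    {"jaw": -0.55,"translation": [0,-40,0],"yaw": 0},
    {"jaw": -0.55,"translation": [0,-40,0],"yaw": 0}
  ]
}}

```text
time: 16.05
position: [0.5248, 0.2138, 0.2231]
tool_rot: [-1.57, -0.0, 2.038]
wrist_force: [1.3, 0.3, -0.2]
finger_gap: 0.777
```

```bash
python3 -c "
from h import *
p=get_image('wrist');save(p,'w10')
to(.42,-0.1,.3,2.036)
p=get_image('side');save(p,'s10')
"
```

```text
t 16.1 pos [0.5303 0.2154 0.2336] yaw 2.038 F [2.  1.2 5.5] gap 0.775 j [ 0.26  0.09  1.75  0.    1.28 -1.77]
  tool shift [-232.1  -69.4  239.5] rows 9 per [-25.8  -7.7  26.6] turn 0.002
```

View pics/w10.png

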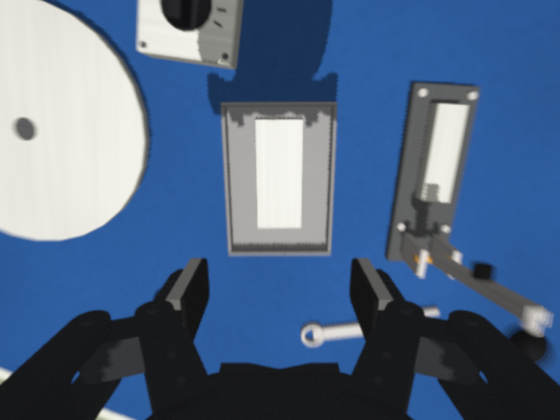

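View pics/s10.png

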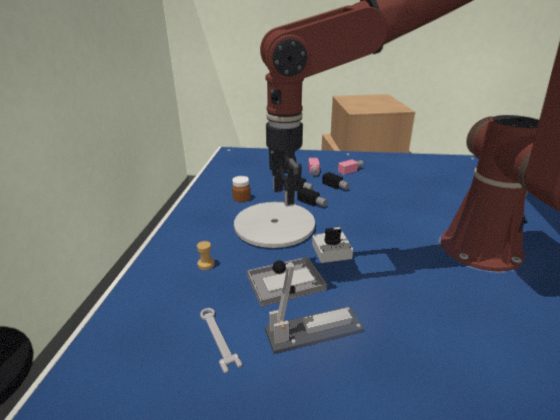

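Request:
{"api": "move_arm", "payload": {
  "moves": [
    {"jaw": -1,"translation": [0,-6,0],"yaw": 0.12},
    {"jaw": -1,"translation": [0,-6,0],"yaw": 0.12},
    {"jaw": -1,"translation": [0,-6,0],"yaw": 0.12},
    {"jaw": -1,"translation": [0,-6,0],"yaw": 0.12},
    {"jaw": -1,"translation": [0,-6,0],"yaw": 0.12},
    {"jaw": -1,"translation": [0,-6,0],"yaw": 0.12},
    {"jaw": -1,"translation": [0,-6,0],"yaw": 0.12},
    {"jaw": -1,"translation": [0,-6,0],"yaw": 0.12},
    {"jaw": -1,"translation": [0,0,0],"yaw": 0.12},
    {"jaw": -1,"translation": [0,0,0],"yaw": 0}
  ]
}}

```text
time: 16.98
position: [0.5253, 0.214, 0.2693]
tool_rot: [-1.571, 0.0, 0.956]
wrist_force: [0.3, 1.0, -0.4]
finger_gap: 1.002
```

```bash
python3 -c "
from h import *
to(.45,-0.18,.28,.946)
"
```

```text
t 16.98 pos [0.5253 0.214  0.2693] yaw 0.956 F [ 0.3  1.  -0.4] gap 1.002 j [ 0.26  0.07  1.71  0.    1.37 -0.69]
  tool shift [-365.3  -10.7 -165.7] rows 11 per [-33.2  -1.  -15.1] turn 0.01
```

Request:
{"api": "move_arm", "payload": {
  "moves": [
    {"jaw": -1,"translation": [-33,0,-15],"yaw": 0},
    {"jaw": -1,"translation": [-33,0,-15],"yaw": 0},
    {"jaw": -1,"translation": [-33,0,-15],"yaw": 0},
    {"jaw": -1,"translation": [-33,0,-15],"yaw": 0},
    {"jaw": -1,"translation": [-33,0,-15],"yaw": 0},
    {"jaw": -1,"translation": [-33,0,-15],"yaw": 0},
    {"jaw": -1,"translation": [-33,0,-15],"yaw": 0},
    {"jaw": -1,"translation": [-33,0,-15],"yaw": 0},
    {"jaw": -1,"translation": [-33,0,-15],"yaw": 0},
    {"jaw": -1,"translation": [-33,0,-15],"yaw": 0}
  ]
}}

```text
time: 17.82
position: [0.4572, -0.1437, 0.2689]
tool_rot: [-1.57, 0.0, 0.962]
wrist_force: [1.3, -0.1, 0.2]
finger_gap: 1.002
```

Request:
{"api": "move_arm", "payload": {
  "moves": [
    {"jaw": -1,"translation": [-33,0,-15],"yaw": 0},
    {"jaw": -1,"translation": [0,0,0],"yaw": 0},
    {"jaw": -1,"translation": [0,0,0],"yaw": 0}
  ]
}}

```text
time: 18.07
position: [0.4507, -0.1793, 0.2689]
tool_rot: [-1.569, -0.0, 0.956]
wrist_force: [0.7, 0.7, 0.1]
finger_gap: 0.999
```

```bash
cat >> h.py <<'E'
def bottles(p):
    out=[]
    for m in masks_of('bottle1',p):
        if m['score']<.3: continue
        r=m['region']; px=p['pixels'][r].astype(int)
        pink=np.mean((px[:,0]>px[:,1]+40)); blk=np.mean(px.max(1)<70)
        # grey cap centroid vs black centroid
        g=r&(p['pixels'].min(2)>75)&(p['pixels'].max(2).astype(int)-p['pixels'].min(2)<40)
        b=r&(p['pixels'].max(2)<70)
        rr=rectm(p,r,.028)
        cap=atz(p,np.argwhere(g).mean(0)[::-1],.02) if g.sum()>5 else None
        bod=atz(p,np.argwhere(b).mean(0)[::-1],.03) if b.sum()>5 else None
        print('score',round(m['score'],2),'loc',np.round(m['location']),'pink',round(pink,2),'blk',round(blk,2),'rect',rr,'cap',cap,'body',bod)
        if cap is not None and bod is not None: print('    capdir',round(float(np.arctan2(*(cap-bod)[1::-1])),3))
E
python3 -c "
from h import *
np.set_printoptions(precision=4,suppress=True)
to(.45,-0.18,.28,.946)
p=get_image('wrist');save(p,'w11')
bottles(p)
p=get_image('top');save(p,'t11');bottles(p)
"
```

```text
t 18.07 pos [ 0.4507 -0.1793  0.2689] yaw 0.956 F [0.7 0.7 0.1] gap 0.999 j [-0.52 -0.12  1.89  0.    1.37 -1.48]
  tool shift [ -1.  -11.1   0.2] rows 1 per [ -1.  -11.1   0.2] turn 0.01
score 0.85 loc [269. 219.] pink 0.0 blk 0.75 rect (array([ 484.9, -216.9]), [np.float64(39.8), np.float64(112.9)], 2.529) cap [ 0.4547 -0.1948  0.02  ] body [ 0.4964 -0.2251  0.03  ]
    capdir 2.512
score 0.75 loc [231. 291.] pink 0.0 blk 0.76 rect (array([ 539.1, -322.5]), [np.float64(46.4), np.float64(122.1)], 2.594) cap [ 0.5083 -0.3054  0.02  ] body [ 0.5494 -0.3278  0.03  ]
    capdir 2.642
score 0.67 loc [ 34. 255.] pink 0.95 blk 0.01 rect (array([ 356.3, -501.4]), [np.float64(62.1), np.float64(97.7)], 0.697) cap [ 0.3224 -0.5331  0.02  ] body [ 0.3134 -0.5146  0.03  ]
    capdir -1.116
score 0.57 loc [139. 230.] pink 0.0 blk 0.78 rect (array([ 407.1, -356.4]), [np.float64(50.9), np.float64(116.8)], 2.409) cap [ 0.3771 -0.3344  0.02  ] body [ 0.4169 -0.3642  0.03  ]
    capdir 2.499
score 0.41 loc [118. 306.] pink 0.82 blk 0.0 rect (array([ 472. , -465.2]), [np.float64(9.6), np.float64(22.9)], 1.727) cap None body None
score 0.84 loc [406. 276.] pink 0.0 blk 0.82 rect (array([ 405.9, -364.7]), [np.float64(39.0), np.float64(107.4)], 2.5) cap [ 0.3763 -0.3401  0.02  ] body [ 0.416  -0.3715  0.03  ]
    capdir 2.473
score 0.75 loc [451. 249.] pink 0.77 blk 0.0 rect (array([ 493.9, -488.6]), [np.float64(40.8), np.float64(114.4)], 1.711) cap [ 0.4884 -0.4529  0.02  ] body None
score 0.71 loc [388. 220.] pink 0.0 blk 0.91 rect (array([ 563. , -337.9]), [np.float64(42.3), np.float64(52.3)], 2.632) cap None body [ 0.5627 -0.3377  0.03  ]
score 0.63 loc [460. 300.] pink 0.77 blk 0.0 rect (array([ 344.3, -510.5]), [np.float64(51.4), np.float64(113.1)], 0.684) cap [ 0.318  -0.5369  0.02  ] body None
```

View pics/w11.png

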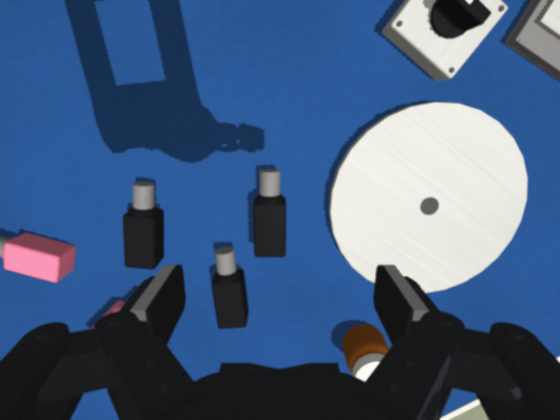

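View pics/t11.png

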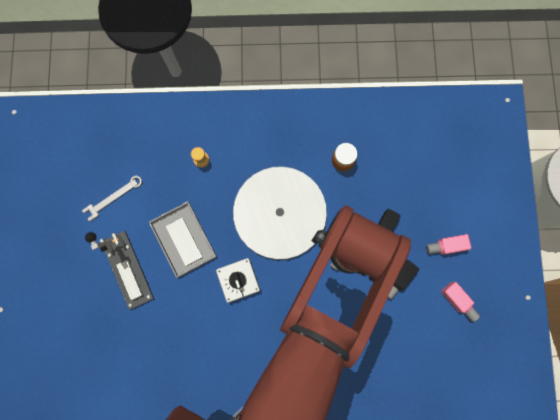

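Request:
{"api": "move_arm", "payload": {
  "newtons": 20,
  "moves": [
    {"jaw": -1,"translation": [-10.5,30,-5.4],"yaw": 0},
    {"jaw": -1,"translation": [0,40,0],"yaw": 0},
    {"jaw": -1,"translation": [0,40,0],"yaw": 0},
    {"jaw": -1,"translation": [0,40,0],"yaw": 0},
    {"jaw": -1,"translation": [0,0,0],"yaw": 0},
    {"jaw": -1,"translation": [0,0,0],"yaw": 0}
  ]
}}

```text
time: 18.77
position: [0.448, -0.1871, 0.1176]
tool_rot: [-1.564, 0.0, 0.96]
wrist_force: [0.3, -1.1, 0.8]
finger_gap: 1.003
```

```bash
python3 -c "
from h import *
np.set_printoptions(precision=4,suppress=True)
p=get_image('wrist');save(p,'w12')
to(.449,-0.191,.004,.95)
bottles(p)
"
```

```text
t 18.82 pos [ 0.4504 -0.1888  0.1205] yaw 0.96 F [ 1.1 -0.   0.7] gap 1.0 j [-0.54  0.05  2.02  0.    1.07 -1.5 ]
  tool shift [ -2.6 116.5  -0.2] rows 3 per [-0.9 38.8 -0.1] turn 0.01
score 0.98 loc [ 76. 281.] pink 0.0 blk 0.73 rect (array([ 400.5, -350.8]), [np.float64(59.9), np.float64(107.0)], 2.421) cap [ 0.378  -0.3365  0.02  ] body [ 0.4091 -0.3554  0.03  ]
    capdir 2.595
score 0.89 loc [274. 273.] pink 0.0 blk 0.76 rect (array([ 486.6, -217.2]), [np.float64(40.2), np.float64(119.2)], 2.507) cap [ 0.4571 -0.1962  0.02  ] body [ 0.4963 -0.2248  0.03  ]
    capdir 2.511
score 0.71 loc [207. 348.] pink 0.0 blk 0.5 rect (array([ 508.9, -308.3]), [np.float64(50.6), np.float64(59.6)], 2.946) cap [ 0.5115 -0.3078  0.02  ] body [ 0.517  -0.3072  0.03  ]
    capdir -3.021
score 0.64 loc [ 83. 404.] pink 0.35 blk 0.08 rect (array([ 497. , -446.1]), [np.float64(7.1), np.float64(44.2)], 1.917) cap [ 0.4994 -0.4531  0.02  ] body [ 0.4896 -0.4271  0.03  ]
    capdir -1.212
```

View pics/w12.png

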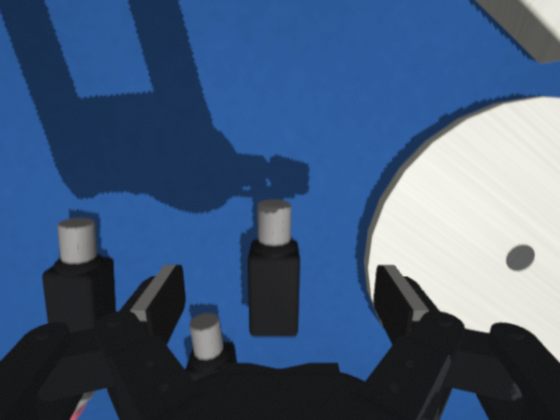

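Request:
{"api": "move_arm", "payload": {
  "newtons": 20,
  "moves": [
    {"jaw": -1,"translation": [-3,40,-1.5],"yaw": 0},
    {"jaw": -0.4,"translation": [0,40,0],"yaw": 0},
    {"jaw": -0.2,"translation": [0,26,0],"yaw": 0},
    {"jaw": -0.2,"translation": [0,10,0],"yaw": 0},
    {"jaw": 0,"translation": [0,0,0],"yaw": 0},
    {"jaw": 1,"translation": [0,0,0],"yaw": 0},
    {"jaw": 1,"translation": [0,0,0],"yaw": 0},
    {"jaw": 1,"translation": [0,0,0],"yaw": 0},
    {"jaw": 1,"translation": [0,0,0],"yaw": 0}
  ]
}}

```text
time: 19.62
position: [0.4519, -0.1943, 0.0065]
tool_rot: [-1.577, -0.001, 0.958]
wrist_force: [-0.6, -0.2, 5.0]
finger_gap: 0.298
```

Request:
{"api": "move_arm", "payload": {
  "newtons": 20,
  "moves": [
    {"jaw": 1,"translation": [0,-10,0],"yaw": 0},
    {"jaw": 1,"translation": [0,-10,0],"yaw": 0},
    {"jaw": 1,"translation": [0,-10,0],"yaw": 0},
    {"jaw": 1,"translation": [0,-5,0],"yaw": 0},
    {"jaw": 1,"translation": [0,0,0],"yaw": 0}
  ]
}}

```text
time: 20.03
position: [0.4506, -0.1937, 0.0408]
tool_rot: [-1.575, -0.0, 0.958]
wrist_force: [-0.3, 0.2, -1.2]
finger_gap: 0.296
```

```bash
python3 -c "
from h import *
np.set_printoptions(precision=4,suppress=True)
p=get_image('wrist');save(p,'w13')
to(.449,-0.191,.004,.95)
p=get_image('side')
im=cv2.resize(p['pixels'][100:280,200:440,::-1],None,fx=3,fy=3);cv2.imwrite('pics/s13.png',im)
"
```

```text
t 20.08 pos [ 0.45   -0.1933  0.04  ] yaw 0.958 F [-0.2  0.2 -2.3] gap 0.291 j [-0.55  0.19  2.05 -0.    0.89 -1.51]
  tool shift [ 1.3 36.   2.3] rows 1 per [ 1.3 36.   2.3] turn 0.008
```

View pics/w13.png

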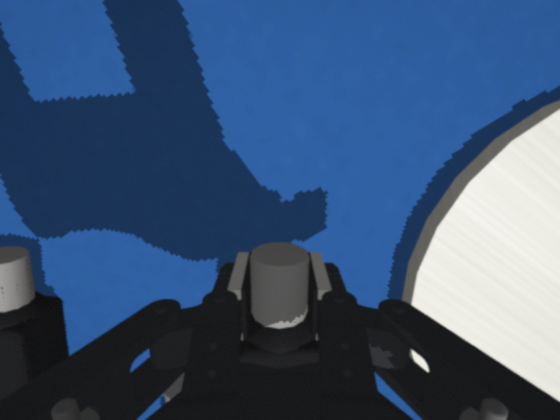

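View pics/s13.png

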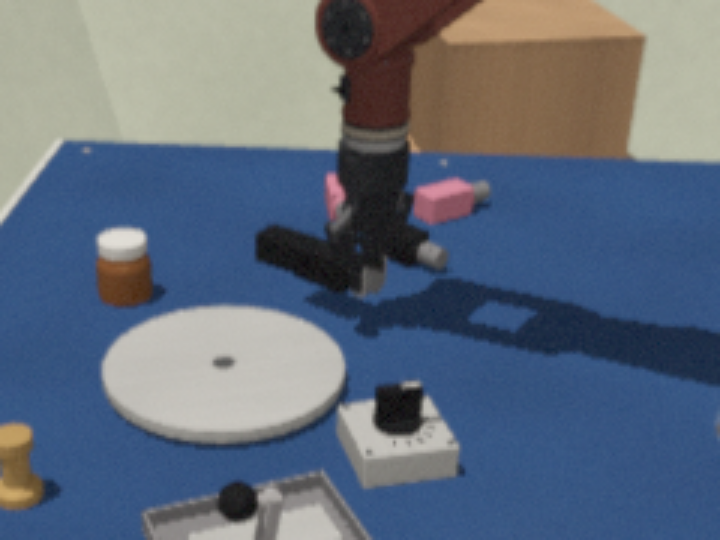

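Request:
{"api": "move_arm", "payload": {
  "newtons": 20,
  "moves": [
    {"jaw": 1,"translation": [0,-20,0],"yaw": 0},
    {"jaw": 1,"translation": [0,-20,0],"yaw": 0},
    {"jaw": 1,"translation": [0,-20,0],"yaw": 0},
    {"jaw": 1,"translation": [0,-20,0],"yaw": 0},
    {"jaw": 1,"translation": [0,-10,0],"yaw": 0},
    {"jaw": 1,"translation": [0,0,0],"yaw": 0}
  ]
}}

```text
time: 20.63
position: [0.4509, -0.1938, 0.131]
tool_rot: [-1.576, -0.0, 0.958]
wrist_force: [0.6, -0.7, -0.3]
finger_gap: 0.297
```

```bash
python3 -c "
from h import *
np.set_printoptions(precision=4,suppress=True)
p=get_image('wrist');save(p,'w14')
to(.449,-0.191,.004,.95)
p=get_image('side')
im=cv2.resize(p['pixels'][80:260,200:440,::-1],None,fx=3,fy=3);cv2.imwrite('pics/s14.png',im)
"
```

```text
t 20.68 pos [ 0.4499 -0.1933  0.1294] yaw 0.958 F [ 0.7  0.5 -1.3] gap 0.294 j [-0.55  0.04  2.01  0.    1.08 -1.51]
  tool shift [  1.3 125.4   2.3] rows 4 per [ 0.3 31.3  0.6] turn 0.008
```

View pics/w14.png

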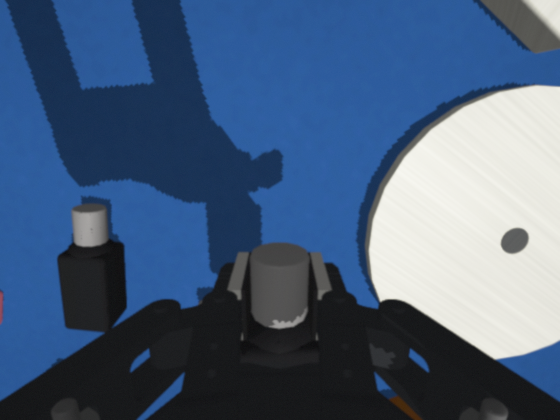

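View pics/s14.png

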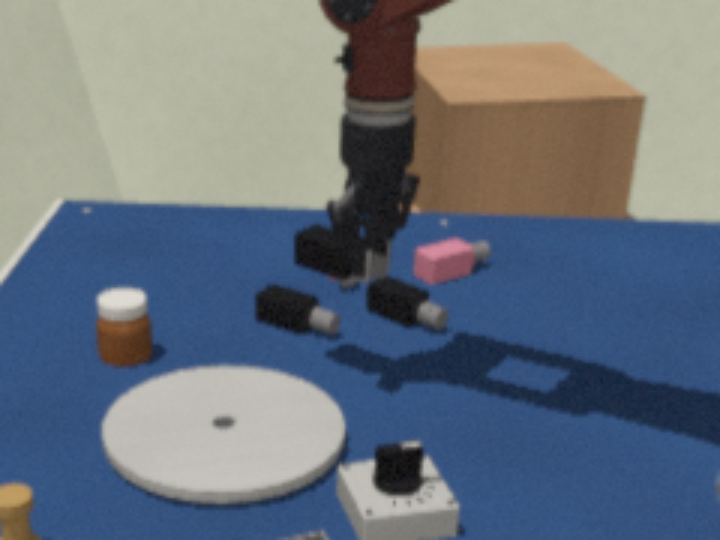

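Request:
{"api": "move_arm", "payload": {
  "newtons": 20,
  "moves": [
    {"jaw": 1,"translation": [0,30,0],"yaw": 0},
    {"jaw": 1,"translation": [0,30,0],"yaw": 0},
    {"jaw": 1,"translation": [0,30,0],"yaw": 0},
    {"jaw": 1,"translation": [0,20,0],"yaw": 0},
    {"jaw": 1,"translation": [0,10,0],"yaw": 0},
    {"jaw": 1,"translation": [0,0,0],"yaw": 0},
    {"jaw": 0.42,"translation": [0,0,0],"yaw": 0},
    {"jaw": 0.42,"translation": [0,0,0],"yaw": 0},
    {"jaw": 0.42,"translation": [0,0,0],"yaw": 0}
  ]
}}

```text
time: 21.48
position: [0.4502, -0.1934, 0.0096]
tool_rot: [-1.573, -0.0, 0.958]
wrist_force: [-0.0, 0.0, -0.1]
finger_gap: 0.295
```

```bash
python3 -c "
from h import *
to(.449,-0.191,.004,.95)
"
```

```text
t 21.48 pos [ 0.4502 -0.1934  0.0096] yaw 0.958 F [-0.   0.  -0.1] gap 0.295 j [-0.55  0.25  2.06  0.    0.83 -1.51]
  tool shift [1.3 5.6 2.4] rows 1 per [1.3 5.6 2.4] turn 0.008
```

Request:
{"api": "move_arm", "payload": {
  "newtons": 20,
  "moves": [
    {"jaw": 0.42,"translation": [0,-9.5,-2.5],"yaw": 0},
    {"jaw": 0.42,"translation": [0,-9.2,-3.4],"yaw": 0},
    {"jaw": 0.42,"translation": [0,-8.8,-4.3],"yaw": 0},
    {"jaw": 0.42,"translation": [0,-8.3,-5.2],"yaw": 0},
    {"jaw": 0.42,"translation": [0,0,0],"yaw": 0}
  ]
}}

```text
time: 21.9
position: [0.4655, -0.2041, 0.0482]
tool_rot: [-1.579, -0.0, 0.958]
wrist_force: [1.0, -0.4, -0.5]
finger_gap: 0.295
```

```bash
python3 -c "
from h import *
p=get_image('wrist');save(p,'w15')
to(.449,-0.191,.004,.95)
p=get_image('side')
im=cv2.resize(p['pixels'][100:240,220:400,::-1],None,fx=4,fy=4);cv2.imwrite('pics/s15.png',im)
"
```

```text
t 21.95 pos [ 0.4643 -0.2033  0.047 ] yaw 0.958 F [ 0.1 -0.3 -2.3] gap 0.29 j [-0.55  0.21  2.01 -0.    0.91 -1.51]
  tool shift [ 1.3 42.9 19.9] rows 2 per [ 0.6 21.5  9.9] turn 0.008
```

View pics/w15.png

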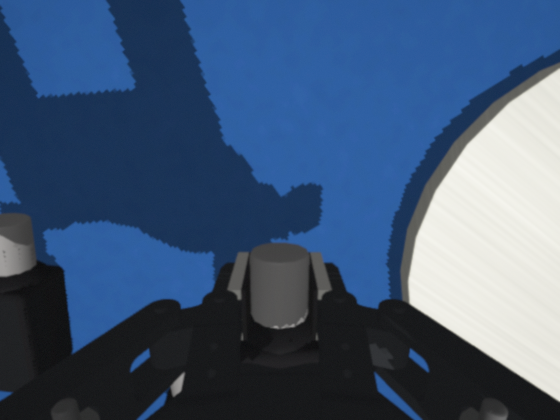

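View pics/s15.png

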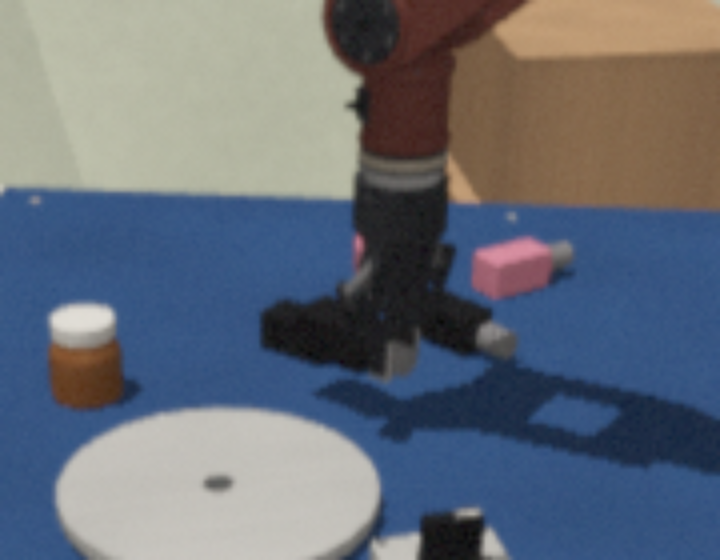

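Request:
{"api": "move_arm", "payload": {
  "newtons": 20,
  "moves": [
    {"jaw": 0.42,"translation": [0,22,0],"yaw": 0},
    {"jaw": 0.41,"translation": [0,0,0],"yaw": 0},
    {"jaw": 0.4,"translation": [0,0,0],"yaw": 0},
    {"jaw": 0.4,"translation": [0,0,0],"yaw": 0},
    {"jaw": 0.4,"translation": [0,0,0],"yaw": 0}
  ]
}}

```text
time: 22.42
position: [0.462, -0.2018, 0.0229]
tool_rot: [-1.571, -0.0, 0.958]
wrist_force: [0.4, -0.4, -1.4]
finger_gap: 0.303
```

```bash
python3 -c "
from h import *
p=get_image('wrist');save(p,'w16')
to(.449,-0.191,.004,.95)
p=get_image('side')
im=cv2.resize(p['pixels'][100:240,220:400,::-1],None,fx=4,fy=4);cv2.imwrite('pics/s16.png',im)
"
```

```text
t 22.47 pos [ 0.4623 -0.202   0.0232] yaw 0.958 F [ 0.1 -1.  -1. ] gap 0.301 j [-0.55  0.25  2.02  0.    0.87 -1.51]
  tool shift [ 1.3 19.1 17.2] rows 1 per [ 1.3 19.1 17.2] turn 0.008
```

View pics/s16.png

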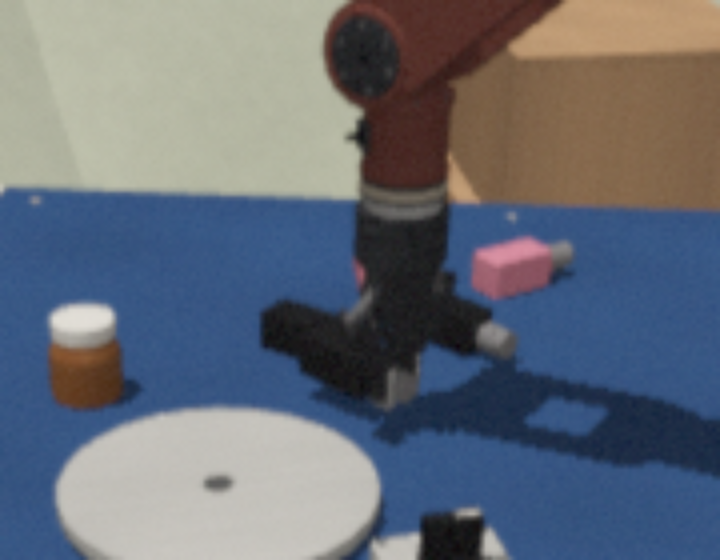

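Request:
{"api": "move_arm", "payload": {
  "newtons": 20,
  "moves": [
    {"jaw": 0.4,"translation": [0,-10,-3],"yaw": 0},
    {"jaw": 0.4,"translation": [0,-10,-4],"yaw": 0},
    {"jaw": 0.4,"translation": [0,-10,-5],"yaw": 0},
    {"jaw": 0.4,"translation": [0,0,0],"yaw": 0}
  ]
}}

```text
time: 22.85
position: [0.4756, -0.2111, 0.0566]
tool_rot: [-1.579, -0.0, 0.958]
wrist_force: [-0.1, -0.2, -0.4]
finger_gap: 0.3
```

```bash
python3 -c "
from h import *
p=get_image('wrist');save(p,'w17')
to(.449,-0.191,.004,.95)
p=get_image('side')
im=cv2.resize(p['pixels'][100:240,220:400,::-1],None,fx=4,fy=4);cv2.imwrite('pics/s17.png',im)
"
```

```text
t 22.9 pos [ 0.4745 -0.2104  0.0555] yaw 0.958 F [ 0.7  0.  -1.1] gap 0.299 j [-0.55  0.22  1.98 -0.    0.93 -1.51]
  tool shift [ 1.2 51.2 32.4] rows 2 per [ 0.6 25.6 16.2] turn 0.008
```

View pics/s17.png

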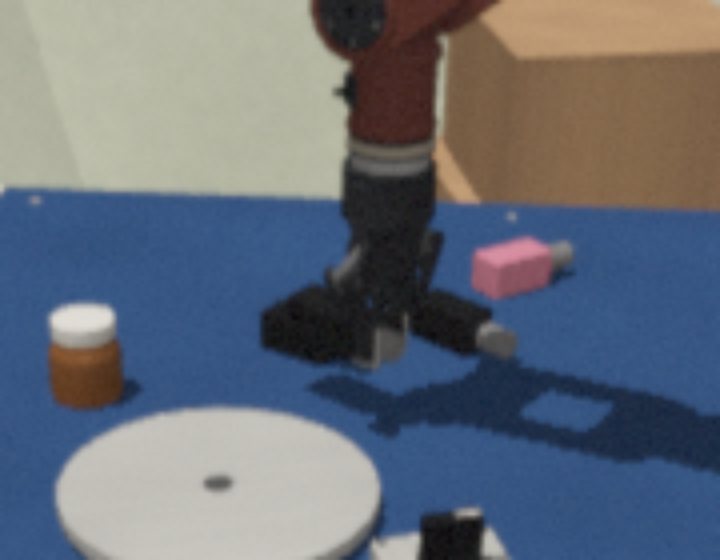

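View pics/w17.png

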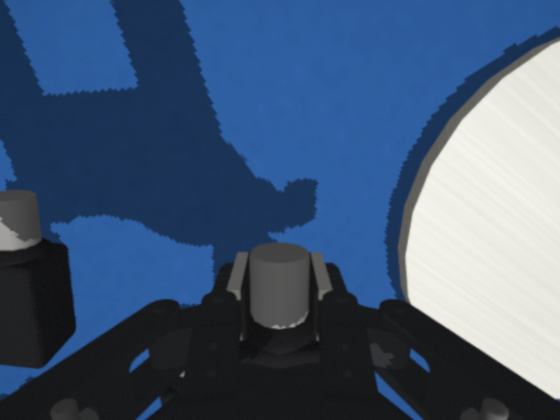

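Request:
{"api": "move_arm", "payload": {
  "newtons": 20,
  "moves": [
    {"jaw": 0.395,"translation": [0,10,0],"yaw": 0},
    {"jaw": 0.39,"translation": [0,0,0],"yaw": 0},
    {"jaw": 0.39,"translation": [0,0,0],"yaw": 0},
    {"jaw": 0.39,"translation": [0,0,0],"yaw": 0},
    {"jaw": 0.39,"translation": [0,0,0],"yaw": 0}
  ]
}}

```text
time: 23.37
position: [0.4715, -0.2085, 0.0422]
tool_rot: [-1.57, 0.0, 0.958]
wrist_force: [0.4, -0.6, -0.5]
finger_gap: 0.307
```

```bash
python3 -c "
from h import *
p=get_image('wrist');save(p,'w18')
to(.449,-0.191,.004,.95)
"
```

```text
t 23.42 pos [ 0.4716 -0.2086  0.0424] yaw 0.958 F [ 0.5 -0.2  0.9] gap 0.304 j [-0.55  0.24  1.99  0.    0.91 -1.51]
  tool shift [ 1.4 38.4 28.6] rows 2 per [ 0.7 19.2 14.3] turn 0.008
```

View pics/w18.png

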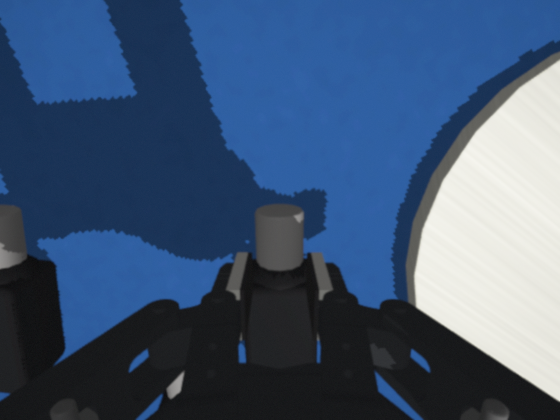

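Request:
{"api": "move_arm", "payload": {
  "newtons": 20,
  "moves": [
    {"jaw": -0.4,"translation": [0,0,0],"yaw": 0},
    {"jaw": -0.4,"translation": [0,0,0],"yaw": 0},
    {"jaw": -1,"translation": [0,-30,0],"yaw": 0},
    {"jaw": -1,"translation": [0,-40,10],"yaw": 0},
    {"jaw": -1,"translation": [0,-40,20],"yaw": 0},
    {"jaw": -1,"translation": [0,0,0],"yaw": 0},
    {"jaw": -1,"translation": [0,0,0],"yaw": 0}
  ]
}}

```text
time: 24.0
position: [0.4502, -0.1932, 0.1534]
tool_rot: [-1.579, -0.0, 0.958]
wrist_force: [0.4, -0.9, -0.6]
finger_gap: 1.0
```

```bash
python3 -c "
from h import *
np.set_printoptions(precision=4,suppress=True)
p=get_image('wrist');save(p,'w19')
bottles(p)
to(.449,-0.191,.016,.95)
"
```

```text
score 0.75 loc [102. 264.] pink 0.0 blk 0.76 rect (array([ 406.9, -356.4]), [np.float64(58.9), np.float64(121.7)], 2.424) cap [ 0.3769 -0.3345  0.02  ] body [ 0.4149 -0.3617  0.03  ]
    capdir 2.519
score 0.74 loc [  7. 295.] pink 0.96 blk 0.0 rect (array([ 385.9, -466.8]), [np.float64(18.6), np.float64(56.8)], 2.259) cap [ 0.3916 -0.4772  0.02  ] body None
score 0.73 loc [220. 335.] pink 0.0 blk 0.71 rect (array([ 529.2, -315.9]), [np.float64(48.7), np.float64(105.8)], 2.587) cap [ 0.5093 -0.3058  0.02  ] body [ 0.5356 -0.3194  0.03  ]
    capdir 2.665
score 0.58 loc [279. 263.] pink 0.0 blk 0.75 rect (array([ 498.7, -225.7]), [np.float64(42.6), np.float64(117.6)], 2.529) cap [ 0.4681 -0.204   0.02  ] body [ 0.5083 -0.2319  0.03  ]
    capdir 2.535
score 0.58 loc [ 87. 396.] pink 0.88 blk 0.0 rect (array([ 512. , -492.1]), [np.float64(7.7), np.float64(26.6)], 1.72) cap None body None
t 24.1 pos [ 0.448  -0.192   0.1495] yaw 0.958 F [ 0.4 -0.2 -1.3] gap 0.998 j [-0.55  0.01  2.   -0.    1.13 -1.51]
  tool shift [  1.4 133.5  -0.2] rows 4 per [ 0.3 33.4 -0.1] turn 0.008
```

View pics/w19.png

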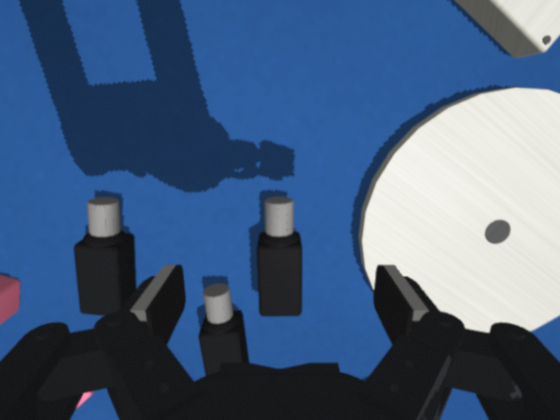

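Request:
{"api": "move_arm", "payload": {
  "newtons": 20,
  "moves": [
    {"jaw": -1,"translation": [0.5,40,-2],"yaw": 0},
    {"jaw": -1,"translation": [0,40,0],"yaw": 0},
    {"jaw": -0.2,"translation": [0,38,0],"yaw": 0},
    {"jaw": -0.1,"translation": [0,15,0],"yaw": 0},
    {"jaw": 0,"translation": [0,0,0],"yaw": 0},
    {"jaw": 0,"translation": [0,0,0],"yaw": 0}
  ]
}}

```text
time: 24.6
position: [0.4481, -0.1917, 0.0142]
tool_rot: [-1.564, 0.0, 0.958]
wrist_force: [0.6, 0.5, 0.7]
finger_gap: 0.505
```

```bash
python3 -c "
from h import *
np.set_printoptions(precision=4,suppress=True)
p=get_image('wrist');save(p,'w20')
to(.4507,-0.1915,.016,.95)
"
```

```text
t 24.65 pos [ 0.4499 -0.1928  0.0161] yaw 0.958 F [ 0.1 -0.7  0.6] gap 0.497 j [-0.55  0.24  2.06 -0.    0.85 -1.51]
  tool shift [1.5 0.1 0. ] rows 1 per [1.5 0.1 0. ] turn 0.008
```

View pics/w20.png

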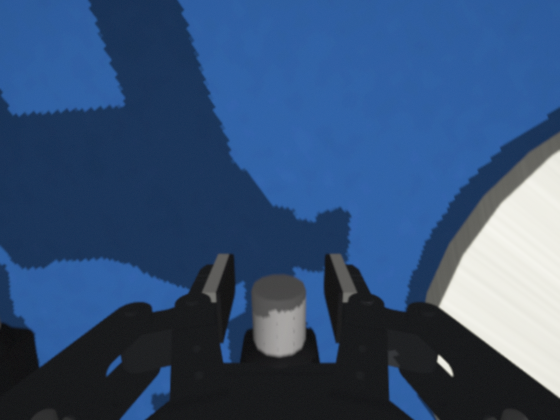

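```bash
python3 -c "
from h import *
np.set_printoptions(precision=4,suppress=True)
p=get_image('wrist')
s=state();Rm=R.from_euler('xyz',s['tool_rot']).as_matrix()
for uv,z in (([279,277],.007),([279,300],.033),([279,303],.033)):
  print(uv,Rm.T@(atz(p,uv,z)-s['position'])*1000)
"
```

```text
[279, 277] [ 1.2982 10.3635 -8.8656]
[279, 300] [  1.3282 -15.6395  -6.0808]
[279, 303] [  1.3276 -15.6379  -7.5993]
```

Request:
{"api": "move_arm", "payload": {
  "newtons": 20,
  "moves": [
    {"jaw": 0,"translation": [1,0,-3],"yaw": 0},
    {"jaw": 0.3,"translation": [0,0,0],"yaw": 0},
    {"jaw": 1,"translation": [0,0,0],"yaw": 0},
    {"jaw": 1,"translation": [0,0,0],"yaw": 0},
    {"jaw": 1,"translation": [0,0,0],"yaw": 0},
    {"jaw": 1,"translation": [0,-10,-2],"yaw": 0},
    {"jaw": 1,"translation": [0,-9,-3],"yaw": 0},
    {"jaw": 1,"translation": [0,-9,-4],"yaw": 0},
    {"jaw": 1,"translation": [0,0,0],"yaw": 0}
  ]
}}

```text
time: 25.45
position: [0.4631, -0.2006, 0.0476]
tool_rot: [-1.576, -0.0, 0.958]
wrist_force: [0.3, -0.6, -1.1]
finger_gap: 0.289
```

```bash
python3 -c "
from h import *
np.set_printoptions(precision=4,suppress=True)
p=get_image('wrist');save(p,'w21')
to(.4507,-0.1915,.016,.95)
"
```

```text
t 25.5 pos [ 0.4623 -0.2001  0.0467] yaw 0.958 F [ 0.4 -0.3 -1.9] gap 0.29 j [-0.55  0.21  2.02 -0.    0.91 -1.51]
  tool shift [ 0.3 30.7 14.6] rows 1 per [ 0.3 30.7 14.6] turn 0.008
```

View pics/w21.png

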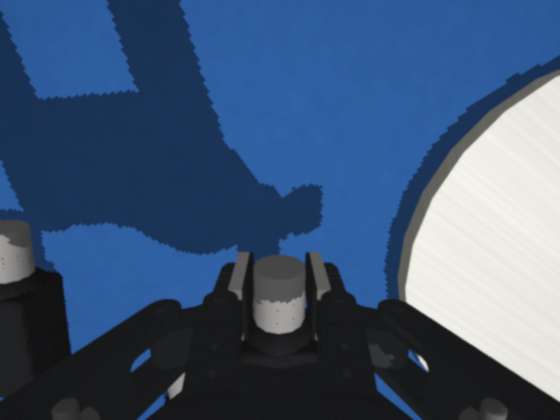

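Request:
{"api": "move_arm", "payload": {
  "newtons": 20,
  "moves": [
    {"jaw": 0.41,"translation": [0,0,0],"yaw": 0},
    {"jaw": 0.4,"translation": [0,0,0],"yaw": 0},
    {"jaw": 0.396,"translation": [0,0,0],"yaw": 0},
    {"jaw": 0.394,"translation": [0,0,0],"yaw": 0},
    {"jaw": 0.394,"translation": [0,0,0],"yaw": 0}
  ]
}}

```text
time: 25.92
position: [0.4602, -0.1987, 0.0445]
tool_rot: [-1.57, 0.0, 0.958]
wrist_force: [0.2, -0.1, -0.9]
finger_gap: 0.301
```

```bash
python3 -c "
from h import *
np.set_printoptions(precision=4,suppress=True)
p=get_image('wrist');save(p,'w22')
to(.4507,-0.1915,.016,.95)
"
```

```text
t 25.97 pos [ 0.4603 -0.1988  0.0445] yaw 0.958 F [-0.2 -0.5  0. ] gap 0.301 j [-0.55  0.21  2.02  0.    0.91 -1.51]
  tool shift [ 0.4 28.6 12. ] rows 1 per [ 0.4 28.6 12. ] turn 0.008
```

View pics/w22.png

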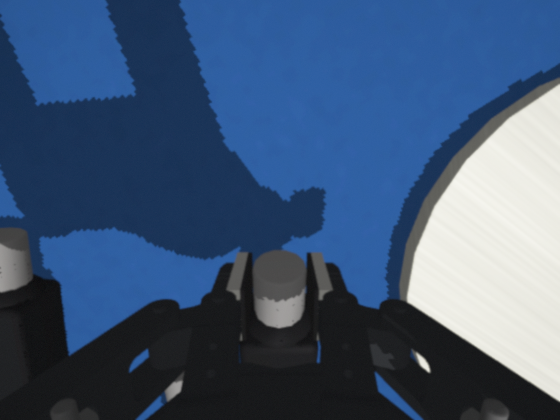

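Request:
{"api": "move_arm", "payload": {
  "newtons": 20,
  "moves": [
    {"jaw": 0.394,"translation": [0,-4.2,-2.6],"yaw": 0},
    {"jaw": 0.394,"translation": [0,-4.1,-2.6],"yaw": 0},
    {"jaw": 0.394,"translation": [0,-4,-3],"yaw": 0},
    {"jaw": 0.394,"translation": [0,-3.8,-3],"yaw": 0},
    {"jaw": 0.394,"translation": [0,0,0],"yaw": 0},
    {"jaw": 0.394,"translation": [0,0,0],"yaw": 0}
  ]
}}

```text
time: 26.47
position: [0.4707, -0.2061, 0.0617]
tool_rot: [-1.573, -0.0, 0.958]
wrist_force: [0.4, -0.6, -0.6]
finger_gap: 0.304
```

```bash
python3 -c "
from h import *
np.set_printoptions(precision=4,suppress=True)
p=get_image('wrist');save(p,'w23')
to(.4507,-0.1915,.016,.95)
p=get_image('side')
im=cv2.resize(p['pixels'][100:240,220:400,::-1],None,fx=4,fy=4);cv2.imwrite('pics/s23.png',im)
"
```

```text
t 26.52 pos [ 0.4703 -0.2058  0.0613] yaw 0.958 F [ 0.1 -0.  -1.3] gap 0.297 j [-0.55  0.2   1.99  0.    0.95 -1.51]
  tool shift [ 0.4 45.3 24.3] rows 2 per [ 0.2 22.6 12.2] turn 0.008
```

View pics/w23.png

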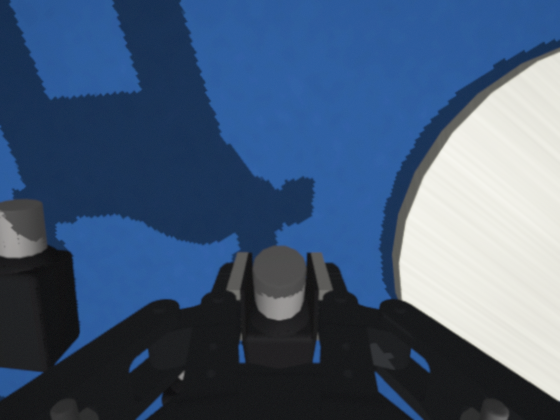

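View pics/s23.png

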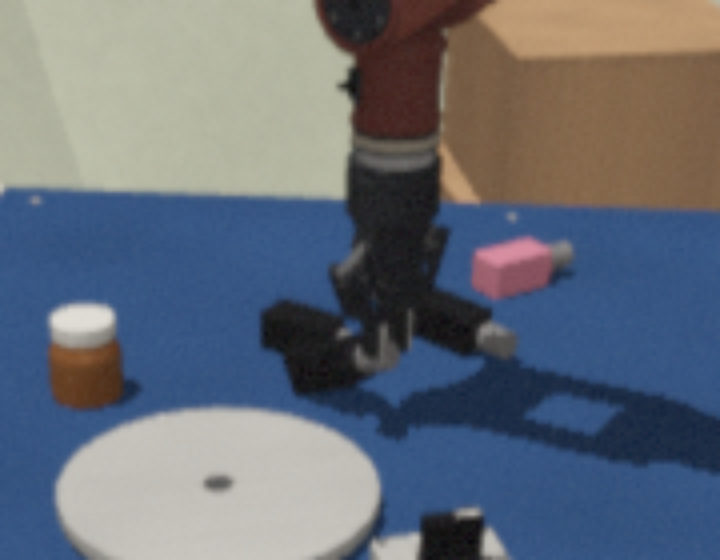

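Request:
{"api": "move_arm", "payload": {
  "newtons": 20,
  "moves": [
    {"jaw": 0.394,"translation": [0,-4,-3.4],"yaw": 0},
    {"jaw": 0.394,"translation": [0,-4,-3.4],"yaw": 0},
    {"jaw": 0.394,"translation": [0,-3.6,-3.6],"yaw": 0},
    {"jaw": 0.394,"translation": [0,-3.6,-3.6],"yaw": 0},
    {"jaw": 0.394,"translation": [0,-3.4,-4],"yaw": 0},
    {"jaw": 0.394,"translation": [0,-3.2,-4],"yaw": 0},
    {"jaw": 0.394,"translation": [0,-3,-4.4],"yaw": 0},
    {"jaw": 0.394,"translation": [0,-2.6,-4.4],"yaw": 0},
    {"jaw": 0.394,"translation": [0,0,0],"yaw": 0}
  ]
}}

```text
time: 27.32
position: [0.4965, -0.2242, 0.0895]
tool_rot: [-1.573, -0.0, 0.958]
wrist_force: [0.1, 0.7, 1.6]
finger_gap: 0.307
```

```bash
python3 -c "
from h import *
np.set_printoptions(precision=4,suppress=True)
p=get_image('wrist');save(p,'w24')
to(.4507,-0.1915,.016,.95)
p=get_image('side')
im=cv2.resize(p['pixels'][100:240,220:400,::-1],None,fx=4,fy=4);cv2.imwrite('pics/s24.png',im)
"
```

```text
t 27.37 pos [ 0.4958 -0.2238  0.089 ] yaw 0.958 F [-0.1  0.3  0.2] gap 0.303 j [-0.55  0.21  1.91 -0.    1.02 -1.51]
  tool shift [ 0.4 72.9 55.6] rows 3 per [ 0.1 24.3 18.5] turn 0.008
```

View pics/w24.png

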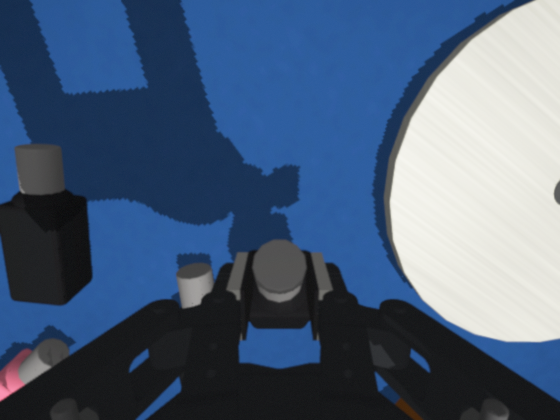

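View pics/s24.png

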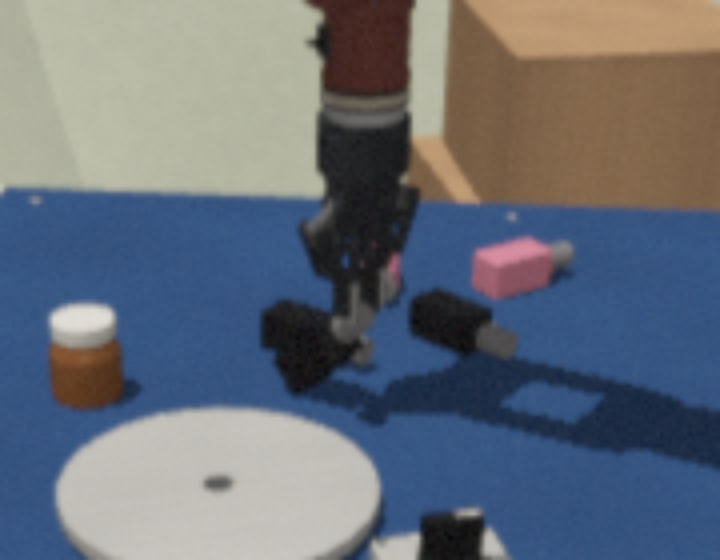

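Request:
{"api": "move_arm", "payload": {
  "newtons": 20,
  "moves": [
    {"jaw": 0.394,"translation": [0,-2.2,-4.9],"yaw": 0},
    {"jaw": 0.394,"translation": [0,-2,-4.9],"yaw": 0},
    {"jaw": 0.394,"translation": [0,-1.9,-4.9],"yaw": 0},
    {"jaw": 0.394,"translation": [0,-1.7,-4.9],"yaw": 0},
    {"jaw": 0.394,"translation": [0,-1.2,-5.1],"yaw": 0},
    {"jaw": 0.394,"translation": [0,-1,-5.1],"yaw": 0},
    {"jaw": 0.394,"translation": [0,-0.8,-5.1],"yaw": 0},
    {"jaw": 0.394,"translation": [0,-0.5,-5.1],"yaw": 0},
    {"jaw": 0.394,"translation": [0,0,0],"yaw": 0}
  ]
}}

```text
time: 28.17
position: [0.5289, -0.2471, 0.1]
tool_rot: [-1.573, -0.0, 0.958]
wrist_force: [-0.1, -0.6, 0.7]
finger_gap: 0.302
```

```bash
python3 -c "
from h import *
np.set_printoptions(precision=4,suppress=True)
p=get_image('wrist');save(p,'w25')
to(.4507,-0.1915,.016,.95)
p=get_image('side')
im=cv2.resize(p['pixels'][100:240,220:400,::-1],None,fx=4,fy=4);cv2.imwrite('pics/s25.png',im)
"
```

```text
t 28.22 pos [ 0.5283 -0.2466  0.0998] yaw 0.958 F [-0.7 -0.   2.1] gap 0.303 j [-0.56  0.27  1.81 -0.    1.06 -1.51]
  tool shift [ 0.5 83.7 95.2] rows 4 per [ 0.1 20.9 23.8] turn 0.008
```

View pics/w25.png

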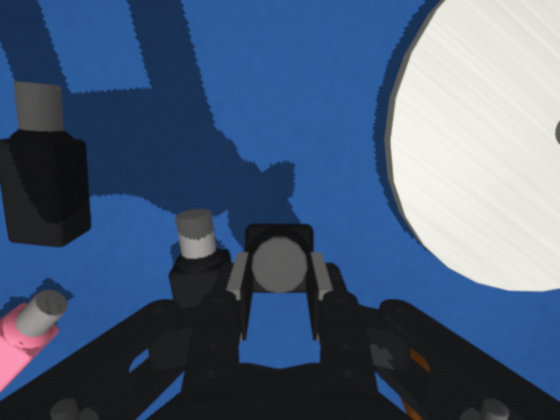

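View pics/s25.png

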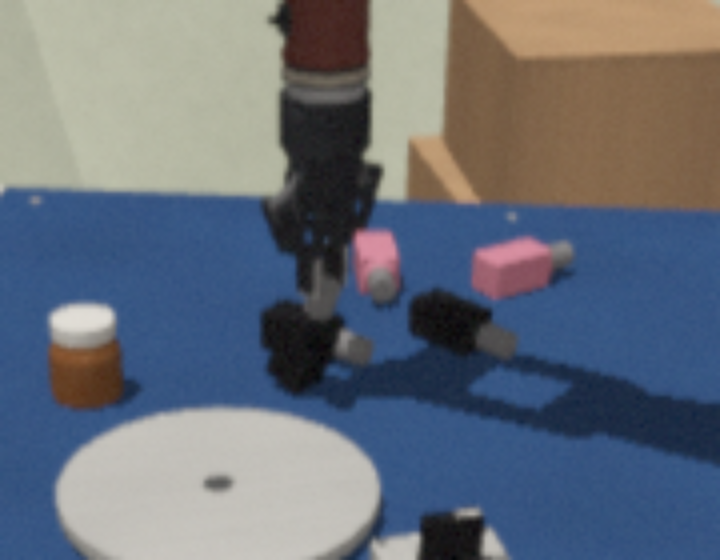

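Request:
{"api": "move_arm", "payload": {
  "newtons": 20,
  "moves": [
    {"jaw": 0.394,"translation": [0,0,-4],"yaw": 0},
    {"jaw": 0.394,"translation": [0,0,-4],"yaw": 0},
    {"jaw": 0.394,"translation": [0,0,0],"yaw": 0},
    {"jaw": 0.394,"translation": [0,0,0],"yaw": 0}
  ]
}}

```text
time: 28.6
position: [0.5343, -0.2508, 0.0995]
tool_rot: [-1.571, 0.0, 0.958]
wrist_force: [0.2, -0.4, 1.9]
finger_gap: 0.3
```

```bash
python3 -c "
from h import *
np.set_printoptions(precision=4,suppress=True)
p=get_image('wrist');save(p,'w26')
to(.4507,-0.1915,.016,.95)
p=get_image('side')
im=cv2.resize(p['pixels'][130:210,250:350,::-1],None,fx=8,fy=7,interpolation=cv2.INTER_CUBIC);cv2.imwrite('pics/s26.png',im)
"
```

```text
t 28.65 pos [ 0.5342 -0.2507  0.0995] yaw 0.958 F [-0.3  0.2  2.1] gap 0.305 j [-0.56  0.29  1.79  0.    1.06 -1.52]
  tool shift [  0.4  83.6 102.3] rows 4 per [ 0.1 20.9 25.6] turn 0.008
```

View pics/w26.png

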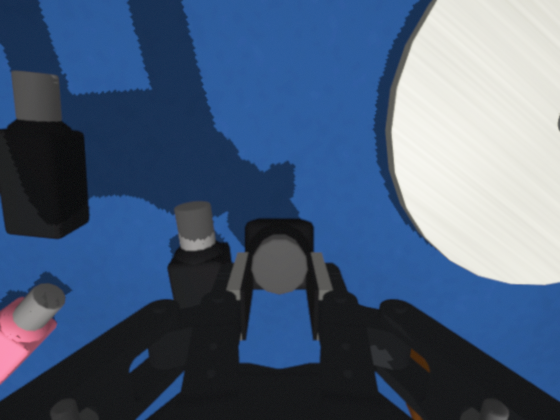

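View pics/s26.png

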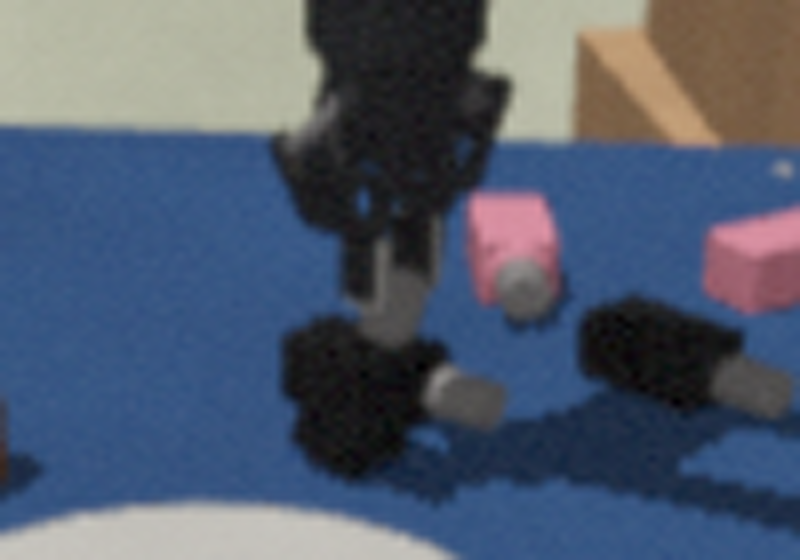

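Request:
{"api": "move_arm", "payload": {
  "newtons": 20,
  "moves": [
    {"jaw": 0.394,"translation": [0,0,-5],"yaw": 0},
    {"jaw": 0.394,"translation": [0,0,-5],"yaw": 0},
    {"jaw": 0.394,"translation": [0,0.5,-5],"yaw": 0},
    {"jaw": 0.394,"translation": [0,0.5,-4],"yaw": 0},
    {"jaw": 0.394,"translation": [0,0,0],"yaw": 0},
    {"jaw": 0.394,"translation": [0,0,0],"yaw": 0}
  ]
}}

```text
time: 29.2
position: [0.5502, -0.2621, 0.0988]
tool_rot: [-1.571, 0.0, 0.958]
wrist_force: [-0.3, -0.3, 1.9]
finger_gap: 0.304
```

```bash
python3 -c "
from h import *
np.set_printoptions(precision=4,suppress=True)
p=get_image('wrist');save(p,'w27')
to(.4507,-0.1915,.016,.95)
p=get_image('side')
im=cv2.resize(p['pixels'][130:210,250:350,::-1],None,fx=8,fy=7,interpolation=cv2.INTER_CUBIC);cv2.imwrite('pics/s27.png',im)
"
```

```text
t 29.25 pos [ 0.55   -0.2619  0.0988] yaw 0.958 F [-0.2 -0.8  0.7] gap 0.303 j [-0.56  0.33  1.75 -0.    1.07 -1.52]
  tool shift [  0.5  82.8 121.8] rows 4 per [ 0.1 20.7 30.4] turn 0.008
```

View pics/w27.png

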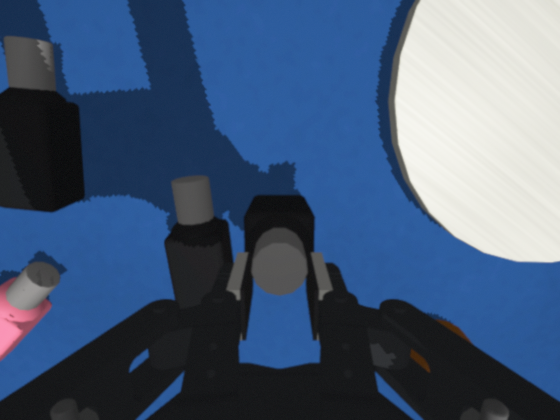

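View pics/s27.png

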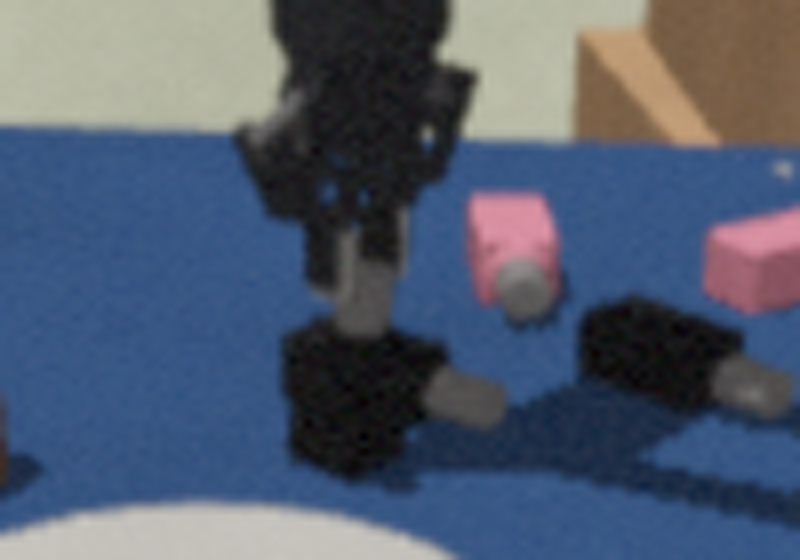

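Request:
{"api": "move_arm", "payload": {
  "newtons": 20,
  "moves": [
    {"jaw": 0.3,"translation": [0,0,0],"yaw": 0},
    {"jaw": 0.1,"translation": [0,0,0],"yaw": 0},
    {"jaw": 0,"translation": [0,0,0],"yaw": 0},
    {"jaw": 0,"translation": [0,0,0],"yaw": 0}
  ]
}}

```text
time: 29.63
position: [0.5495, -0.2614, 0.0983]
tool_rot: [-1.57, -0.0, 0.958]
wrist_force: [-0.3, 0.1, -0.3]
finger_gap: 0.497
```

```bash
python3 -c "
from h import *
np.set_printoptions(precision=4,suppress=True)
p=get_image('wrist');save(p,'w28')
s=state();Rm=R.from_euler('xyz',s['tool_rot']).as_matrix()
g=p['pixels'].astype(int);m=(g.min(2)>75)&(g.max(2)-g.min(2)<30)
to(.4507,-0.1915,.016,.95)
for uv in ([279,262],[279,240],[279,290]): print(uv,Rm.T@(atz(p,uv,.108)-s['position'])*1000)
p=get_image('side')
im=cv2.resize(p['pixels'][130:210,250:350,::-1],None,fx=8,fy=7,interpolation=cv2.INTER_CUBIC);cv2.imwrite('pics/s28.png',im)
"
```

```text
t 29.68 pos [ 0.5495 -0.2614  0.0984] yaw 0.958 F [-0.7  0.2  0.1] gap 0.498 j [-0.56  0.33  1.75  0.    1.07 -1.52]
  tool shift [  0.4  82.5 121. ] rows 4 per [ 0.1 20.6 30.2] turn 0.008
[279, 262] [ 1.4198 -9.605   7.5864]
[279, 240] [ 1.4232 -9.5979 18.1906]
[279, 290] [ 1.4153 -9.6146 -6.6227]
```

View pics/w28.png

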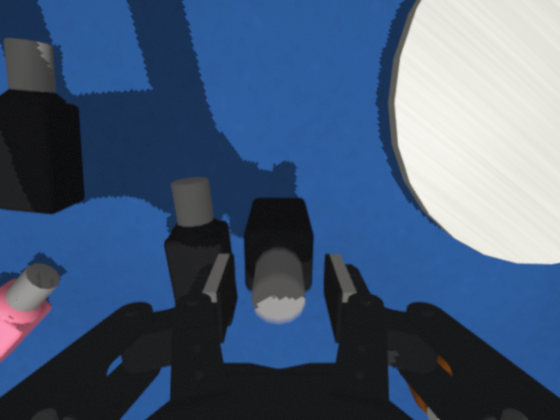

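View pics/s28.png

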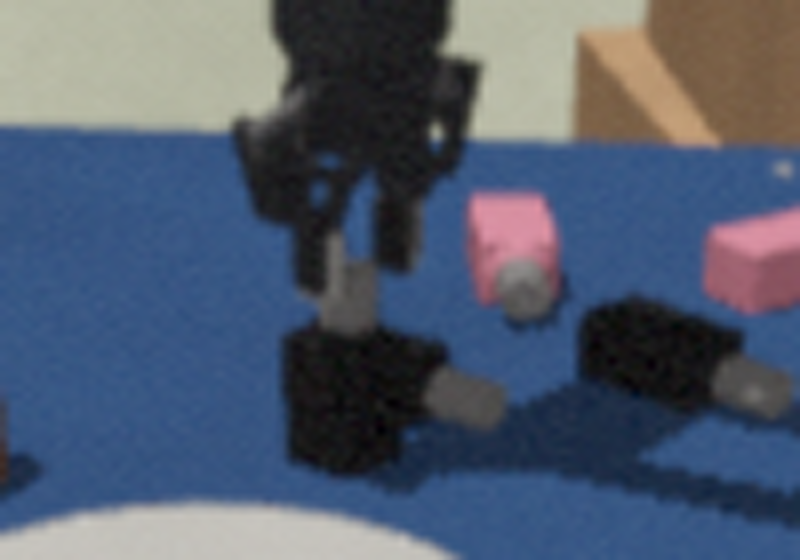

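Request:
{"api": "move_arm", "payload": {
  "newtons": 30,
  "moves": [
    {"jaw": 0,"translation": [1,0,-9.5],"yaw": 0},
    {"jaw": 0,"translation": [0,10,0],"yaw": 0},
    {"jaw": 0,"translation": [0,10,0],"yaw": 0},
    {"jaw": 0.3,"translation": [0,0,0],"yaw": 0},
    {"jaw": 1,"translation": [0,0,0],"yaw": 0},
    {"jaw": 1,"translation": [0,0,0],"yaw": 0},
    {"jaw": 1,"translation": [0,0,0],"yaw": 0},
    {"jaw": 1,"translation": [0,-15,0],"yaw": 0},
    {"jaw": 1,"translation": [0,-25,0],"yaw": 0},
    {"jaw": 1,"translation": [0,-30,0],"yaw": 0}
  ]
}}

```text
time: 30.57
position: [0.5563, -0.2652, 0.147]
tool_rot: [-1.565, 0.0, 0.958]
wrist_force: [0.3, -0.4, -0.7]
finger_gap: 0.294
```

```bash
python3 -c "
from h import *
np.set_printoptions(precision=4,suppress=True)
p=get_image('wrist');save(p,'w29')
to(.60,-0.11,.15,.95)
p=get_image('side')
im=cv2.resize(p['pixels'][100:200,230:350,::-1],None,fx=6,fy=6,interpolation=cv2.INTER_CUBIC);cv2.imwrite('pics/s29.png',im)
p=get_image('top')
for m in masks_of('round_table',p): print(m['score'],rectm(p,m['region'],.022))
"
```

```text
t 30.62 pos [ 0.5612 -0.2681  0.1562] yaw 0.958 F [ 1.  -1.   3.3] gap 0.295 j [-0.56  0.28  1.69  0.    1.17 -1.52]
  tool shift [151.7   5.8  59.2] rows 5 per [30.3  1.2 11.8] turn 0.008
0.85 (array([590.6, -47.4]), [np.float64(247.6), np.float64(247.7)], 1.632)
0.2 (array([466.4, 371.3]), [np.float64(97.6), np.float64(245.9)], 0.577)
```

View pics/s29.png

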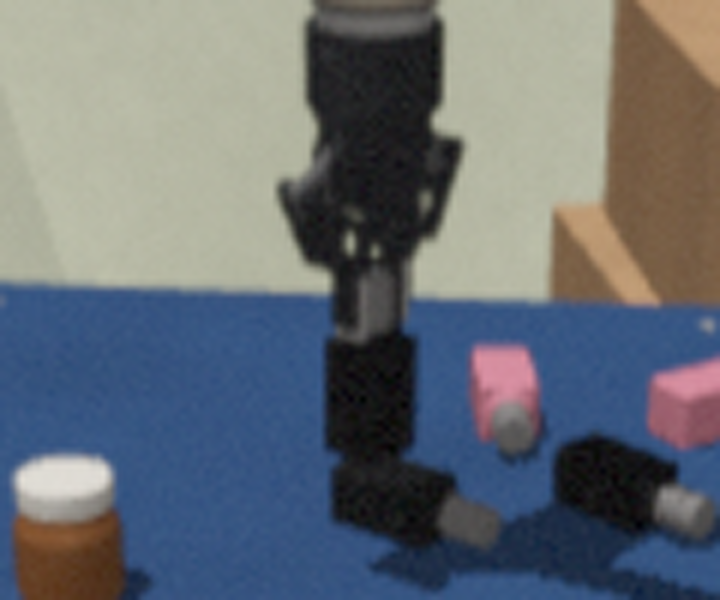

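View pics/w29.png

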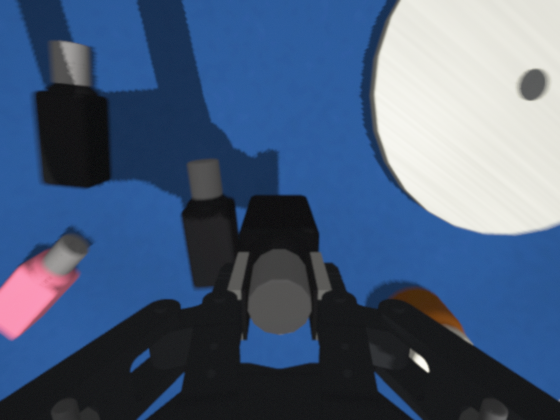

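```bash
python3 -c "
from h import *
to(.635,-0.005,.16,.958)"
```

```text
t 30.77 pos [ 0.5591 -0.2669  0.1503] yaw 0.958 F [-0.4 -0.  -0.8] gap 0.291 j [-0.56  0.28  1.69 -0.    1.16 -1.52]
  tool shift [257.9  -9.9  88.5] rows 7 per [36.8 -1.4 12.6] turn 0.0
```

Request:
{"api": "move_arm", "payload": {
  "moves": [
    {"jaw": 1,"translation": [18,-4,6],"yaw": 0},
    {"jaw": 1,"translation": [30,-4,10],"yaw": 0},
    {"jaw": 1,"translation": [35,-2,12],"yaw": 0},
    {"jaw": 1,"translation": [35,0,12],"yaw": 0},
    {"jaw": 1,"translation": [35,0,12],"yaw": 0},
    {"jaw": 1,"translation": [35,0,12],"yaw": 0},
    {"jaw": 1,"translation": [30,0,11],"yaw": 0},
    {"jaw": 1,"translation": [25,0,8],"yaw": 0},
    {"jaw": 1,"translation": [15,0,5.5],"yaw": 0},
    {"jaw": 1,"translation": [0,0,0],"yaw": 0}
  ]
}}

```text
time: 31.6
position: [0.6332, -0.0005, 0.1563]
tool_rot: [-1.567, 0.0, 0.962]
wrist_force: [0.0, 0.4, -0.5]
finger_gap: 0.296
```

Request:
{"api": "move_arm", "payload": {
  "moves": [
    {"jaw": 1,"translation": [0,0,0],"yaw": 0},
    {"jaw": 1,"translation": [0,20,0],"yaw": 0},
    {"jaw": 1,"translation": [0,20,0],"yaw": 0},
    {"jaw": 1,"translation": [0,10,0],"yaw": 0},
    {"jaw": 1,"translation": [0,0,0],"yaw": 0},
    {"jaw": 1,"translation": [0,0,0],"yaw": 0}
  ]
}}

```text
time: 32.1
position: [0.6329, -0.0053, 0.1073]
tool_rot: [-1.568, 0.002, 0.957]
wrist_force: [0.9, -0.1, -0.9]
finger_gap: 0.296
```

```bash
python3 -c "
from h import *
to(.635,-0.005,.101,.958)
p=get_image('side');save(p,'s30')"
```

```text
t 32.1 pos [ 0.6329 -0.0053  0.1073] yaw 0.957 F [ 0.9 -0.1 -0.9] gap 0.296 j [-0.12  0.36  1.68 -0.    1.1  -1.08]
  tool shift [ 1.4  6.3 -1.6] rows 1 per [ 1.4  6.3 -1.6] turn -0.001
```

View pics/s30.png

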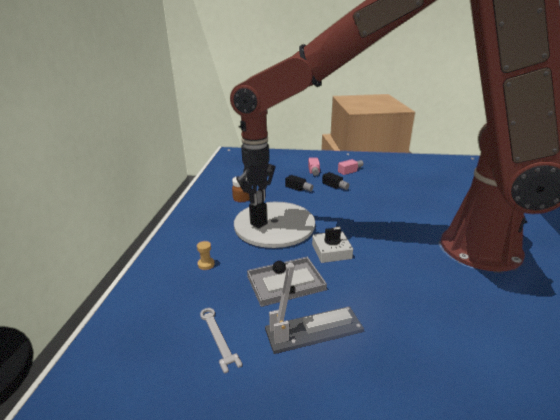

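Over the disc; lower in small steps until contact.

Request:
{"api": "move_arm", "payload": {
  "moves": [
    {"jaw": 1,"translation": [0,4,0],"yaw": 0},
    {"jaw": 1,"translation": [0,0,0],"yaw": 0},
    {"jaw": 1,"translation": [0,0,0],"yaw": 0}
  ]
}}

```text
time: 32.4
position: [0.6346, -0.0046, 0.1055]
tool_rot: [-1.572, -0.001, 0.958]
wrist_force: [0.3, 0.1, -1.0]
finger_gap: 0.295
```

Request:
{"api": "move_arm", "payload": {
  "moves": [
    {"jaw": 1,"translation": [0,2,0],"yaw": 0},
    {"jaw": 1,"translation": [0,0,0],"yaw": 0}
  ]
}}

```text
time: 32.57
position: [0.6342, -0.0043, 0.1029]
tool_rot: [-1.571, -0.0, 0.958]
wrist_force: [0.6, 0.1, -0.7]
finger_gap: 0.299
```

Request:
{"api": "move_arm", "payload": {
  "moves": [
    {"jaw": 1,"translation": [0,2,0],"yaw": 0},
    {"jaw": 1,"translation": [0,0,0],"yaw": 0}
  ]
}}

```text
time: 32.73
position: [0.6339, -0.0043, 0.1003]
tool_rot: [-1.57, 0.0, 0.958]
wrist_force: [-1.1, 0.6, -0.9]
finger_gap: 0.291
```

Request:
{"api": "move_arm", "payload": {
  "moves": [
    {"jaw": 1,"translation": [0,1,0],"yaw": 0},
    {"jaw": 1,"translation": [0,0,0],"yaw": 0}
  ]
}}

```text
time: 32.9
position: [0.634, -0.0043, 0.0994]
tool_rot: [-1.57, 0.0, 0.958]
wrist_force: [0.3, -0.3, -0.8]
finger_gap: 0.292
```

Request:
{"api": "move_arm", "payload": {
  "moves": [
    {"jaw": 1,"translation": [0,1,0],"yaw": 0},
    {"jaw": 1,"translation": [0,0,0],"yaw": 0}
  ]
}}

```text
time: 33.07
position: [0.634, -0.0044, 0.0985]
tool_rot: [-1.571, 0.0, 0.958]
wrist_force: [0.2, -0.2, -1.0]
finger_gap: 0.292
```

Request:
{"api": "move_arm", "payload": {
  "moves": [
    {"jaw": 1,"translation": [0,1.5,0],"yaw": 0},
    {"jaw": 1,"translation": [0,0,0],"yaw": 0}
  ]
}}

```text
time: 33.23
position: [0.6346, -0.0045, 0.0978]
tool_rot: [-1.572, -0.0, 0.958]
wrist_force: [-1.1, -0.2, 2.2]
finger_gap: 0.292
```

Request:
{"api": "move_arm", "payload": {
  "moves": [
    {"jaw": 1,"translation": [0,1.5,0],"yaw": 0},
    {"jaw": 1,"translation": [0,0,0],"yaw": 0}
  ]
}}

```text
time: 33.4
position: [0.6349, -0.0047, 0.0978]
tool_rot: [-1.572, -0.0, 0.958]
wrist_force: [-2.4, 0.4, 7.9]
finger_gap: 0.294
```

```bash
python3 -c "
from h import *
to(.635,-0.005,.101,.958)
p=get_image('side')
im=cv2.resize(p['pixels'][150:250,220:320,::-1],None,fx=6,fy=6,interpolation=cv2.INTER_CUBIC);cv2.imwrite('pics/s31.png',im)"
```

```text
t 33.4 pos [ 0.6349 -0.0047  0.0978] yaw 0.958 F [-2.4  0.4  7.9] gap 0.294 j [-0.12  0.37  1.68 -0.    1.08 -1.08]
  tool shift [-0.2 -3.2 -0.2] rows 1 per [-0.2 -3.2 -0.2] turn 0.0
```

View pics/s31.png

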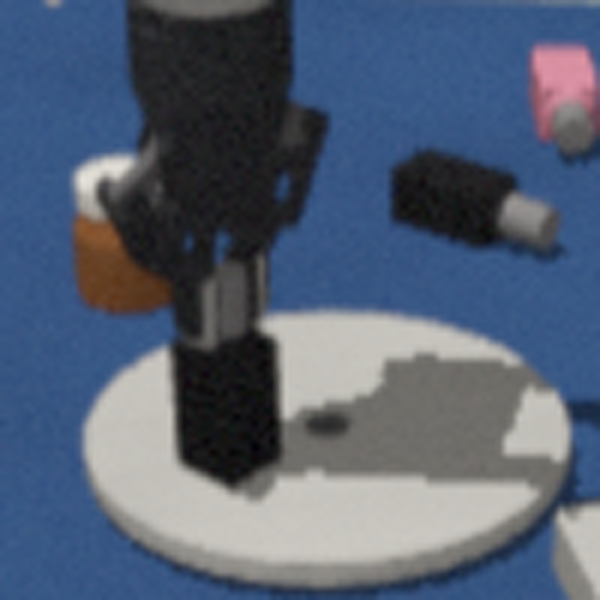

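Request:
{"api": "move_arm", "payload": {
  "newtons": 20,
  "moves": [
    {"jaw": 1,"translation": [0,-2,0],"yaw": 0},
    {"jaw": 0.2,"translation": [0,0,0],"yaw": 0},
    {"jaw": 0,"translation": [0,0,0],"yaw": 0},
    {"jaw": 0,"translation": [0,0,0],"yaw": 0},
    {"jaw": 0,"translation": [0,-20,0],"yaw": 0},
    {"jaw": 0,"translation": [0,-40,0],"yaw": 0},
    {"jaw": 0,"translation": [0,-40,0],"yaw": 0},
    {"jaw": -1,"translation": [0,-30,0],"yaw": 0},
    {"jaw": -1,"translation": [-20,0,0],"yaw": 0},
    {"jaw": -1,"translation": [-35,0,0],"yaw": 0}
  ]
}}

```text
time: 34.28
position: [0.6058, -0.0481, 0.2318]
tool_rot: [-1.578, -0.005, 0.962]
wrist_force: [-0.3, -1.7, -1.1]
finger_gap: 0.902
```

```bash
python3 -c "
from h import *
np.set_printoptions(precision=4,suppress=True)
to(.47,-0.27,.22,.958)
p=get_image('side');save(p,'s32')
p=get_image('top');save(p,'t32');bottles(p)"
```

```text
t 34.28 pos [ 0.6058 -0.0481  0.2318] yaw 0.962 F [-0.3 -1.7 -1.1] gap 0.902 j [-0.2   0.17  1.66  0.    1.3  -1.16]
  tool shift [-259.8   10.6  -15.5] rows 7 per [-37.1   1.5  -2.2] turn 0.004
score 0.91 loc [464. 300.] pink 0.34 blk 0.0 rect (array([ 344.1, -512.3]), [np.float64(49.2), np.float64(114.6)], 0.652) cap [ 0.3446 -0.5178  0.02  ] body None
score 0.82 loc [261. 197.] pink 0.0 blk 0.5 rect (array([636. ,  -1.1]), [np.float64(38.1), np.float64(52.1)], 0.758) cap [0.6443 0.0026 0.02  ] body [ 0.6302 -0.0021  0.03  ]
    capdir 0.324
score 0.8 loc [450. 247.] pink 0.26 blk 0.0 rect (array([ 493.6, -488.3]), [np.float64(40.4), np.float64(114.9)], 1.711) cap [ 0.4939 -0.4959  0.02  ] body None
score 0.63 loc [384. 227.] pink 0.0 blk 0.66 rect (array([ 538.1, -323.7]), [np.float64(44.6), np.float64(114.6)], 2.627) cap [ 0.5062 -0.3048  0.02  ] body [ 0.5512 -0.33    0.03  ]
    capdir 2.633
score 0.59 loc [403. 276.] pink 0.0 blk 0.69 rect (array([ 406.9, -356.8]), [np.float64(44.5), np.float64(112.0)], 2.394) cap [ 0.3762 -0.3335  0.02  ] body [ 0.4164 -0.3665  0.03  ]
    capdir 2.454
```

View pics/s32.png

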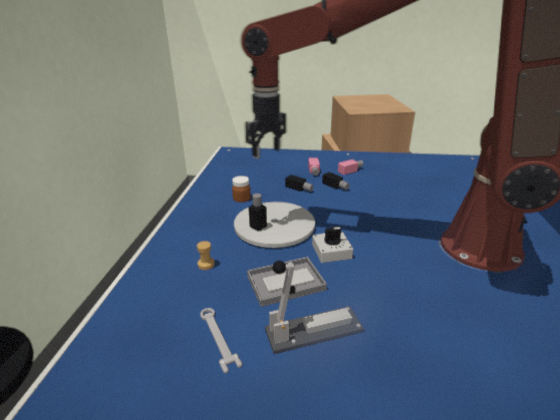

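View pics/t32.png

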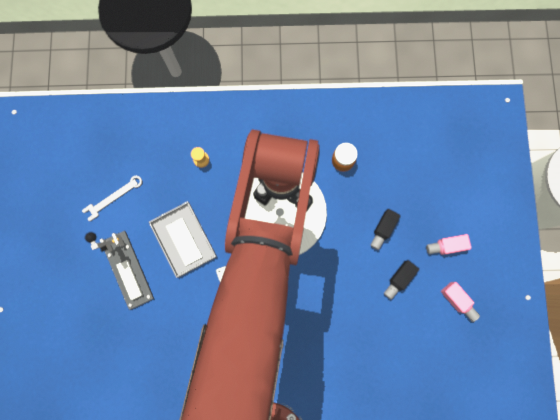

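```bash
python3 -c "
from h import *
to(.489,-0.2955,.15,1.06)"
```

```text
t 34.43 pos [ 0.6014 -0.0507  0.2275] yaw 0.955 F [-0.1 -0.1  0.1] gap 1.002 j [-0.2   0.18  1.67 -0.    1.3  -1.16]
  tool shift [-264.8   77.5  -49.5] rows 8 per [-33.1   9.7  -6.2] turn -0.105
```

Request:
{"api": "move_arm", "payload": {
  "moves": [
    {"jaw": -1,"translation": [-33,0,-6],"yaw": 0},
    {"jaw": -1,"translation": [-33,0,-6],"yaw": 0},
    {"jaw": -1,"translation": [-33,11,-6],"yaw": 0},
    {"jaw": -1,"translation": [-33,11,-6],"yaw": 0},
    {"jaw": -1,"translation": [-33,11,-6],"yaw": 0},
    {"jaw": -1,"translation": [-33,11,-6],"yaw": 0},
    {"jaw": -1,"translation": [-33,11,-6],"yaw": 0},
    {"jaw": -1,"translation": [-34,22,-7],"yaw": -0.105},
    {"jaw": -1,"translation": [0,0,0],"yaw": 0},
    {"jaw": -1,"translation": [0,0,0],"yaw": 0}
  ]
}}

```text
time: 35.27
position: [0.4887, -0.2944, 0.1483]
tool_rot: [-1.566, -0.001, 1.059]
wrist_force: [-0.6, -1.2, 0.2]
finger_gap: 0.997
```

```bash
python3 -c "
from h import *
np.set_printoptions(precision=4,suppress=True)
p=get_image('wrist');save(p,'w33');bottles(p)
to(.489,-0.2955,.016,1.06)"
```

```text
score 0.96 loc [159. 162.] pink 0.0 blk 0.81 rect (array([ 407.3, -358.2]), [np.float64(50.4), np.float64(112.5)], 2.423) cap [ 0.374  -0.3344  0.02  ] body [ 0.416  -0.3644  0.03  ]
    capdir 2.521
score 0.91 loc [100. 299.] pink 0.67 blk 0.01 rect (array([ 489.3, -486.5]), [np.float64(37.3), np.float64(125.1)], 1.685) cap [ 0.4876 -0.4579  0.02  ] body [ 0.4909 -0.4368  0.03  ]
    capdir -1.723
score 0.7 loc [ 18. 193.] pink 0.98 blk 0.0 rect (array([ 380.4, -480.2]), [np.float64(43.4), np.float64(58.1)], 2.387) cap [ 0.3895 -0.4773  0.02  ] body None
score 0.61 loc [276. 268.] pink 0.0 blk 0.75 rect (array([ 539. , -323.2]), [np.float64(41.0), np.float64(120.5)], 2.607) cap [ 0.5082 -0.3047  0.02  ] body [ 0.5503 -0.3305  0.03  ]
    capdir 2.591
t 35.37 pos [ 0.4908 -0.2937  0.1505] yaw 1.062 F [-0.   0.4  0.3] gap 0.999 j [-0.66  0.19  1.81  0.    1.15 -1.73]
  tool shift [ -2.6 134.5   0.6] rows 4 per [-0.7 33.6  0.2] turn 0.002
```

View pics/w33.png

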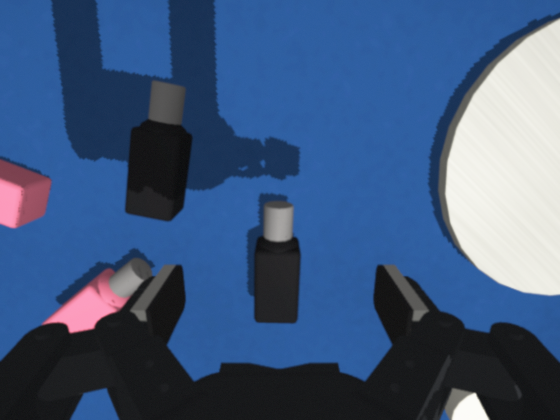

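Request:
{"api": "move_arm", "payload": {
  "newtons": 20,
  "moves": [
    {"jaw": -1,"translation": [-0.5,40,-2],"yaw": 0.03},
    {"jaw": -1,"translation": [0,40,0],"yaw": 0},
    {"jaw": -0.2,"translation": [0,38,0],"yaw": 0},
    {"jaw": -0.1,"translation": [0,16,0],"yaw": 0},
    {"jaw": 0,"translation": [0,0,0],"yaw": 0},
    {"jaw": 0,"translation": [0,0,0],"yaw": 0}
  ]
}}

```text
time: 35.87
position: [0.4924, -0.2943, 0.0165]
tool_rot: [-1.57, -0.0, 1.035]
wrist_force: [0.1, -0.2, 0.2]
finger_gap: 0.501
```

```bash
python3 -c "
from h import *
np.set_printoptions(precision=4,suppress=True)
p=get_image('wrist');save(p,'w34')
to(.489,-0.2955,.016,1.03)
s=state();Rm=R.from_euler('xyz',s['tool_rot']).as_matrix()
for r in range(240,300,8): print(r,Rm.T@(atz(p,[279,r],.007)-s['position'])*1000)
"
```

```text
t 35.92 pos [ 0.4937 -0.2956  0.0182] yaw 1.034 F [ 0.2 -0.7 -0. ] gap 0.502 j [-0.66  0.38  1.85  0.    0.9  -1.7 ]
  tool shift [-2.3  2.2  4. ] rows 1 per [-2.3  2.2  4. ] turn 0.004
240 [ 1.7924 11.2063 11.9273]
248 [ 1.7922 11.2184  7.5742]
256 [ 1.792  11.2306  3.1511]
264 [ 1.7919 11.2431 -1.3442]
272 [ 1.7917 11.2558 -5.9139]
280 [  1.7915  11.2687 -10.5606]
288 [  1.7913  11.2818 -15.2867]
296 [  1.7911  11.2952 -20.0948]
```

View pics/w34.png

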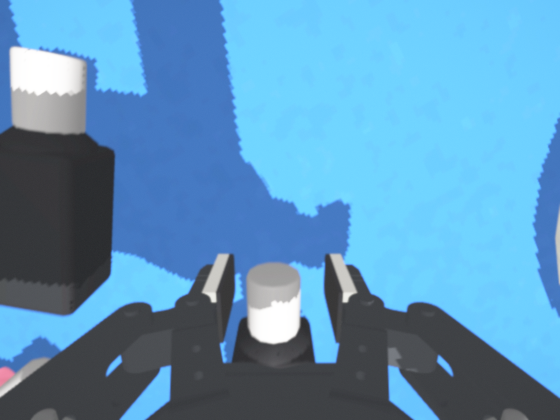

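Request:
{"api": "move_arm", "payload": {
  "newtons": 20,
  "moves": [
    {"jaw": 0,"translation": [-2,1,1],"yaw": 0},
    {"jaw": 0.2,"translation": [0,0,0],"yaw": 0},
    {"jaw": 0.394,"translation": [0,0,0],"yaw": 0},
    {"jaw": 0.394,"translation": [0,0,0],"yaw": 0},
    {"jaw": 0.394,"translation": [0,0,0],"yaw": 0},
    {"jaw": 0.394,"translation": [0,-5,-1.2],"yaw": 0},
    {"jaw": 0.394,"translation": [0,-5,-1.4],"yaw": 0},
    {"jaw": 0.394,"translation": [0,-5,-1.7],"yaw": 0},
    {"jaw": 0.394,"translation": [0,-5,-2],"yaw": 0},
    {"jaw": 0.394,"translation": [0,0,0],"yaw": 0}
  ]
}}

```text
time: 36.75
position: [0.4965, -0.3012, 0.0373]
tool_rot: [-1.574, 0.0, 1.033]
wrist_force: [0.8, -0.8, 0.4]
finger_gap: 0.301
```

```bash
python3 -c "
from h import *
np.set_printoptions(precision=4,suppress=True)
p=get_image('wrist');save(p,'w35')
to(.489,-0.2955,.016,1.03)
"
```

```text
t 36.8 pos [ 0.4962 -0.301   0.0368] yaw 1.033 F [0.3 0.6 0.1] gap 0.301 j [-0.67  0.36  1.84 -0.    0.94 -1.7 ]
  tool shift [ 1.  20.8  9. ] rows 1 per [ 1.  20.8  9. ] turn 0.003
```

View pics/w35.png

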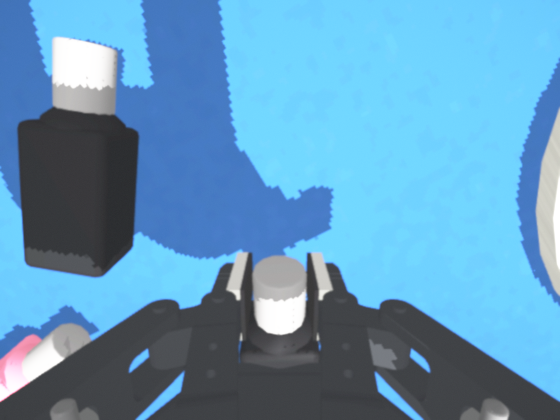

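Request:
{"api": "move_arm", "payload": {
  "newtons": 20,
  "moves": [
    {"jaw": 0.394,"translation": [0,-4.7,-2.2],"yaw": 0},
    {"jaw": 0.394,"translation": [0,-4.7,-2.3],"yaw": 0},
    {"jaw": 0.394,"translation": [0,-4.5,-2.6],"yaw": 0},
    {"jaw": 0.394,"translation": [0,-4.5,-2.8],"yaw": 0},
    {"jaw": 0.394,"translation": [0,-4.2,-3.1],"yaw": 0},
    {"jaw": 0.394,"translation": [0,-4.2,-3.2],"yaw": 0},
    {"jaw": 0.394,"translation": [0,-3.9,-3.5],"yaw": 0},
    {"jaw": 0.394,"translation": [0,-3.9,-3.6],"yaw": 0},
    {"jaw": 0.394,"translation": [0,-3.5,-3.9],"yaw": 0},
    {"jaw": 0.394,"translation": [0,-3.5,-3.9],"yaw": 0}
  ]
}}

```text
time: 37.63
position: [0.5223, -0.3163, 0.0777]
tool_rot: [-1.571, -0.0, 1.033]
wrist_force: [0.2, 0.4, -0.2]
finger_gap: 0.301
```

```bash
python3 -c "
from h import *
np.set_printoptions(precision=4,suppress=True)
p=get_image('wrist');save(p,'w36')
to(.489,-0.2955,.016,1.03)
p=get_image('side')
im=cv2.resize(p['pixels'][120:220,240:360,::-1],None,fx=6,fy=6,interpolation=cv2.INTER_CUBIC);cv2.imwrite('pics/s36.png',im)
"
```

```text
t 37.68 pos [ 0.5234 -0.3172  0.0787] yaw 1.033 F [ 1.3 -0.4  1.4] gap 0.306 j [-0.66  0.36  1.75  0.    1.03 -1.69]
  tool shift [ 1.  62.6 40.9] rows 2 per [ 0.5 31.3 20.4] turn 0.003
```

View pics/s36.png

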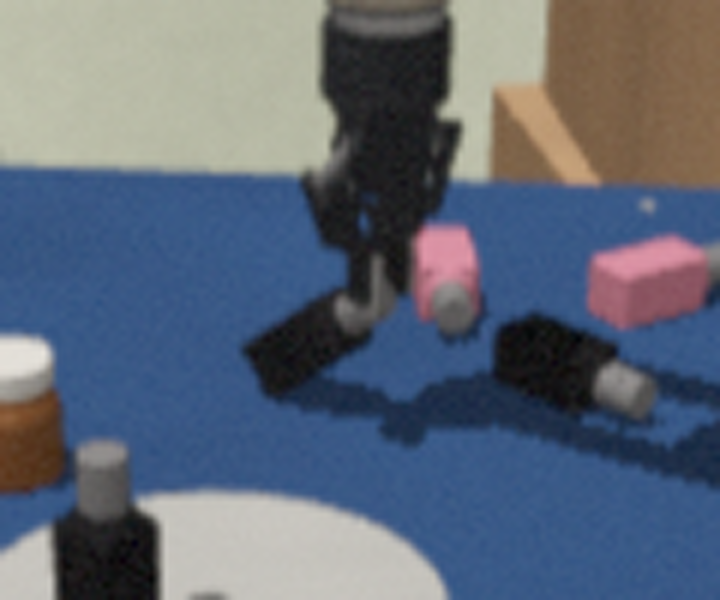

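Request:
{"api": "move_arm", "payload": {
  "newtons": 20,
  "moves": [
    {"jaw": 0.394,"translation": [0,-3.1,-4.2],"yaw": 0},
    {"jaw": 0.394,"translation": [0,-3,-4.3],"yaw": 0},
    {"jaw": 0.394,"translation": [0,-2.7,-4.5],"yaw": 0},
    {"jaw": 0.394,"translation": [0,-2.6,-4.5],"yaw": 0},
    {"jaw": 0.394,"translation": [0,-2.2,-4.8],"yaw": 0},
    {"jaw": 0.394,"translation": [0,-2.2,-4.8],"yaw": 0},
    {"jaw": 0.394,"translation": [0,-1.7,-5],"yaw": 0},
    {"jaw": 0.394,"translation": [0,-1.7,-5],"yaw": 0},
    {"jaw": 0.394,"translation": [0,-1.2,-5.1],"yaw": 0},
    {"jaw": 0.394,"translation": [0,-1.1,-5.1],"yaw": 0}
  ]
}}

```text
time: 38.57
position: [0.5631, -0.3407, 0.099]
tool_rot: [-1.571, 0.0, 1.033]
wrist_force: [-0.3, 1.0, 0.8]
finger_gap: 0.307
```

```bash
python3 -c "
from h import *
np.set_printoptions(precision=4,suppress=True)
p=get_image('wrist');save(p,'w37')
to(.489,-0.2955,.016,1.03)
p=get_image('side')
im=cv2.resize(p['pixels'][120:220,240:360,::-1],None,fx=6,fy=6,interpolation=cv2.INTER_CUBIC);cv2.imwrite('pics/s37.png',im)
"
```

```text
t 38.62 pos [ 0.5641 -0.3414  0.0994] yaw 1.033 F [ 1.8 -1.6 -0.5] gap 0.303 j [-0.65  0.42  1.62  0.    1.1  -1.68]
  tool shift [ 1.  83.2 88.2] rows 4 per [ 0.2 20.8 22.1] turn 0.003
```

View pics/s37.png

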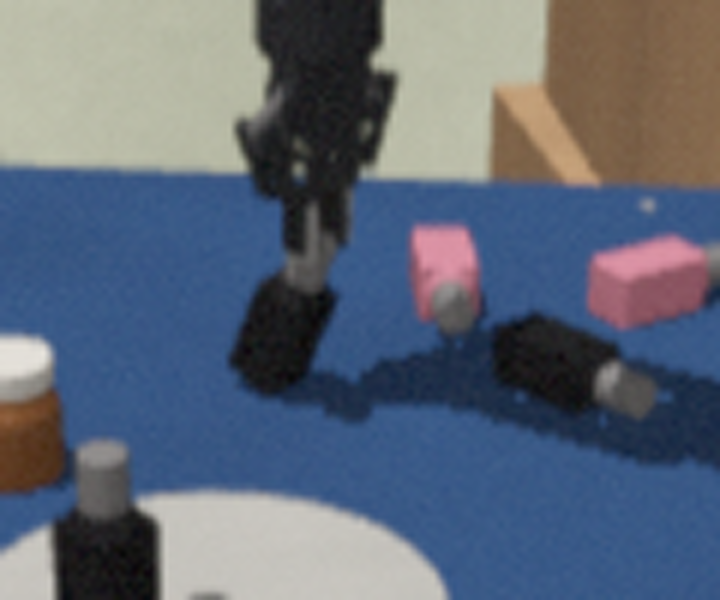

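Request:
{"api": "move_arm", "payload": {
  "newtons": 20,
  "moves": [
    {"jaw": 0.394,"translation": [0,-0.7,-5.2],"yaw": 0},
    {"jaw": 0.394,"translation": [0,-0.7,-5.2],"yaw": 0},
    {"jaw": 0.394,"translation": [0,-0.2,-5.2],"yaw": 0},
    {"jaw": 0.394,"translation": [0,0,-5.2],"yaw": 0},
    {"jaw": 0.394,"translation": [0,0.3,-5.2],"yaw": 0},
    {"jaw": 0.394,"translation": [0,0.4,-5.2],"yaw": 0},
    {"jaw": 0.394,"translation": [0,0.5,-5],"yaw": 0},
    {"jaw": 0.394,"translation": [0,0,0],"yaw": 0},
    {"jaw": 0.394,"translation": [0,0,0],"yaw": 0}
  ]
}}

```text
time: 39.42
position: [0.594, -0.359, 0.0991]
tool_rot: [-1.571, -0.0, 1.033]
wrist_force: [0.5, -0.7, 1.0]
finger_gap: 0.298
```

```bash
python3 -c "
from h import *
np.set_printoptions(precision=4,suppress=True)
p=get_image('wrist');save(p,'w38')
to(.489,-0.2955,.016,1.03)
p=get_image('side')
im=cv2.resize(p['pixels'][120:220,240:360,::-1],None,fx=6,fy=6,interpolation=cv2.INTER_CUBIC);cv2.imwrite('pics/s38.png',im)
"
```

```text
t 39.47 pos [ 0.5938 -0.3589  0.0992] yaw 1.033 F [0.3 0.1 1. ] gap 0.305 j [-0.64  0.48  1.53  0.    1.13 -1.68]
  tool shift [  0.8  83.2 122.5] rows 4 per [ 0.2 20.8 30.6] turn 0.003
```

View pics/s38.png

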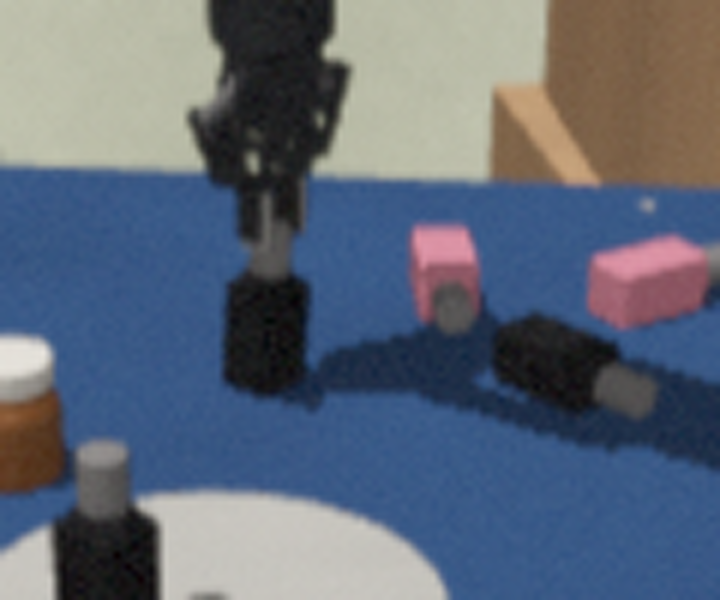

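View pics/w38.png

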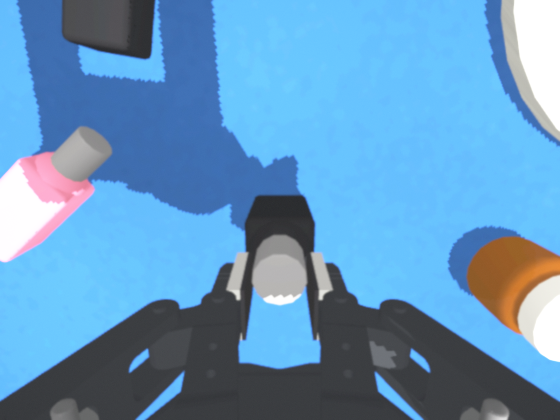

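Request:
{"api": "move_arm", "payload": {
  "newtons": 20,
  "moves": [
    {"jaw": 0.3,"translation": [0,0,0],"yaw": 0},
    {"jaw": 0.1,"translation": [0,0,0],"yaw": 0},
    {"jaw": 0,"translation": [0,0,0],"yaw": 0},
    {"jaw": 0,"translation": [0,0,0],"yaw": 0}
  ]
}}

```text
time: 39.85
position: [0.5933, -0.3587, 0.0989]
tool_rot: [-1.57, -0.0, 1.033]
wrist_force: [-0.8, -0.0, -0.7]
finger_gap: 0.501
```

```bash
python3 -c "
from h import *
np.set_printoptions(precision=4,suppress=True)
p=get_image('wrist');save(p,'w39')
to(.489,-0.2955,.016,1.03)
s=state();Rm=R.from_euler('xyz',s['tool_rot']).as_matrix()
for r in range(270,320,6): print(r,Rm.T@(atz(p,[279,r],.108)-s['position'])*1000)
"
```

```text
t 39.9 pos [ 0.5934 -0.3588  0.099 ] yaw 1.033 F [ 0.2  0.  -1.7] gap 0.499 j [-0.64  0.48  1.53 -0.    1.13 -1.68]
  tool shift [  0.9  83.  122. ] rows 4 per [ 0.2 20.8 30.5] turn 0.003
270 [ 1.2999 -9.0298  3.2261]
276 [ 1.299  -9.0312  0.1878]
282 [ 1.2981 -9.0327 -2.8892]
288 [ 1.2971 -9.0343 -6.0057]
294 [ 1.2962 -9.0358 -9.1627]
300 [  1.2952  -9.0374 -12.3612]
306 [  1.2942  -9.0389 -15.6024]
312 [  1.2932  -9.0405 -18.8872]
318 [  1.2922  -9.0422 -22.2167]
```

View pics/w39.png

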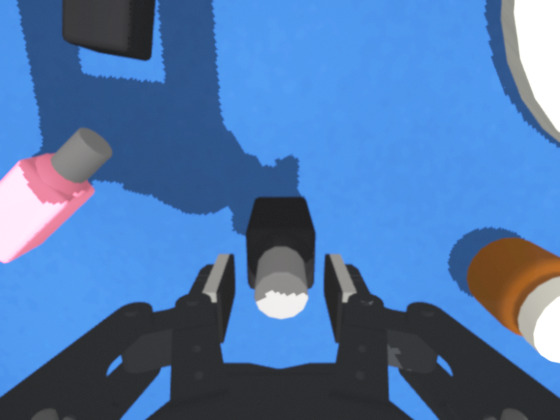

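Request:
{"api": "move_arm", "payload": {
  "newtons": 30,
  "moves": [
    {"jaw": 0,"translation": [2,0,-8],"yaw": 0},
    {"jaw": 0,"translation": [0,10,0],"yaw": 0},
    {"jaw": 0,"translation": [0,11,0],"yaw": 0},
    {"jaw": 0.3,"translation": [0,0,0],"yaw": 0},
    {"jaw": 1,"translation": [0,0,0],"yaw": 0},
    {"jaw": 1,"translation": [0,0,0],"yaw": 0},
    {"jaw": 1,"translation": [0,0,0],"yaw": 0},
    {"jaw": 1,"translation": [0,-15,0],"yaw": 0},
    {"jaw": 1,"translation": [0,-30,0],"yaw": 0},
    {"jaw": 1,"translation": [0,-30,0],"yaw": 0}
  ]
}}

```text
time: 40.73
position: [0.6005, -0.3605, 0.1533]
tool_rot: [-1.568, -0.0, 1.033]
wrist_force: [0.4, -1.2, -0.5]
finger_gap: 0.295
```

```bash
python3 -c "
from h import *
np.set_printoptions(precision=4,suppress=True)
p=get_image('wrist');save(p,'w40')
p=get_image('side')
im=cv2.resize(p['pixels'][90:190,230:350,::-1],None,fx=6,fy=6,interpolation=cv2.INTER_CUBIC);cv2.imwrite('pics/s40.png',im)
to(.54,-0.03,.16,1.033)
"
```

```text
t 40.83 pos [ 0.6059 -0.3645  0.1629] yaw 1.033 F [ 1.7 -0.6  1. ] gap 0.298 j [-0.64  0.43  1.47  0.    1.22 -1.67]
  tool shift [253.5  -1.  227.9] rows 9 per [28.2 -0.1 25.3] turn 0.0
```

View pics/s40.png

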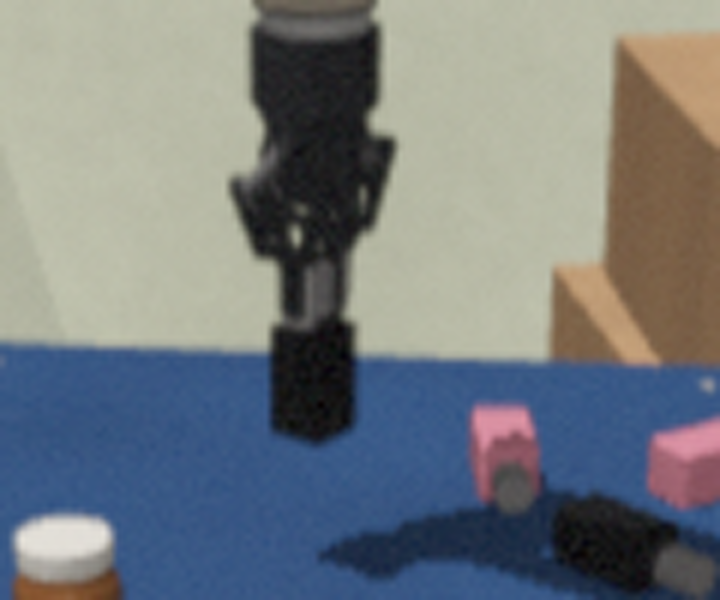

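Request:
{"api": "move_arm", "payload": {
  "moves": [
    {"jaw": 1,"translation": [12,-3,11],"yaw": 0},
    {"jaw": 1,"translation": [24,-2,21],"yaw": 0},
    {"jaw": 1,"translation": [29,0,26],"yaw": 0},
    {"jaw": 1,"translation": [29,0,26],"yaw": 0},
    {"jaw": 1,"translation": [29,0,26],"yaw": 0},
    {"jaw": 1,"translation": [29,0,26],"yaw": 0},
    {"jaw": 1,"translation": [29,0,26],"yaw": 0},
    {"jaw": 1,"translation": [29,0,25],"yaw": 0},
    {"jaw": 1,"translation": [25,0,21],"yaw": 0},
    {"jaw": 1,"translation": [18,0,16],"yaw": 0}
  ]
}}

```text
time: 41.67
position: [0.538, -0.0265, 0.1589]
tool_rot: [-1.571, -0.001, 1.034]
wrist_force: [0.6, -0.9, -0.2]
finger_gap: 0.295
```

Request:
{"api": "move_arm", "payload": {
  "moves": [
    {"jaw": 1,"translation": [0,0,0],"yaw": 0},
    {"jaw": 1,"translation": [0,0,0],"yaw": 0},
    {"jaw": 1,"translation": [0,20,0],"yaw": 0},
    {"jaw": 1,"translation": [0,20,0],"yaw": 0},
    {"jaw": 1,"translation": [0,10,0],"yaw": 0},
    {"jaw": 1,"translation": [0,0,0],"yaw": 0},
    {"jaw": 1,"translation": [0,0,0],"yaw": 0}
  ]
}}

```text
time: 42.25
position: [0.5385, -0.0301, 0.1078]
tool_rot: [-1.57, 0.001, 1.032]
wrist_force: [0.9, -0.0, -0.4]
finger_gap: 0.294
```

```bash
python3 -c "
from h import *
np.set_printoptions(precision=4,suppress=True)
p=get_image('side')
im=cv2.resize(p['pixels'][140:260,200:340,::-1],None,fx=5,fy=5,interpolation=cv2.INTER_CUBIC);cv2.imwrite('pics/s41.png',im)
to(.54,-0.03,.1,1.033)
"
```

```text
t 42.3 pos [ 0.5393 -0.0301  0.1088] yaw 1.032 F [0.1 0.5 0.3] gap 0.296 j [-0.19  0.18  1.91 -0.    1.05 -1.22]
  tool shift [ 0.4  8.8 -0.5] rows 1 per [ 0.4  8.8 -0.5] turn -0.001
```

View pics/s41.png

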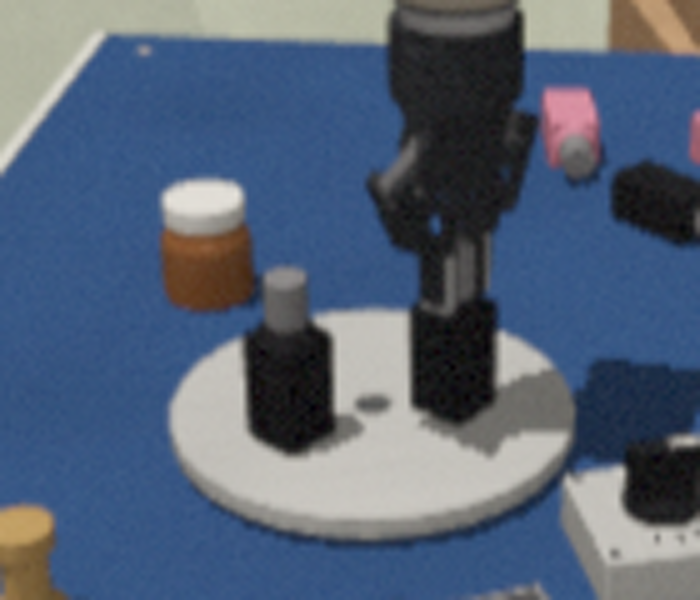

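Request:
{"api": "move_arm", "payload": {
  "moves": [
    {"jaw": 1,"translation": [0,6,0],"yaw": 0},
    {"jaw": 1,"translation": [0,0,0],"yaw": 0},
    {"jaw": 1,"translation": [0,2,0],"yaw": 0},
    {"jaw": 1,"translation": [0,0,0],"yaw": 0}
  ]
}}

```text
time: 42.63
position: [0.5388, -0.0293, 0.1002]
tool_rot: [-1.571, -0.0, 1.033]
wrist_force: [-0.2, -0.6, -0.4]
finger_gap: 0.294
```

Request:
{"api": "move_arm", "payload": {
  "moves": [
    {"jaw": 1,"translation": [0,2,0],"yaw": 0},
    {"jaw": 1,"translation": [0,0,0],"yaw": 0}
  ]
}}

```text
time: 42.8
position: [0.5386, -0.0292, 0.098]
tool_rot: [-1.571, 0.0, 1.033]
wrist_force: [-0.5, 0.3, -0.4]
finger_gap: 0.295
```

Request:
{"api": "move_arm", "payload": {
  "moves": [
    {"jaw": 1,"translation": [0,1.5,0],"yaw": 0},
    {"jaw": 1,"translation": [0,0,0],"yaw": 0}
  ]
}}

```text
time: 42.97
position: [0.5389, -0.0292, 0.0967]
tool_rot: [-1.571, -0.0, 1.033]
wrist_force: [0.4, -0.9, 0.2]
finger_gap: 0.293
```

Request:
{"api": "move_arm", "payload": {
  "moves": [
    {"jaw": 1,"translation": [0,1.5,0],"yaw": 0},
    {"jaw": 1,"translation": [0,0,0],"yaw": 0}
  ]
}}

```text
time: 43.13
position: [0.5394, -0.0295, 0.0965]
tool_rot: [-1.572, -0.0, 1.033]
wrist_force: [-2.4, -0.2, 5.9]
finger_gap: 0.294
```

Request:
{"api": "move_arm", "payload": {
  "moves": [
    {"jaw": 1,"translation": [0,1,0],"yaw": 0},
    {"jaw": 1,"translation": [0,0,0],"yaw": 0}
  ]
}}

```text
time: 43.3
position: [0.5397, -0.0296, 0.0965]
tool_rot: [-1.572, 0.0, 1.033]
wrist_force: [-3.5, -0.5, 10.2]
finger_gap: 0.293
```

Request:
{"api": "move_arm", "payload": {
  "newtons": 20,
  "moves": [
    {"jaw": 1,"translation": [0,-2.3,0],"yaw": 0},
    {"jaw": 0.2,"translation": [0,0,0],"yaw": 0},
    {"jaw": 0,"translation": [0,0,0],"yaw": 0},
    {"jaw": 0,"translation": [0,0,0],"yaw": 0},
    {"jaw": 0,"translation": [0,-20,0],"yaw": 0},
    {"jaw": 0,"translation": [0,-40,0],"yaw": 0},
    {"jaw": 0,"translation": [0,-40,0],"yaw": 0},
    {"jaw": -1,"translation": [-15,-20,0],"yaw": 0.1},
    {"jaw": -1,"translation": [-35,0,0],"yaw": 0.03},
    {"jaw": -1,"translation": [0,0,0],"yaw": 0}
  ]
}}

```text
time: 44.13
position: [0.5094, -0.0734, 0.2185]
tool_rot: [-1.574, 0.002, 0.9]
wrist_force: [-0.3, -0.2, -0.7]
finger_gap: 0.906
```

```bash
python3 -c "
from h import *
np.set_printoptions(precision=4,suppress=True)
p=get_image('side');
im=cv2.resize(p['pixels'][130:260,200:360,::-1],None,fx=5,fy=4.5,interpolation=cv2.INTER_CUBIC);cv2.imwrite('pics/s42.png',im)
p=get_image('top');bottles(p)
d=np.array([np.cos(2.46),np.sin(2.46)])
c=np.array([.407,-.3575])+.057*d; print(c)
to(c[0],c[1],.15,.89)"
```

```text
score 0.85 loc [461. 300.] pink 0.84 blk 0.0 rect (array([ 346.5, -511.8]), [np.float64(44.8), np.float64(111.3)], 0.74) cap [ 0.3146 -0.5382  0.02  ] body None
score 0.79 loc [453. 248.] pink 0.77 blk 0.0 rect (array([ 494.1, -488.4]), [np.float64(41.2), np.float64(114.1)], 1.71) cap [ 0.4868 -0.4513  0.02  ] body None
score 0.77 loc [403. 277.] pink 0.0 blk 0.68 rect (array([ 406. , -358.3]), [np.float64(47.2), np.float64(111.6)], 2.426) cap [ 0.3768 -0.3335  0.02  ] body [ 0.4164 -0.3666  0.03  ]
    capdir 2.445
score 0.5 loc [271. 235.] pink 0.0 blk 0.73 rect (array([529.3, -23.8]), [np.float64(12.7), np.float64(35.9)], 1.007) cap [ 0.5254 -0.0215  0.02  ] body [ 0.5296 -0.0238  0.03  ]
    capdir 2.636
score 0.49 loc [259. 192.] pink 0.0 blk 0.27 rect (array([650.2,  10.2]), [np.float64(21.4), np.float64(47.4)], 2.771) cap [0.6565 0.0079 0.02  ] body [0.6377 0.0133 0.03  ]
    capdir -0.282
[ 0.3627 -0.3216]
t 44.28 pos [ 0.5097 -0.0701  0.2157] yaw 0.902 F [-0.9  0.4 -0.1] gap 1.005 j [-0.27 -0.01  1.89  0.    1.26 -1.18]
  tool shift [-288.5   65.6  -40.6] rows 8 per [-36.1   8.2  -5.1] turn 0.012
```

View pics/s42.png

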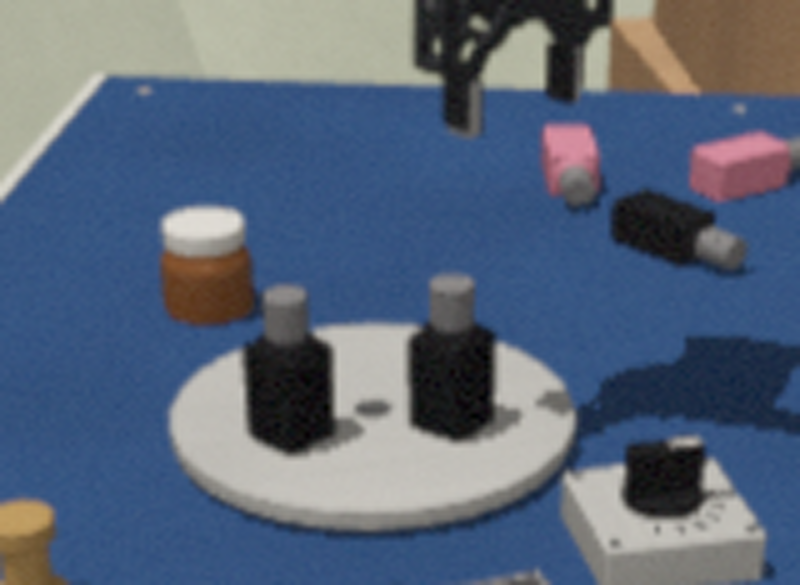

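Request:
{"api": "move_arm", "payload": {
  "moves": [
    {"jaw": -1,"translation": [-36,0,-5],"yaw": 0},
    {"jaw": -1,"translation": [-36,0,-5],"yaw": 0},
    {"jaw": -1,"translation": [-36,11,-5],"yaw": 0},
    {"jaw": -1,"translation": [-36,11,-5],"yaw": 0},
    {"jaw": -1,"translation": [-36,11,-5],"yaw": 0},
    {"jaw": -1,"translation": [-36,11,-5],"yaw": 0},
    {"jaw": -1,"translation": [-36,11,-5],"yaw": 0},
    {"jaw": -1,"translation": [-36,11,-6],"yaw": 0.012},
    {"jaw": -1,"translation": [0,0,0],"yaw": 0},
    {"jaw": -1,"translation": [0,0,0],"yaw": 0}
  ]
}}

```text
time: 45.12
position: [0.3631, -0.3217, 0.1486]
tool_rot: [-1.567, -0.001, 0.888]
wrist_force: [0.8, 0.4, -0.5]
finger_gap: 0.995
```

```bash
python3 -c "
from h import *
np.set_printoptions(precision=4,suppress=True)
p=get_image('wrist');save(p,'w43');bottles(p)
to(.363,-0.3216,.017,.89)"
```

```text
score 0.96 loc [272. 266.] pink 0.0 blk 0.11 rect (array([ 406.3, -358.1]), [np.float64(41.8), np.float64(119.6)], 2.413) cap [ 0.3934 -0.3442  0.02  ] body [ 0.3924 -0.3518  0.03  ]
    capdir 1.434
score 0.81 loc [ 88. 300.] pink 0.37 blk 0.0 rect (array([ 322.1, -513.9]), [np.float64(59.4), np.float64(78.7)], 1.74) cap [ 0.3234 -0.5376  0.02  ] body None
score 0.73 loc [260. 359.] pink 0.12 blk 0.0 rect (array([ 474.1, -434.9]), [np.float64(20.1), np.float64(32.0)], 0.715) cap [ 0.4808 -0.4409  0.02  ] body None
t 45.22 pos [ 0.3645 -0.3207  0.1498] yaw 0.892 F [0.8 0.2 0.4] gap 0.998 j [-0.87  0.01  2.01  0.    1.13 -1.76]
  tool shift [ -1.8 132.8   0.5] rows 4 per [-0.4 33.2  0.1] turn 0.002
```

View pics/w43.png

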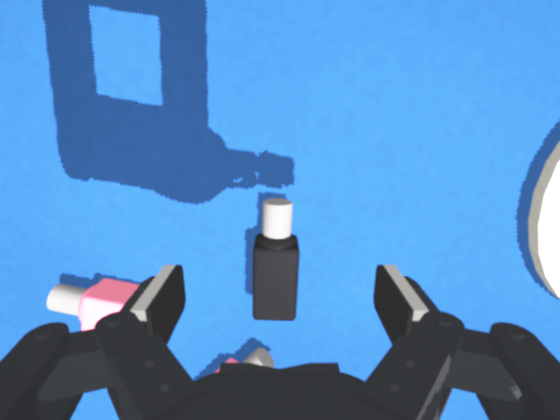

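```bash
python3 -c "
from h import *
np.set_printoptions(precision=4,suppress=True)
p=get_image('wrist')
g=p['pixels'].astype(int)
blk=(g.max(2)<75); 
for r in range(200,320,8):
  row=g[r,235:315]; m=np.where((row[:,2]-row[:,0])<40)[0]+235
  print(r,m.min(),m.max(),m.mean(), end=' | ')
s=state();Rm=R.from_euler('xyz',s['tool_rot']).as_matrix()
a=atz(p,[277.5,212],.02);b=atz(p,[275,300],.03)
print(a,b,np.arctan2(*(a-b)[1::-1]))
for x in (a,b,atz(p,[277.5,198],.007)): print(Rm.T@(x-s['position'])*1000)
"
```

```text
200 262 287 274.5 | 208 261 289 275.0 | 216 261 288 274.5 | 224 260 288 274.0 | 232 259 288 273.5 | 240 253 294 273.5 | 248 252 295 273.5 | 256 251 295 273.0 | 264 251 294 272.5 | 272 251 294 272.5 | 280 251 293 272.0 | 288 251 293 272.0 | 296 251 292 271.5 | 304 251 292 271.5 | 312 251 292 271.5 | [ 0.3742 -0.3283  0.02  ] [ 0.4364 -0.3815  0.03  ] 2.4331496752833597
[ -0.2295 130.2142 -12.1183]
[ -2.7053 120.1589 -93.9513]
[ -0.2702 143.2202  -2.8682]
```

Request:
{"api": "move_arm", "payload": {
  "newtons": 20,
  "moves": [
    {"jaw": -1,"translation": [-2,40,-1],"yaw": 0.038},
    {"jaw": -1,"translation": [0,40,0],"yaw": 0},
    {"jaw": -0.2,"translation": [0,38,0],"yaw": 0},
    {"jaw": -0.1,"translation": [0,15,0],"yaw": 0},
    {"jaw": 0,"translation": [0,0,0],"yaw": 0},
    {"jaw": 0,"translation": [0,0,0],"yaw": 0}
  ]
}}

```text
time: 45.77
position: [0.3642, -0.3224, 0.0171]
tool_rot: [-1.569, -0.0, 0.855]
wrist_force: [-0.5, -0.0, 0.8]
finger_gap: 0.501
```

```bash
python3 -c "
from h import *
np.set_printoptions(precision=4,suppress=True)
p=get_image('wrist');save(p,'w44')
to(.363,-0.3216,.017,.854)
s=state();Rm=R.from_euler('xyz',s['tool_rot']).as_matrix()
for r in range(240,300,8): print(r,(Rm.T@(atz(p,[279,r],.007)-s['position'])*1000)[2])
"
```

```text
t 45.82 pos [ 0.3651 -0.3239  0.0185] yaw 0.855 F [-0.1 -1.4  0.8] gap 0.5 j [-0.87  0.23  2.06  0.    0.85 -1.72]
  tool shift [0.4 1.5 3.1] rows 1 per [0.4 1.5 3.1] turn 0.001
240 11.927708733708242
248 7.560298542241375
256 3.122876632297257
264 -1.3867772961603455
272 -5.970975475882737
280 -10.632127312602213
288 -15.372744982387136
296 -20.1954494159598
```

View pics/w44.png

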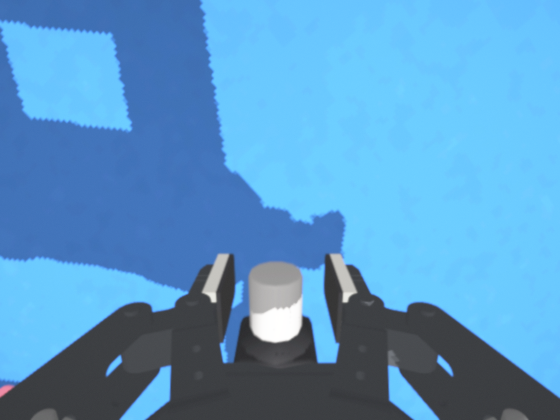

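Same picture as for the second bottle (cap end at row 264, column 276): use the same sequence.

Request:
{"api": "move_arm", "payload": {
  "newtons": 20,
  "moves": [
    {"jaw": 0,"translation": [-1.5,1,1],"yaw": 0},
    {"jaw": 0.2,"translation": [0,0,0],"yaw": 0},
    {"jaw": 0.394,"translation": [0,0,0],"yaw": 0},
    {"jaw": 0.394,"translation": [0,0,0],"yaw": 0},
    {"jaw": 0.394,"translation": [0,0,0],"yaw": 0},
    {"jaw": 0.394,"translation": [0,-5,-1.2],"yaw": 0},
    {"jaw": 0.394,"translation": [0,-5,-1.4],"yaw": 0},
    {"jaw": 0.394,"translation": [0,-5,-1.7],"yaw": 0},
    {"jaw": 0.394,"translation": [0,-5,-2],"yaw": 0},
    {"jaw": 0.394,"translation": [0,0,0],"yaw": 0}
  ]
}}

```text
time: 46.65
position: [0.3676, -0.3298, 0.038]
tool_rot: [-1.574, 0.0, 0.853]
wrist_force: [0.4, 0.0, 0.7]
finger_gap: 0.306
```

```bash
python3 -c "
from h import *
p=get_image('wrist');save(p,'w45')
to(.489,-0.2955,.016,1.03)
"
```

```text
t 46.7 pos [ 0.3673 -0.3295  0.0375] yaw 0.853 F [ 0.8  0.7 -1.1] gap 0.301 j [-0.87  0.2   2.05 -0.    0.89 -1.73]
  tool shift [105.6  21.6 -69.2] rows 4 per [ 26.4   5.4 -17.3] turn -0.177
```

View pics/w45.png

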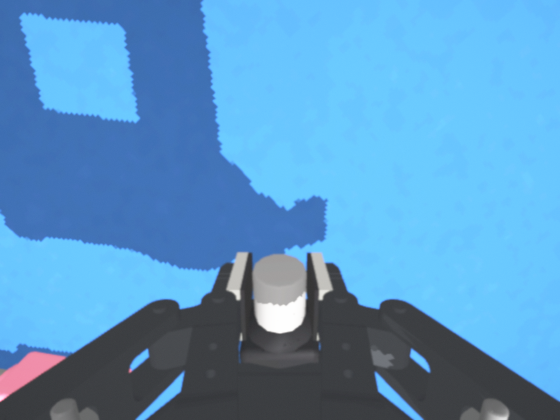

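Request:
{"api": "move_arm", "payload": {
  "newtons": 20,
  "moves": [
    {"jaw": 0.394,"translation": [0,-4.7,-2.2],"yaw": 0},
    {"jaw": 0.394,"translation": [0,-4.7,-2.3],"yaw": 0},
    {"jaw": 0.394,"translation": [0,-4.5,-2.6],"yaw": 0},
    {"jaw": 0.394,"translation": [0,-4.5,-2.8],"yaw": 0},
    {"jaw": 0.394,"translation": [0,-4.2,-3.1],"yaw": 0},
    {"jaw": 0.394,"translation": [0,-4.2,-3.2],"yaw": 0},
    {"jaw": 0.394,"translation": [0,-3.9,-3.5],"yaw": 0},
    {"jaw": 0.394,"translation": [0,-3.9,-3.6],"yaw": 0},
    {"jaw": 0.394,"translation": [0,-3.5,-3.9],"yaw": 0},
    {"jaw": 0.394,"translation": [0,-3.5,-3.9],"yaw": 0}
  ]
}}

```text
time: 47.53
position: [0.3903, -0.3493, 0.0785]
tool_rot: [-1.571, -0.0, 0.853]
wrist_force: [-0.1, -0.5, -0.7]
finger_gap: 0.302
```

```bash
python3 -c "
from h import *
p=get_image('wrist');save(p,'w46')
p=get_image('side')
im=cv2.resize(p['pixels'][120:220,270:390,::-1],None,fx=6,fy=6,interpolation=cv2.INTER_CUBIC);cv2.imwrite('pics/s46.png',im)
"
```

```text
(no output)
```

View pics/s46.png

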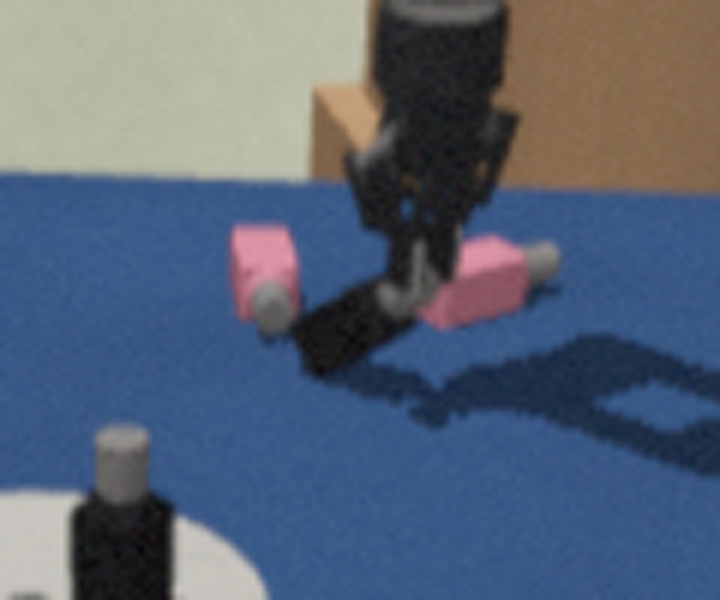

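Tilted about 35–40°, as before. Continue the arc.

Request:
{"api": "move_arm", "payload": {
  "newtons": 20,
  "moves": [
    {"jaw": 0.394,"translation": [0,-3.1,-4.2],"yaw": 0},
    {"jaw": 0.394,"translation": [0,-3,-4.3],"yaw": 0},
    {"jaw": 0.394,"translation": [0,-2.7,-4.5],"yaw": 0},
    {"jaw": 0.394,"translation": [0,-2.6,-4.5],"yaw": 0},
    {"jaw": 0.394,"translation": [0,-2.2,-4.8],"yaw": 0},
    {"jaw": 0.394,"translation": [0,-2.2,-4.8],"yaw": 0},
    {"jaw": 0.394,"translation": [0,-1.7,-5],"yaw": 0},
    {"jaw": 0.394,"translation": [0,-1.7,-5],"yaw": 0},
    {"jaw": 0.394,"translation": [0,-1.2,-5.1],"yaw": 0},
    {"jaw": 0.394,"translation": [0,-1.1,-5.1],"yaw": 0}
  ]
}}

```text
time: 48.47
position: [0.4261, -0.3806, 0.0998]
tool_rot: [-1.571, -0.0, 0.853]
wrist_force: [0.2, -0.2, 0.8]
finger_gap: 0.302
```

Request:
{"api": "move_arm", "payload": {
  "newtons": 20,
  "moves": [
    {"jaw": 0.394,"translation": [0,-0.7,-5.2],"yaw": 0},
    {"jaw": 0.394,"translation": [0,-0.7,-5.2],"yaw": 0},
    {"jaw": 0.394,"translation": [0,-0.2,-5.2],"yaw": 0},
    {"jaw": 0.394,"translation": [0,0,-5.2],"yaw": 0},
    {"jaw": 0.394,"translation": [0,0.3,-5.2],"yaw": 0},
    {"jaw": 0.394,"translation": [0,0.4,-5.2],"yaw": 0},
    {"jaw": 0.394,"translation": [0,0.5,-5],"yaw": 0},
    {"jaw": 0.394,"translation": [0,0,0],"yaw": 0},
    {"jaw": 0.394,"translation": [0,0,0],"yaw": 0}
  ]
}}

```text
time: 49.22
position: [0.4531, -0.404, 0.0998]
tool_rot: [-1.571, -0.0, 0.853]
wrist_force: [0.7, -1.1, 1.3]
finger_gap: 0.304
```

```bash
python3 -c "
from h import *
p=get_image('wrist');save(p,'w47')
to(.489,-0.2955,.016,1.03)
p=get_image('side')
im=cv2.resize(p['pixels'][120:220,270:390,::-1],None,fx=6,fy=6,interpolation=cv2.INTER_CUBIC);cv2.imwrite('pics/s47.png',im)
"
```

```text
t 49.27 pos [ 0.4529 -0.4039  0.0999] yaw 0.853 F [-0.1 -0.1  1.5] gap 0.307 j [-0.84  0.32  1.75  0.    1.07 -1.7 ]
  tool shift [105.4  83.9  44.1] rows 4 per [26.3 21.  11. ] turn -0.177
```

View pics/s47.png

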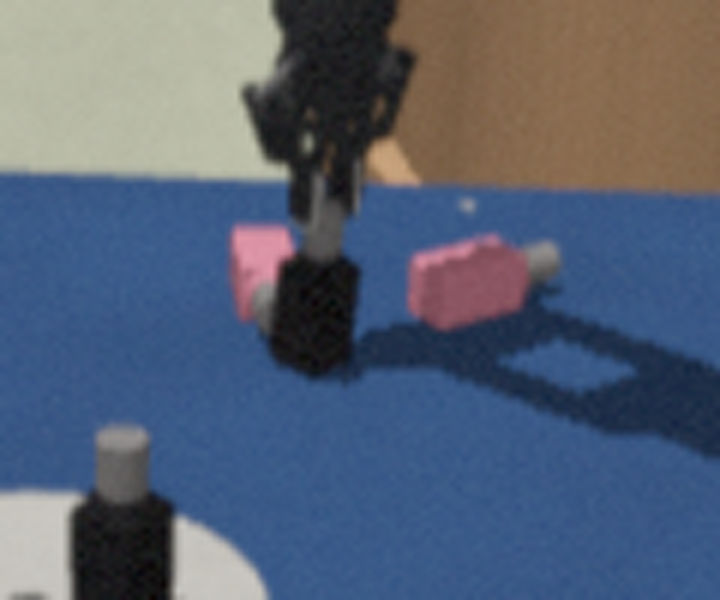

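View pics/w47.png

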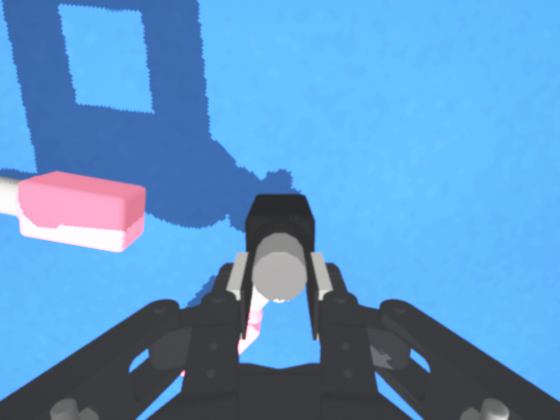

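Request:
{"api": "move_arm", "payload": {
  "newtons": 20,
  "moves": [
    {"jaw": 0.394,"translation": [0,0.2,-4],"yaw": 0},
    {"jaw": 0.394,"translation": [0,0,0],"yaw": 0},
    {"jaw": 0.3,"translation": [0,0,0],"yaw": 0},
    {"jaw": 0.1,"translation": [0,0,0],"yaw": 0},
    {"jaw": 0,"translation": [0,0,0],"yaw": 0},
    {"jaw": 0,"translation": [0,0,0],"yaw": 0}
  ]
}}

```text
time: 49.82
position: [0.4558, -0.4065, 0.0997]
tool_rot: [-1.571, 0.0, 0.853]
wrist_force: [-0.2, 0.4, -0.2]
finger_gap: 0.502
```

```bash
python3 -c "
from h import *
np.set_printoptions(precision=4,suppress=True)
p=get_image('wrist');save(p,'w48')
to(.489,-0.2955,.016,1.03)
s=state();Rm=R.from_euler('xyz',s['tool_rot']).as_matrix()
for r in range(282,312,6): print(r,Rm.T@(atz(p,[281,r],.108)-s['position'])*1000)
"
```

```text
t 49.87 pos [ 0.4558 -0.4065  0.0997] yaw 0.853 F [-0.3  0.2 -0.2] gap 0.5 j [-0.84  0.33  1.74 -0.    1.07 -1.7 ]
  tool shift [105.5  83.7  48. ] rows 4 per [26.4 20.9 12. ] turn -0.177
282 [ 2.4768 -8.2579 -3.1021]
288 [ 2.4816 -8.2584 -6.2377]
294 [ 2.4865 -8.2589 -9.4141]
300 [  2.4915  -8.2594 -12.6325]
306 [  2.4966  -8.2599 -15.8937]
```

View pics/w48.png

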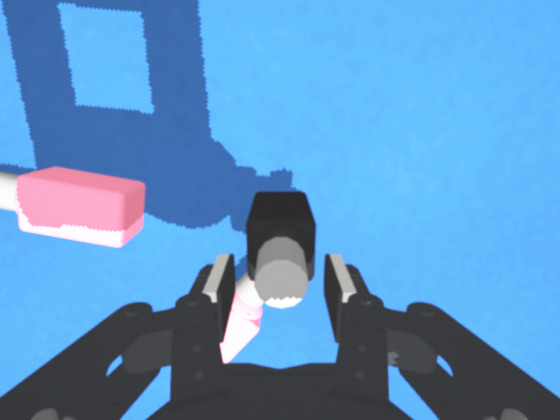

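Request:
{"api": "move_arm", "payload": {
  "newtons": 30,
  "moves": [
    {"jaw": 0,"translation": [2,0,-3],"yaw": 0},
    {"jaw": 0,"translation": [0,11,0],"yaw": 0},
    {"jaw": 0,"translation": [0,11,0],"yaw": 0},
    {"jaw": 0.3,"translation": [0,0,0],"yaw": 0},
    {"jaw": 1,"translation": [0,0,0],"yaw": 0},
    {"jaw": 1,"translation": [0,0,0],"yaw": 0},
    {"jaw": 1,"translation": [0,0,0],"yaw": 0},
    {"jaw": 1,"translation": [0,-15,0],"yaw": 0},
    {"jaw": 1,"translation": [0,-30,0],"yaw": 0},
    {"jaw": 1,"translation": [0,-30,0],"yaw": 0}
  ]
}}

```text
time: 50.7
position: [0.4585, -0.406, 0.152]
tool_rot: [-1.567, -0.0, 0.853]
wrist_force: [0.3, -1.0, -0.6]
finger_gap: 0.289
```

```bash
python3 -c "
from h import *
np.set_printoptions(precision=4,suppress=True)
p=get_image('wrist');save(p,'w49')
p=get_image('side')
im=cv2.resize(p['pixels'][90:190,250:370,::-1],None,fx=6,fy=6,interpolation=cv2.INTER_CUBIC);cv2.imwrite('pics/s49.png',im)
p=get_image('side')
to(.60,-0.11,.16,.853)
"
```

```text
t 50.85 pos [ 0.4617 -0.4095  0.1574] yaw 0.853 F [-0.6 -0.4 -0. ] gap 0.296 j [-0.84  0.27  1.7  -0.    1.17 -1.69]
  tool shift [316.6  -3.8  92.8] rows 9 per [35.2 -0.4 10.3] turn -0.0
```

View pics/s49.png

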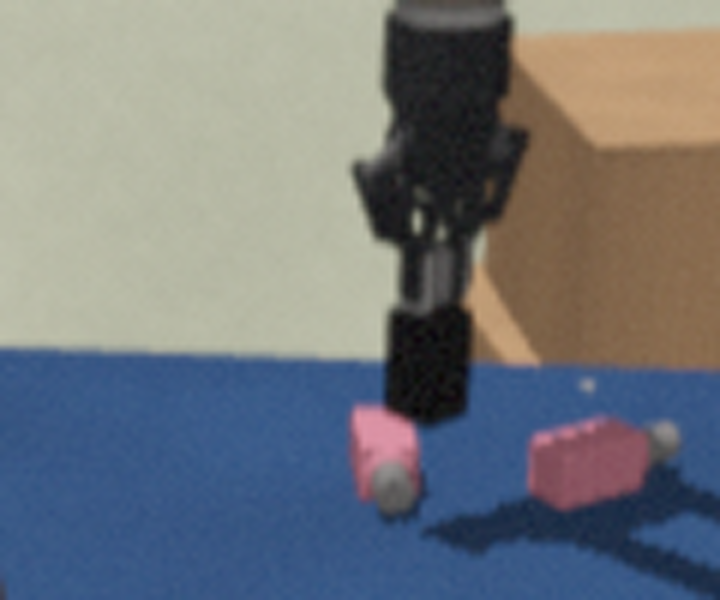

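Request:
{"api": "move_arm", "payload": {
  "moves": [
    {"jaw": 1,"translation": [15,-4,4.4],"yaw": 0},
    {"jaw": 1,"translation": [30,0,8.8],"yaw": 0},
    {"jaw": 1,"translation": [36,0,10.5],"yaw": 0},
    {"jaw": 1,"translation": [36,0,10.5],"yaw": 0},
    {"jaw": 1,"translation": [36,0,10.5],"yaw": 0},
    {"jaw": 1,"translation": [36,0,10.5],"yaw": 0},
    {"jaw": 1,"translation": [36,0,10.5],"yaw": 0},
    {"jaw": 1,"translation": [36,0,10.5],"yaw": 0},
    {"jaw": 1,"translation": [33,0,9.7],"yaw": 0},
    {"jaw": 1,"translation": [22,0,7],"yaw": 0}
  ]
}}

```text
time: 51.68
position: [0.5969, -0.1033, 0.155]
tool_rot: [-1.567, -0.0, 0.855]
wrist_force: [0.1, -0.7, -1.7]
finger_gap: 0.288
```

Request:
{"api": "move_arm", "payload": {
  "moves": [
    {"jaw": 1,"translation": [0,0,0],"yaw": 0},
    {"jaw": 1,"translation": [0,0,0],"yaw": 0},
    {"jaw": 1,"translation": [0,20,0],"yaw": 0},
    {"jaw": 1,"translation": [0,20,0],"yaw": 0},
    {"jaw": 1,"translation": [0,12,0],"yaw": 0},
    {"jaw": 1,"translation": [0,0,0],"yaw": 0},
    {"jaw": 1,"translation": [0,0,0],"yaw": 0}
  ]
}}

```text
time: 52.27
position: [0.5958, -0.1083, 0.1033]
tool_rot: [-1.568, 0.002, 0.852]
wrist_force: [-0.2, -0.5, -0.7]
finger_gap: 0.299
```

```bash
python3 -c "
from h import *
np.set_printoptions(precision=4,suppress=True)
p=get_image('side')
im=cv2.resize(p['pixels'][140:260,200:340,::-1],None,fx=5,fy=5,interpolation=cv2.INTER_CUBIC);cv2.imwrite('pics/s50.png',im)
to(.60,-0.11,.1,.853)
"
```

```text
t 52.32 pos [ 0.597  -0.1085  0.1047] yaw 0.852 F [-0.4  0.4 -0.7] gap 0.293 j [-0.3   0.31  1.75 -0.    1.08 -1.15]
  tool shift [ 0.8  4.7 -3.2] rows 1 per [ 0.8  4.7 -3.2] turn -0.001
```

View pics/s50.png

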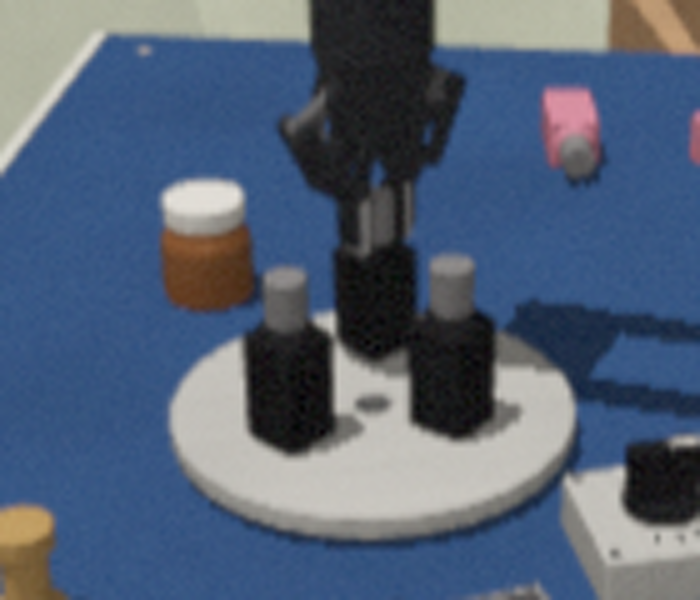

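Request:
{"api": "move_arm", "payload": {
  "moves": [
    {"jaw": 1,"translation": [0,3,0],"yaw": 0},
    {"jaw": 1,"translation": [0,0,0],"yaw": 0},
    {"jaw": 1,"translation": [0,2,0],"yaw": 0},
    {"jaw": 1,"translation": [0,0,0],"yaw": 0}
  ]
}}

```text
time: 52.65
position: [0.5976, -0.108, 0.1002]
tool_rot: [-1.571, -0.0, 0.853]
wrist_force: [0.4, 0.1, -1.0]
finger_gap: 0.295
```

Request:
{"api": "move_arm", "payload": {
  "moves": [
    {"jaw": 1,"translation": [0,1.5,0],"yaw": 0},
    {"jaw": 1,"translation": [0,0,0],"yaw": 0}
  ]
}}

```text
time: 52.82
position: [0.5973, -0.1078, 0.0982]
tool_rot: [-1.571, 0.0, 0.853]
wrist_force: [-0.1, -0.1, -0.9]
finger_gap: 0.292
```

Request:
{"api": "move_arm", "payload": {
  "moves": [
    {"jaw": 1,"translation": [0,1.5,0],"yaw": 0},
    {"jaw": 1,"translation": [0,0,0],"yaw": 0}
  ]
}}

```text
time: 52.98
position: [0.5976, -0.108, 0.0968]
tool_rot: [-1.571, -0.0, 0.853]
wrist_force: [0.6, 0.1, -0.9]
finger_gap: 0.294
```

Request:
{"api": "move_arm", "payload": {
  "moves": [
    {"jaw": 1,"translation": [0,1.5,0],"yaw": 0},
    {"jaw": 1,"translation": [0,0,0],"yaw": 0}
  ]
}}

```text
time: 53.15
position: [0.598, -0.1082, 0.0967]
tool_rot: [-1.572, -0.0, 0.853]
wrist_force: [-2.0, 0.2, 5.2]
finger_gap: 0.292
```

Request:
{"api": "move_arm", "payload": {
  "moves": [
    {"jaw": 1,"translation": [0,1,0],"yaw": 0},
    {"jaw": 1,"translation": [0,0,0],"yaw": 0}
  ]
}}

```text
time: 53.32
position: [0.5982, -0.1084, 0.0966]
tool_rot: [-1.572, -0.0, 0.853]
wrist_force: [-3.1, 0.1, 9.0]
finger_gap: 0.294
```

Request:
{"api": "move_arm", "payload": {
  "newtons": 20,
  "moves": [
    {"jaw": 1,"translation": [0,-2.3,0],"yaw": 0},
    {"jaw": 0.2,"translation": [0,0,0],"yaw": 0},
    {"jaw": 0,"translation": [0,0,0],"yaw": 0},
    {"jaw": 0,"translation": [0,0,0],"yaw": 0},
    {"jaw": 0,"translation": [0,-20,0],"yaw": 0},
    {"jaw": 0,"translation": [0,-40,0],"yaw": 0},
    {"jaw": 0,"translation": [0,-40,0],"yaw": 0},
    {"jaw": 0,"translation": [0,-30,0],"yaw": 0},
    {"jaw": -0.5,"translation": [0,0,0],"yaw": 0},
    {"jaw": -0.5,"translation": [0,0,0],"yaw": 0}
  ]
}}

```text
time: 54.15
position: [0.5992, -0.1084, 0.2298]
tool_rot: [-1.576, -0.003, 0.853]
wrist_force: [-0.5, 0.0, -0.5]
finger_gap: 0.748
```

```bash
python3 -c "
from h import *
np.set_printoptions(precision=4,suppress=True)
p=get_image('wrist');save(p,'w51')
p=get_image('side')
im=cv2.resize(p['pixels'][140:260,200:340,::-1],None,fx=5,fy=5,interpolation=cv2.INTER_CUBIC);cv2.imwrite('pics/s51.png',im)
to(.414,0.065,.22,1.88)
"
```

```text
t 54.25 pos [ 0.5966 -0.1077  0.2254] yaw 0.853 F [ 0.1 -0.7 -0.2] gap 0.749 j [-0.29  0.18  1.66  0.    1.3  -1.15]
  tool shift [ 10.    5.8 251.1] rows 7 per [ 1.4  0.8 35.9] turn -1.027
```

View pics/s51.png

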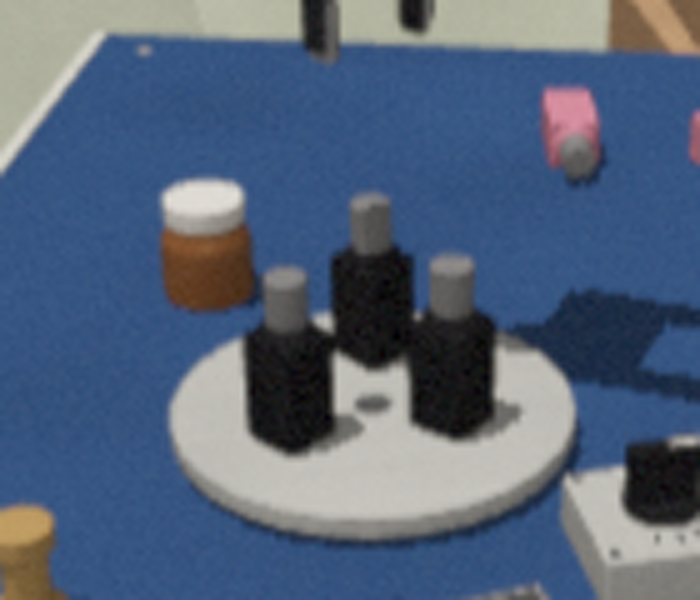

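View pics/w51.png

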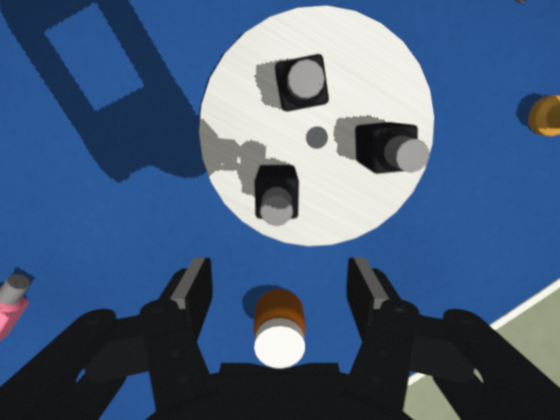

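Request:
{"api": "move_arm", "payload": {
  "moves": [
    {"jaw": -0.5,"translation": [1,0,25],"yaw": 0},
    {"jaw": -0.5,"translation": [1,0,36],"yaw": 0},
    {"jaw": -0.5,"translation": [2,0,38],"yaw": 0},
    {"jaw": -0.5,"translation": [2,0,38],"yaw": 0},
    {"jaw": -0.5,"translation": [1,0,38],"yaw": 0},
    {"jaw": -0.5,"translation": [1,0,38],"yaw": 0},
    {"jaw": -0.5,"translation": [1,0,38],"yaw": 0},
    {"jaw": -0.5,"translation": [0,0,0],"yaw": -0.12},
    {"jaw": -0.5,"translation": [0,0,0],"yaw": -0.12},
    {"jaw": -0.5,"translation": [0,0,0],"yaw": -0.12}
  ]
}}

```text
time: 55.08
position: [0.4119, 0.0646, 0.224]
tool_rot: [-1.567, 0.002, 1.221]
wrist_force: [0.5, 0.2, -0.4]
finger_gap: 0.75
```

Request:
{"api": "move_arm", "payload": {
  "moves": [
    {"jaw": -0.5,"translation": [0,0,0],"yaw": -0.12},
    {"jaw": -0.5,"translation": [0,0,0],"yaw": -0.12},
    {"jaw": -0.5,"translation": [0,0,0],"yaw": -0.12},
    {"jaw": -0.5,"translation": [0,0,0],"yaw": -0.12},
    {"jaw": -0.5,"translation": [0,0,0],"yaw": -0.12},
    {"jaw": -0.5,"translation": [0,0,0],"yaw": -0.07},
    {"jaw": -0.5,"translation": [0,0,0],"yaw": 0},
    {"jaw": -0.5,"translation": [0,0,0],"yaw": 0}
  ]
}}

```text
time: 55.75
position: [0.4129, 0.064, 0.2246]
tool_rot: [-1.567, -0.001, 1.881]
wrist_force: [-0.2, 0.0, -0.0]
finger_gap: 0.749
```

```bash
python3 -c "
from h import *
np.set_printoptions(precision=4,suppress=True)
p=get_image('wrist');save(p,'w52')
for l,z in (('dial_grip',.062),('dial_box',0)):
  for b in spot_point(l,p): print(l,b['location'],round(b['score'],2),atz(p,b['location'],z).round(4))
for m in masks_of('dial_box',p): print(m['score'],rectm(p,m['region'],.035))
to(.414,0.065,.043,1.88)
"
```

```text
dial_grip [280.6, 194.5] 0.87 [0.4172 0.0669 0.062 ]
dial_box [282.2, 181.8] 0.68 [0.4169 0.069  0.    ]
dial_box [452.5, 402.5] 0.49 [0.6539 0.4089 0.    ]
dial_box [88.4, 284.4] 0.3 [ 0.6197 -0.1266 -0.    ]
0.97 (array([413.4,  65.5]), [np.float64(90.4), np.float64(90.5)], 1.896)
0.26 (array([537.8, 455.8]), [np.float64(8.0), np.float64(94.8)], 1.217)
t 55.95 pos [0.4139 0.064  0.226 ] yaw 1.882 F [0.3 0.7 1. ] gap 0.747 j [-0.01 -0.24  2.08  0.    1.31 -1.9 ]
  tool shift [  0.9 183.   -0.6] rows 5 per [ 0.2 36.6 -0.1] turn 0.002
```

View pics/w52.png

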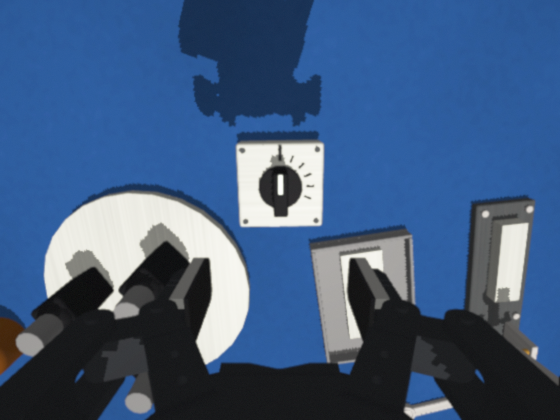

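Request:
{"api": "move_arm", "payload": {
  "newtons": 40,
  "moves": [
    {"jaw": -0.2,"translation": [1,40,-1],"yaw": 0},
    {"jaw": 0,"translation": [0,40,0],"yaw": 0},
    {"jaw": 0,"translation": [0,40,0],"yaw": 0},
    {"jaw": 0,"translation": [0,30,0],"yaw": 0},
    {"jaw": 0,"translation": [0,20,0],"yaw": 0},
    {"jaw": 0,"translation": [0,10,0],"yaw": 0},
    {"jaw": 0,"translation": [0,0,0],"yaw": 0},
    {"jaw": 0,"translation": [0,0,0],"yaw": 0}
  ]
}}

```text
time: 56.62
position: [0.4152, 0.0652, 0.0469]
tool_rot: [-1.571, -0.0, 1.883]
wrist_force: [0.3, -0.7, 1.1]
finger_gap: 0.499
```

```bash
python3 -c "
from h import *
np.set_printoptions(precision=4,suppress=True)
p=get_image('wrist');save(p,'w53')
to(.414,0.0655,.045,1.885)
"
```

```text
t 56.67 pos [0.4163 0.0652 0.0478] yaw 1.883 F [-0.1 -0.6 -0.8] gap 0.501 j [-0.01  0.04  2.21  0.    0.89 -1.89]
  tool shift [1.  2.8 2.1] rows 1 per [1.  2.8 2.1] turn -0.002
```

View pics/w53.png

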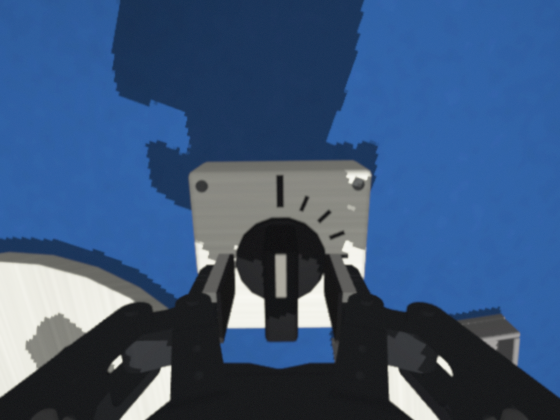

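Request:
{"api": "move_arm", "payload": {
  "newtons": 40,
  "moves": [
    {"jaw": 0.3,"translation": [0,0,2],"yaw": 0},
    {"jaw": 1,"translation": [0,0,0],"yaw": 0},
    {"jaw": 1,"translation": [0,0,0],"yaw": 0},
    {"jaw": 1,"translation": [0,0,0],"yaw": 0},
    {"jaw": 1,"translation": [0,0,0],"yaw": 0},
    {"jaw": 1,"translation": [0,0,0],"yaw": 0}
  ]
}}

```text
time: 57.17
position: [0.4141, 0.0655, 0.0483]
tool_rot: [-1.574, -0.001, 1.882]
wrist_force: [-1.9, 2.9, 5.9]
finger_gap: 0.163
```

Request:
{"api": "move_arm", "payload": {
  "newtons": 40,
  "moves": [
    {"jaw": 1,"translation": [0,0,0],"yaw": 0.1},
    {"jaw": 1,"translation": [0,0,0],"yaw": 0.12},
    {"jaw": 1,"translation": [0,0,0],"yaw": 0.12},
    {"jaw": 1,"translation": [0,0,0],"yaw": 0.12},
    {"jaw": 1,"translation": [0,0,0],"yaw": 0.12},
    {"jaw": 1,"translation": [0,0,0],"yaw": 0.12},
    {"jaw": 1,"translation": [0,0,0],"yaw": 0.12},
    {"jaw": 1,"translation": [0,0,0],"yaw": 0.12},
    {"jaw": 1,"translation": [0,0,0],"yaw": 0.12},
    {"jaw": 1,"translation": [0,0,0],"yaw": 0.12}
  ]
}}

```text
time: 58.0
position: [0.4138, 0.065, 0.0483]
tool_rot: [-1.571, -0.002, 0.697]
wrist_force: [-3.1, 1.0, 6.7]
finger_gap: 0.157
```

Request:
{"api": "move_arm", "payload": {
  "moves": [
    {"jaw": 1,"translation": [0,0,0],"yaw": 0},
    {"jaw": 1,"translation": [0,0,0],"yaw": 0}
  ]
}}

```text
time: 58.17
position: [0.4138, 0.065, 0.0483]
tool_rot: [-1.571, -0.002, 0.703]
wrist_force: [-2.9, 1.5, 5.9]
finger_gap: 0.157
```

```bash
python3 -c "
from h import *
np.set_printoptions(precision=4,suppress=True)
p=get_image('wrist');save(p,'w54')
to(.414,0.0655,.045,1.885-1.178)
"
```

```text
t 58.22 pos [0.4138 0.065  0.0483] yaw 0.703 F [-2.3  1.9  6.1] gap 0.156 j [-0.01  0.03  2.21  0.    0.9  -0.72]
  tool shift [0.4 3.3 0.3] rows 1 per [0.4 3.3 0.3] turn -0.004
```

View pics/w54.png

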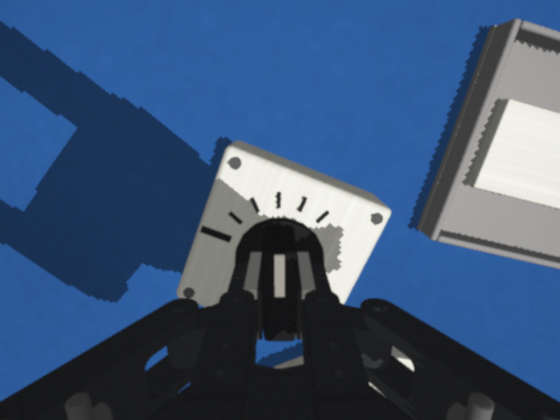

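Request:
{"api": "move_arm", "payload": {
  "newtons": 20,
  "moves": [
    {"jaw": 0.4,"translation": [0,0,0],"yaw": 0},
    {"jaw": 0.1,"translation": [0,0,0],"yaw": 0},
    {"jaw": 0,"translation": [0,0,0],"yaw": 0},
    {"jaw": 0,"translation": [0,-15,0],"yaw": 0},
    {"jaw": 0,"translation": [0,-30,0],"yaw": 0},
    {"jaw": 0,"translation": [0,-40,0],"yaw": 0},
    {"jaw": 0,"translation": [0,-40,0],"yaw": 0},
    {"jaw": 0,"translation": [0,-40,0],"yaw": 0},
    {"jaw": 0,"translation": [0,0,0],"yaw": 0},
    {"jaw": 0,"translation": [0,0,0],"yaw": 0}
  ]
}}

```text
time: 59.05
position: [0.4154, 0.0645, 0.215]
tool_rot: [-1.576, -0.006, 0.703]
wrist_force: [-0.9, -0.5, -0.1]
finger_gap: 0.504
```

```bash
python3 -c "
from h import *
np.set_printoptions(precision=4,suppress=True)
p=get_image('wrist')
im=cv2.resize(p['pixels'][100:300,180:400,::-1],None,fx=3,fy=3,interpolation=cv2.INTER_CUBIC);cv2.imwrite('pics/w55.png',im)
to(.414,0.0655,.045,1.885-1.178)
p=get_image('side');save(p,'s55')
p=get_image('top');save(p,'t55')
"
```

```text
t 59.1 pos [0.4135 0.0645 0.2124] yaw 0.703 F [-0.6  0.2  0.3] gap 0.506 j [-0.01 -0.23  2.1  -0.    1.28 -0.72]
  tool shift [  0.7 167.4   0.7] rows 5 per [ 0.1 33.5  0.1] turn -0.004
```

View pics/w55.png

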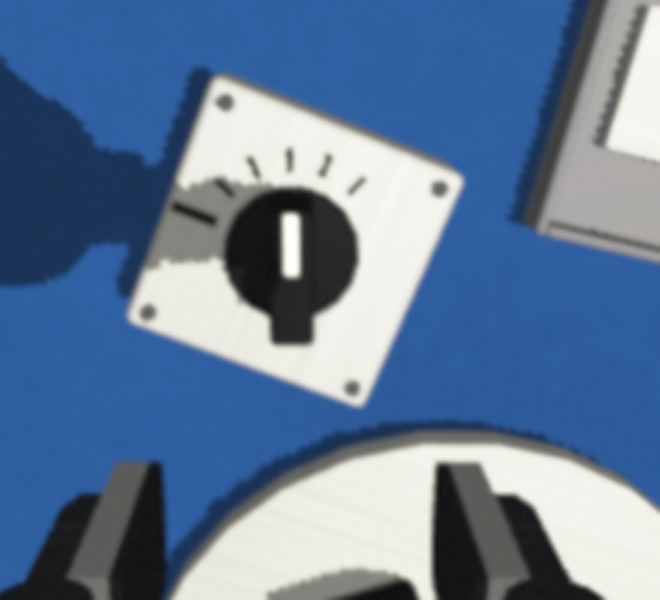

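View pics/s55.png

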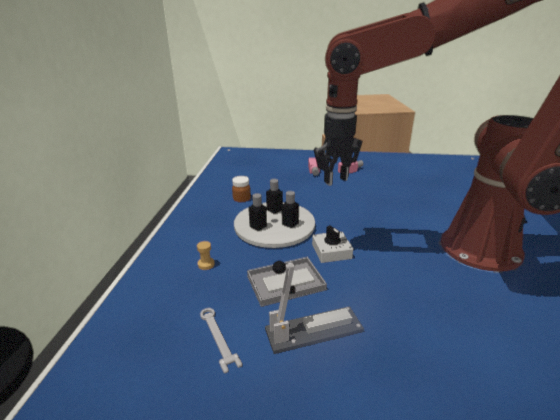

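View pics/t55.png

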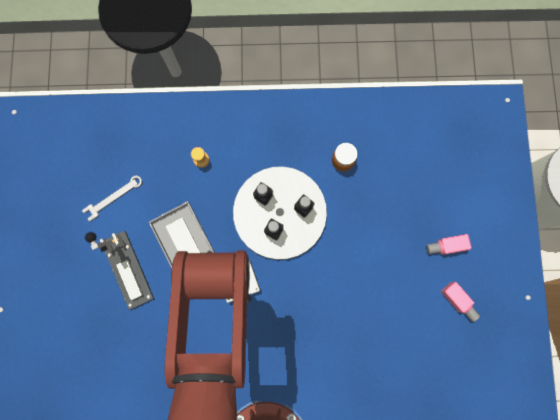

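```bash
python3 -c "
from cell import *
print(hand_in())"
```

```text
the job is handed in; nothing more can be done
None
```

The changeover is finished and handed in at about 59 s of the 210 s allowed. `hand_in()` gave no verdict, so the results below come from my own last camera checks.

- **Clamp:** I lifted the arm by its knob to about 1.2 rad and let go. It went over to its stop and is still open in the last side picture.
- **Plate:** It came out of the jig and lies flat in the tray, inside the walls.
- **Bottles:** There were three black bottles, and all three stand upright, well inside the edge of the round table. I tipped each one up on the bench by its cap, let it stand, then gripped it again and carried it over. I never touched the two pink look-alikes.
- **Dial:** I turned it three clicks clockwise. After I let go, the white pointer lines up with the third tick after the long home mark.
- **Jar, nozzle and wrench:** They were never touched, and they look unmoved in the last pictures.
- **Robot:** It is clear of everything, with the gripper about 0.2 m above the bench. The highest wrist force I saw reported was about 23 N, when setting the plate down.

**What went wrong:** The first way I tried to stand a bottle failed. The grip held it rigid, and when I loosened the jaws it dropped roughly 20–40 mm back onto the bench, landing on its side. I picked it up again by the end of its cap with a looser grip, and that worked for all three. One bottle, not the one in the gripper, had been knocked aside early in the run, so I measured it again before picking it up.

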